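# Charge a gas generator with marble chips and leak-test it

## Robot

A 6-joint arm with a two-finger parallel gripper is mounted at the origin on the work surface. World frame = base frame: x ahead of the robot, y to its left, z up, the work surface at z = 0. Lengths are in m, angles in rad, forces in N, time in s.
With the tool pointing down it reaches from about 0.3 to 0.875 m from the base axis. Payload 6.4 kg.
Tool frame: the origin (TCP) lies between the finger pads; the fingertips stand 8 mm ahead of it and the grasp point (between the pads) lies 11 mm behind it (r.finger_overhang is the distance from the TCP to the fingertips, in m); z points along the fingers, y is the line along which they close (so a half turn about z gives the same grasp; the last joint's range is limited). The gripper opens to 85 mm and grips with 20 to 120 N. Pads are 22 mm wide; open, the fingers measure 114 mm over their backs; the gripper's body (76 mm by 85 mm) begins 54 mm behind the grasp point. The pads swing forward as they close: fully open they stand 13 mm farther back than shut.
Start: joints at [-1.378, 0.181, 1.607, -0, 1.354, -0.206], TCP at [0.223, -0.53, 0.239] pointing down, gripper open.
Joint ranges: [-2.99, 2.99], [-0.89, 2.07], [0.3, 2.58], [-1.14, 4.28], [0, 2.63], [-3.12, 3.12]. Speed limits (rad/s): [2.57, 2.57, 3.01, 3.14, 3.14, 3.14].

## Interface

Orientations are given as a unit quaternion [x, y, z, w].
In Python, from cell import r, grab_frame, finish_job, spot_in gives the robot as it stands.
- The arm moves only by the tool servo_tool, never from a script. Its argument "commands" is a list of rows, each an object with "grip": the closure, from 0 (fully open) to 1 (shut); "delta_pos": the shift along the tool's x, y, z in mm, a list of three; "twist": the turn about the tool's z in rad. In form: [{"grip": grip, "delta_pos": [dx, dy, dz], "twist": twist}, ...]. A call has 1 to 5 rows; each row is the pose to reach, as a shift and turn from the pose commanded when the call began, along the tool's axes at that moment; what a row does not reach only later rows make up. A row lasts 1/10 s, in which the tool goes at most 50 mm and 8.59 degrees, less where a joint would pass 70% of its speed; a pose out of reach is approached as far as the arm can. A call with a gripper value outside its range is refused whole. The fingers move at their own pace and stop on an object; "grip_force" is the grip in N (left out, the last holds). Time passes only in rows, so rows that repeat a pose let the fingers close. It gives the time, the measured TCP pose, the force, the opening and the grip force at its end, in the units of the state.
- r.state(): the state, without advancing time (a new reading comes with each control period).
- grab_frame(name): name is "scene" or "top" or "wrist"; returns a dict with "image" (420x560x3 uint8, red, green, blue), "intrinsics" (3x3 intrinsics, pixels), "distortion" ([k1, k2, p1, p2, k3] as OpenCV has them; the pictures are not rectified), "rvec" (rotation vector, rad) and "tvec" (3), from world to camera coordinates, as OpenCV has them; the wrist camera has in their place "hand_eye" (4x4, takes a point from camera to tool coordinates, whose origin is the TCP and whose axes are the flange's). Camera axes: x right, y down, z forward; pixel columns grow to the right and rows downward; lengths in m; the calibration is good to about 2 mm. A picture is of the moment at which its call begins: read the wrist's pose just before it. There is no depth.
- finish_job(): hands the job in; it is judged then, once.
Trained networks look in the newest picture that a camera, given by its name, has taken for a name from the list of things; names that differ only in an ending like _2 or _b are one class to them, and where a whole thing is asked for, a point or a joint stands for the part that bears it (a point fixed in the world has none). Each returns a list of dicts, best first, with "p" (0 to 1); they miss things now and then, are a little off and sometimes report something else, mostly with a low value. They report only what shows in the picture. A call takes as long as a camera call. They do not tell look-alikes from the thing itself.
- spot_in(query, camera): "xy" ([column, row] in pixels, amid what is visible of it).
The state is a dict: "t": time; "qpos": joint angles; "qd": joint speeds; "effort": joint torques, N m; "eef_pos": TCP position; "ee_rot": TCP orientation; "ft_force": force on the tool from outside, world axes, zero at the start; "moment": the same for the moment, N m; "finger_gap": opening from 0.0 (shut) to 1.0 (fully open); "gripper_force": force on a finger pad.
Only numpy, scipy, OpenCV 4.12 (cv2) and the standard library are available. Lean on these libraries where they do the work, as an engineer would, in place of code of your own. Each camera call takes 0.05 s, during which the arm holds its last target. There are 200 camera calls.

## Task

Put every marble chip lying in the blue dish into the weighing scoop on the balance, tip them all from the scoop through the funnel into the flask, and stand the scoop back on the balance pan. Put the funnel in the grey washing-up tray, then push the rubber stopper into the flask neck until its flange is flush on the glass rim. Now leak-test: draw the sprung syringe plunger out by its blue tab until its black pointer is level with the red marker, not clearly past it, hold it there for two seconds, ease it gently back to zero instead of letting it snap, and leave the other things on the bench where they stand.

Things in the scene. Friction and masses are not known exactly. Their poses are not given: they have to be found in the camera images.
- rig: gas generator on an aluminium plate 110 x 485 x 6 mm, fixed. Origin under the plate's middle; y runs along it. At y = +190 mm a clear side-arm flask: foot 100 mm wide, neck 60 mm outside, 53 mm inside, rim 126 mm above the bench. Along -y a gas syringe: barrel 38 mm thick, axis 65 mm up, y = +92 to -68 mm, then the plunger. At x = 32 to 52 mm beside the tab a white scale rail, top 30 mm up
- flask_mouth (a point): centre of the flask's mouth at the glass rim (126 mm above the bench), axes as the rig's. A black rubber sleeve in the mouth (inside diameter 45.6 mm) stands 6 mm above the rim: the funnel rests in it, and the stopper's flange first lands on it; about 8 N on the stopper pushes the sleeve down into the neck, where it stays
- plunger (a joint): how far the syringe plunger is drawn out, m: 0 is fully in (its spring holds it there), end stop 0.085; the tab moves along the rig's -y. Its spring pulls back with about 3 N at 0 plus 1 N per 10 mm; let go, it snaps back
- pull_tab (a point): grip point of the plunger's blue tab, 73 mm above the bench, at its mid length, axes as the rig's. Tab: upright flat plate 14 mm thick (rig x), 34 mm long (rig y), from 45 to 85 mm above the bench, to be pinched from above across its thickness. A thin black pointer at its mid length reaches over the scale rail (rig +x), touching nothing
- mark (a joint): setting of the red marker on the scale rail, m: the value of joint plunger at which the pointer is level with the marker. It is clamped and does not move
- mark_tip (a point): the red marker on the scale rail, about 39 mm above the bench; level means that point pull_tab has the same position along the rig's y axis
- funnel: white powder funnel, 60 g, 76 mm high: stem 42 mm outside, 37.6 mm inside, 32 mm long, then a cone opening to 112 mm at the rim. Origin: centre of the stem's lower end, z up. It starts in the flask's neck, origin about 25 mm below the glass rim. Grip lug on its -x side: upright block x = -77.5 to -55.5 mm, 10 mm thick (y), z = 56 to 88 mm, pinched across its thickness
- funnel_mid (a point): point on the funnel's axis 45 mm above its origin
- stopper: red-brown rubber stopper, 40 mm high, about 50 g, standing on its plug: plug 42 mm diameter with tapered foot, z = 0 to 14 mm; flange 62 mm, z = 14 to 20 mm; round grip knob 28 mm, z = 20 to 40 mm. Origin: centre of the underside, z up. Home in the neck its origin is 14 mm below point flask_mouth; before it is pushed, 8 mm below
- scoop: aluminium weighing scoop on the pan, about 110 g. Origin underneath, z up, x to its open mouth. Floor 3 mm thick, x = -52 to 60 mm; side walls 26 mm high, 69 mm apart, from x = 0 narrowing to 45 mm at the mouth; back wall at x = -50 mm. Black handle: upright plate x = -90 to -52 mm, 10 mm thick (y), z = 0 to 72 mm; can be pinched at any pitch. Chips slide out when tipped over 40 degrees
- balance: white lab balance 220 x 190 x 45 mm, fixed to the bench; origin under its centre, display on the side towards the robot
- pan (a point): centre of the balance's flat steel pan (150 mm along x, 145 mm along y) on its top face, 60 mm above the bench
- dish: flat blue sample dish 110 (x) x 170 (y) mm, fixed; floor 4 mm thick, rim 6 mm high; origin under its centre
- chip1: off-white marble chip about 16 x 14 x 13 mm (x, y, z), 12 g; origin at the centre of its underside. Three to five chips are present; an absent one reads None
- chip2: off-white marble chip about 16 x 14 x 13 mm (x, y, z), 12 g; origin at the centre of its underside. Three to five chips are present; an absent one reads None
- chip3: off-white marble chip about 16 x 14 x 13 mm (x, y, z), 12 g; origin at the centre of its underside. Three to five chips are present; an absent one reads None
- chip4: off-white marble chip about 16 x 14 x 13 mm (x, y, z), 12 g; origin at the centre of its underside. Three to five chips are present; an absent one reads None
- chip5: off-white marble chip about 16 x 14 x 13 mm (x, y, z), 12 g; origin at the centre of its underside. Three to five chips are present; an absent one reads None
- tray: grey washing-up tray, open box 140 (x) x 220 (y) x 40 mm high, walls and floor 5 mm, fixed; origin under its centre
- tray_in (a point): centre of the tray's inner floor, 5 mm above the bench
- reagent: bystander: small white reagent bottle, 48 mm diameter, 95 mm high; origin under its centre
- beaker: bystander: small glass beaker, 52 mm diameter, 55 mm high; origin under its centre
Things that resemble listed ones, but are neither listed nor needed, are in the scene too. What is shaped like the stopper but orange is not meant.

How it is judged:
On the way, in this order (a step that is already met when the one before it is completed fails the run):
1. every chip lies in the scoop while the scoop stands on the balance pan (x of chip1 in the frame of scoop between -0.06 and 0.066 m and y of chip1 in the frame of scoop between -0.042 and 0.042 m and z of chip1 in the frame of scoop between -0.005 and 0.045 m and x of chip2 in the frame of scoop between -0.06 and 0.066 m and y of chip2 in the frame of scoop between -0.042 and 0.042 m and z of chip2 in the frame of scoop between -0.005 and 0.045 m and x of chip3 in the frame of scoop between -0.06 and 0.066 m and y of chip3 in the frame of scoop between -0.042 and 0.042 m and z of chip3 in the frame of scoop between -0.005 and 0.045 m and x of chip4 in the frame of scoop between -0.06 and 0.066 m and y of chip4 in the frame of scoop between -0.042 and 0.042 m and z of chip4 in the frame of scoop between -0.005 and 0.045 m and x of chip5 in the frame of scoop between -0.06 and 0.066 m and y of chip5 in the frame of scoop between -0.042 and 0.042 m and z of chip5 in the frame of scoop between -0.005 and 0.045 m and horizontal distance between scoop and pan below 0.055 m and z of scoop in the frame of pan between -0.004 and 0.006 m and angle between scoop's own z axis and vertical below 0.12 rad), for 0.2 s.
2. every chip is down in the flask, the funnel still standing in its neck (horizontal distance between each of chip1, chip2, chip3, chip4, chip5 and flask_mouth below 0.05 m and z of chip1 in the frame of flask_mouth between -0.13 and -0.045 m and z of chip2 in the frame of flask_mouth between -0.13 and -0.045 m and z of chip3 in the frame of flask_mouth between -0.13 and -0.045 m and z of chip4 in the frame of flask_mouth between -0.13 and -0.045 m and z of chip5 in the frame of flask_mouth between -0.13 and -0.045 m and horizontal distance between funnel and flask_mouth below 0.012 m and z of funnel in the frame of flask_mouth between -0.05 and -0.015 m), for 0.2 s.
3. the stopper is pushed home in the neck (flange within 2.5 mm of the glass rim) (horizontal distance between stopper and flask_mouth below 0.004 m and z of stopper in the frame of flask_mouth between -0.018 and -0.0115 m and angle between stopper's own z axis and vertical below 0.1 rad), for 0.2 s.
4. with the stopper home, the plunger is held level with the red marker (within 5 mm) for 1 s (all of step 3 and y of pull_tab in the frame of mark_tip between -0.005 and 0.005 m), for 1 s.
At the end, for the whole second after the job is handed in: All chips are in the flask; the stopper is home in the neck (flange within 2.5 mm of the rim, upright); the scoop stands flat on the balance pan (centre within 55 mm of the pan's centre); the funnel rests inside the washing-up tray, any way up; the plunger is back within 4 mm of zero (all of step 3 and horizontal distance between each of chip1, chip2, chip3, chip4, chip5 and flask_mouth below 0.05 m and z of chip1 in the frame of flask_mouth between -0.13 and -0.045 m and z of chip2 in the frame of flask_mouth between -0.13 and -0.045 m and z of chip3 in the frame of flask_mouth between -0.13 and -0.045 m and z of chip4 in the frame of flask_mouth between -0.13 and -0.045 m and z of chip5 in the frame of flask_mouth between -0.13 and -0.045 m and horizontal distance between scoop and pan below 0.055 m and z of scoop in the frame of pan between -0.004 and 0.006 m and angle between scoop's own z axis and vertical below 0.12 rad and x of funnel_mid in the frame of tray_in between -0.065 and 0.065 m and y of funnel_mid in the frame of tray_in between -0.105 and 0.105 m and z of funnel_mid in the frame of tray_in below 0.075 m and linear speed of funnel below 0.03 m/s and value of joint plunger below 0.004 m and linear speed of each of stopper, scoop below 0.02 m/s); the robot touches nothing.
It fails at once if the reagent is moved more than 30 mm (distance of reagent from where it was at the start of the episode above 0.03 m).
It fails at once if the beaker is moved more than 30 mm (distance of beaker from where it was at the start of the episode above 0.03 m).
It fails at once if the plunger is drawn more than 12 mm past the red marker (y of pull_tab in the frame of mark_tip below -0.012 m).
It fails at once if the plunger snaps back (faster than 0.45 m/s) (velocity of joint plunger below -0.45 m/s).
Of chip1, chip2, chip3, chip4, chip5 only 3 to 5 are there at a start; the rules pass over those that are not, and their reading is None.
At some moment in a run one of stopper, chip1, chip2, chip3, chip4, chip5 may be knocked a few centimetres aside while the robot is not near it.
It also fails if it takes over 210 s, if anything falls off the work surface, if the arm or the gripper's body presses on something with over 40 N, if the wrist force passes 120 N, or if a joint passes its speed limit or range.

## Working session

There is one attempt and no reset: what is moved stays moved. The work goes in short steps, Python scripts to look and compute and a tool call to move; the robot and the scene stay as the last step left them, time stands still between calls to the robot, and variables do not carry over. Pictures are saved under pics/ and viewed, at most 14 in all, crops included, and the job is handed in when it is done.

Besides the shell and the picture viewer there is one more tool, called after "Request:" as name(argument=value, ...) on one line, values as JSON. servo_tool: Moves the arm, as the interface text tells. Its arguments: {"type":"object","properties":{"commands":{"type":"array"},"grip_force":{"type":"number"}},"required":["commands"]}

```bash
mkdir -p pics; ls; cat > h.py <<'E'
import numpy as np, cv2, json
from scipy.spatial.transform import Rotation as R
from cell import r, grab_frame, finish_job, spot_in
NAMES="rig flask_mouth plunger pull_tab mark mark_tip funnel funnel_mid stopper scoop balance pan dish chip1 tray tray_in reagent beaker".split()
def cam(f,s=None):
    K=np.array(f["intrinsics"]);D=np.array(f["distortion"],float)
    if "rvec" in f: Rm=cv2.Rodrigues(np.array(f["rvec"],float))[0];t=np.array(f["tvec"],float).ravel();C=-Rm.T@t;Rw=Rm.T
    else:
        H=np.array(f["hand_eye"]);Rt=R.from_quat(s["ee_rot"]).as_matrix()
        Rw=Rt@H[:3,:3];C=Rt@H[:3,3]+np.array(s["eef_pos"])
    return K,D,Rw,C
def grab(n):
    s=r.state();f=grab_frame(n);return f["image"],cam(f,s)
def ray(c,uv):
    K,D,Rw,C=c;p=cv2.undistortPoints(np.array([[uv]],float),K,D)[0,0]
    d=Rw@np.array([p[0],p[1],1]);return C,d/np.linalg.norm(d)
def atz(c,uv,z):
    C,d=ray(c,uv);return C+d*(z-C[2])/d[2]
def tri(obs):
    A=np.zeros((3,3));b=np.zeros(3)
    for c,uv in obs:
        C,d=ray(c,uv);P=np.eye(3)-np.outer(d,d);A+=P;b+=P@C
    x=np.linalg.solve(A,b);return x,[float(np.linalg.norm((np.eye(3)-np.outer(d,d))@(x-C))) for C,d in [ray(c,u) for c,u in obs]]
def proj(c,X):
    K,D,Rw,C=c;return cv2.projectPoints(np.array([X],float),cv2.Rodrigues(Rw.T)[0],-Rw.T@C,K,D)[0].ravel()
def save(img,fn,sc=1): cv2.imwrite("pics/"+fn,cv2.resize(img[:,:,::-1],None,fx=sc,fy=sc,interpolation=cv2.INTER_CUBIC))
def toolshift(target,s=None):
    s=s or r.state();return (R.from_quat(s["ee_rot"]).as_matrix().T@(np.array(target)-s["eef_pos"])*1000).round(1)
E
python3 - <<'E'
from h import *
np.set_printoptions(precision=3,suppress=True)
s=r.state();print(s["eef_pos"],s["ee_rot"],R.from_quat(s["ee_rot"]).as_matrix(),s["finger_gap"])
for n in ["top","scene"]:
    im,c=grab(n);save(im,n+"0.png",1.4);print(n,c[3])
    for q in NAMES:
        try:
            for d in spot_in(q,n)[:6]: 
                if d["p"]>.2: print(q,np.round(d["xy"],1),round(d["p"],2),atz(c,d["xy"],0.02))
        except Exception as e: print(q,e)
print(r.state()["t"])
E
```

```text
pics
[ 0.223 -0.529  0.238] [ 0.98   0.198  0.    -0.001] [[ 0.922  0.388 -0.   ]
 [ 0.388 -0.922  0.002]
 [ 0.    -0.002 -1.   ]] 1.0000107880784659
top [ 0.386 -0.023  1.345]
rig [289.4 188.5] 0.95 [ 0.631 -0.018  0.02 ]
rig [220.5 279.4] 0.47 [0.396 0.15  0.02 ]
flask_mouth [288.9 188.2] 0.86 [ 0.632 -0.017  0.02 ]
plunger [323.7 183.4] 0.55 [ 0.646 -0.106  0.02 ]
pull_tab [322.4 187.2] 0.79 [ 0.636 -0.103  0.02 ]
pull_tab [196.4 167.2] 0.5 [0.683 0.224 0.02 ]
funnel [198.  164.3] 0.9 [0.691 0.22  0.02 ]
funnel_mid [196.  168.7] 0.86 [0.679 0.225 0.02 ]
funnel_mid [417.1 265.3] 0.55 [ 0.441 -0.343  0.02 ]
funnel_mid [139.3 279.1] 0.21 [0.391 0.357 0.02 ]
stopper [144.3 150.6] 0.95 [0.725 0.364 0.02 ]
stopper [227.  244.5] 0.81 [0.484 0.137 0.02 ]
stopper [154.3 189.2] 0.67 [0.623 0.331 0.02 ]
stopper [271.  149.7] 0.61 [0.732 0.031 0.02 ]
scoop [129.8 257.7] 0.57 [0.445 0.385 0.02 ]
balance [139.9 280.7] 0.61 [0.387 0.355 0.02 ]
pan [140.  281.6] 0.85 [0.385 0.355 0.02 ]
dish [415.4 264.7] 0.93 [ 0.442 -0.339  0.02 ]
tray [305.2 253.5] 0.96 [ 0.465 -0.061  0.02 ]
tray_in [305.4 24
[... 517 characters left out ...]
237.7] 0.54 [ 0.592 -0.122  0.02 ]
funnel_mid [282.2 248.9] 0.41 [0.641 0.004 0.02 ]
stopper [414.4 269.1] 0.64 [0.736 0.365 0.02 ]
stopper [318.9 200.6] 0.63 [0.475 0.133 0.02 ]
stopper [238.9 239.8] 0.26 [ 0.599 -0.121  0.02 ]
scoop [395.4 174. ] 0.7 [0.387 0.399 0.02 ]
balance [384.1 178.9] 0.76 [0.405 0.358 0.02 ]
pan [380.4 181.9] 0.63 [0.416 0.343 0.02 ]
dish [167.4 205.8] 0.64 [ 0.454 -0.343  0.02 ]
chip1 [241.4 242.6] 0.55 [ 0.61  -0.114  0.02 ]
tray [258.7 203.9] 0.74 [ 0.472 -0.057  0.02 ]
tray_in [254.8 205.4] 0.84 [ 0.477 -0.069  0.02 ]
reagent [319.  175.6] 0.78 [0.372 0.148 0.02 ]
beaker [290.8 274. ] 0.83 [0.723 0.021 0.02 ]
beaker [256.8 205.7] 0.27 [ 0.478 -0.063  0.02 ]
1.9
```

View pics/top0.png

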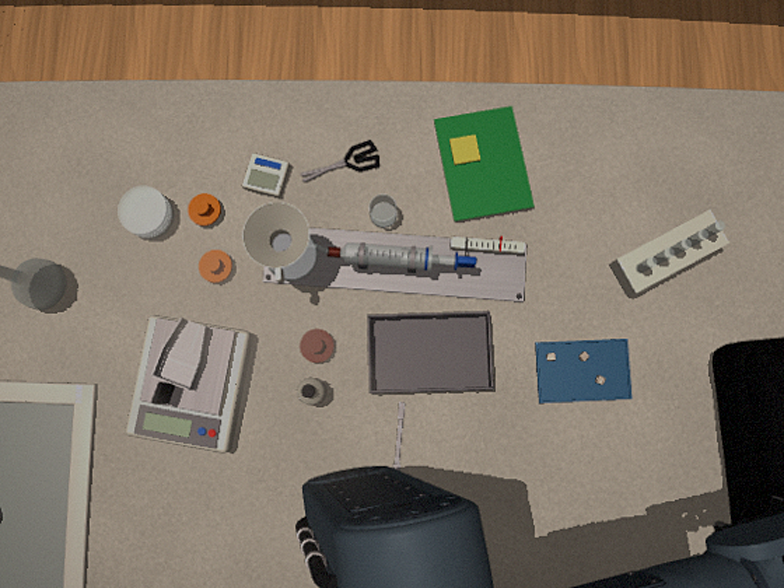

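View pics/scene0.png

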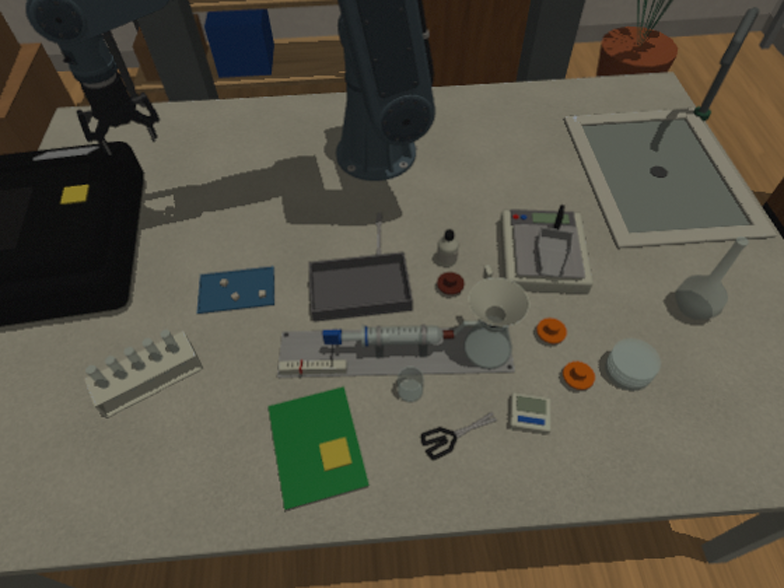

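The pictures show three chips on the blue dish (display px about (551,357), (585,356), (600,380) in the top view), the red-brown stopper at (317,346), the scoop on the balance with its handle towards the robot, and the funnel in the flask at (277,237).

```bash
cat >> h.py <<'E'
def blobs(im,box,lo=150,amin=8,amax=200):
    x0,y0,x1,y1=box;sub=im[y0:y1,x0:x1].astype(int)
    m=((sub.min(2)>lo)&(sub.max(2)-sub.min(2)<70)).astype(np.uint8)
    n,l,st,ce=cv2.connectedComponentsWithStats(m)
    return [(ce[i]+[x0,y0],int(st[i,4])) for i in range(1,n) if amin<=st[i,4]<=amax]
E
python3 - <<'E'
from h import *
np.set_printoptions(precision=4,suppress=True)
it,ct=grab("top");isc,cs=grab("scene")
bt=blobs(it,(386,245,448,286));bs=blobs(isc,(144,195,194,220))
print(bt,bs)
for u,a in bt: print("top",atz(ct,u,.0105))
for u,a in bs: print("sc",atz(cs,u,.0105))
for u,a in bt:
  for v,b in bs:
    x,e=tri([(ct,u),(cs,v)])
    if max(e)<.006: print(x,e)
# others
print("stopper",tri([(ct,(227,244.5)),(cs,(318.9,200.6))]))
print("tray",tri([(ct,(305.2,253.5)),(cs,(258.7,203.9))]))
E
```

```text
[(array([393.0714, 254.9286]), 14)] []
top [ 0.4664 -0.2846  0.0105]
stopper (array([0.4832, 0.1336, 0.0306]), [0.0019195574384983705, 0.0019195574384983565])
tray (array([ 0.4659, -0.0591,  0.0125]), [0.0023466437022349428, 0.0023466437022349592])
```

Request:
servo_tool(commands=[{"grip": 0, "delta_pos": [45, -15, 0], "twist": 0}, {"grip": 0, "delta_pos": [90, -30, 0], "twist": 0}, {"grip": 0, "delta_pos": [135, -45, 0], "twist": 0}, {"grip": 0, "delta_pos": [180, -60, 0], "twist": 0}, {"grip": 0, "delta_pos": [225, -75, 0], "twist": 0}])

```text
t: 2.5
eef_pos: [0.4027, -0.3721, 0.2395]
ee_rot: [0.98, 0.198, 0.0, 0.0]
ft_force: [0.6, -0.8, -0.4]
finger_gap: 0.998
gripper_force: 0.0
```

```bash
python3 - <<'E'
from h import *
np.set_printoptions(precision=4,suppress=True)
im,c=grab("wrist");save(im,"w1.png")
print(r.state()["eef_pos"],c[3],R.from_quat(r.state()["ee_rot"]).as_euler("xyz",degrees=True), np.array(grab_frame("wrist")["hand_eye"]))
for q in["chip1","dish"]:
  for d in spot_in(q,"wrist"): print(q,d["xy"],d["p"],atz(c,d["xy"],.0105))
for u,a in blobs(im,(0,0,560,420),150,60,2500): print(u,a,atz(c,u,.017))
E
```

```text
[ 0.4073 -0.3669  0.2395] [ 0.4692 -0.3446  0.3744] [-179.9288   -0.2491   23.0856] [[ 0.0014 -0.96   -0.28    0.072 ]
 [ 1.      0.0014  0.0004  0.0005]
 [ 0.     -0.28    0.96   -0.1348]
 [ 0.      0.      0.      1.    ]]
chip1 [230.8, 113.9] 0.67 [ 0.4621 -0.289   0.0105]
chip1 [284.4, 171.1] 0.64 [ 0.4241 -0.3751  0.0105]
chip1 [278.5, 132.9] 0.54 [ 0.464  -0.3501  0.0105]
dish [269.4, 149.2] 0.76 [ 0.4417 -0.3474  0.0105]
[419.0024  30.2031] 1689 [ 0.6247 -0.4491  0.017 ]
[227.9571 105.3143] 70 [ 0.4698 -0.2836  0.017 ]
```

View pics/w1.png

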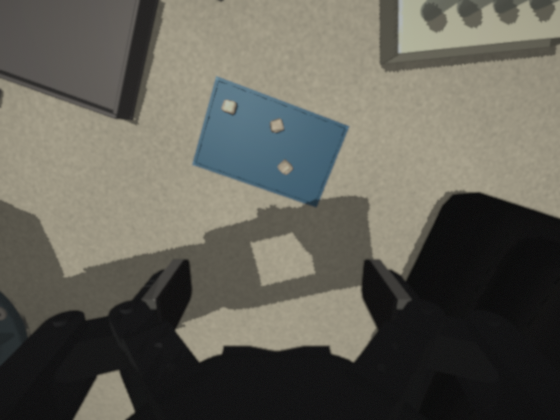

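The wrist view shows the dish with the three chips at px (229,107), (278,126), (285,167).

```bash
cat >> h.py <<'E'
def chips(im):
    a=im.astype(int);blue=((a[:,:,2]-a[:,:,0])>30).astype(np.uint8)
    blue=cv2.morphologyEx(blue,cv2.MORPH_OPEN,np.ones((3,3)))
    n,l,st,ce=cv2.connectedComponentsWithStats(blue);i=1+np.argmax(st[1:,4])
    cs,_=cv2.findContours((l==i).astype(np.uint8),cv2.RETR_EXTERNAL,cv2.CHAIN_APPROX_NONE)
    hull=cv2.convexHull(np.vstack(cs));m=np.zeros(blue.shape,np.uint8);cv2.fillConvexPoly(m,hull,1);m=cv2.erode(m,np.ones((5,5)))
    g=((a[:,:,2]-a[:,:,0])<20)&(a.max(2)>95)&(m>0)
    n,l,st,ce=cv2.connectedComponentsWithStats(g.astype(np.uint8))
    out=[]
    for k in range(1,n):
        if st[k,4]>15:
            rc=cv2.minAreaRect(np.argwhere(l==k)[:,::-1].astype(np.float32));out.append((ce[k],int(st[k,4]),np.round(rc[1],1),round(rc[2],1)))
    return out
E
python3 - <<'E'
from h import *
np.set_printoptions(precision=4,suppress=True)
W,cw=grab("wrist");T,ct=grab("top");S,cs=grab("scene")
w,t,s=chips(W),chips(T),chips(S)
print(r.state()["eef_pos"])
for k,(c,L) in dict(w=(cw,w),t=(ct,t),s=(cs,s)).items():
    for o in L: print(k,o,atz(c,o[0],.0105)[:2])
for a in w:
  for b in t+s:
    c=ct if any(b is q for q in t) else cs
    x,e=tri([(cw,a[0]),(c,b[0])])
    if max(e)<.005 and abs(x[2])<.03: print(x,e)
E
```

```text
[ 0.4006 -0.3744  0.2393]
w (array([228.2994, 105.0678]), 177, array([13.8, 13.6]), 14.0) [ 0.4693 -0.2831]
w (array([276.2367, 124.355 ]), 169, array([13.3, 14.2]), 71.6) [ 0.4714 -0.344 ]
w (array([284.7396, 166.4379]), 169, array([13.4, 12.7]), 45.0) [ 0.429  -0.3737]
t (array([417.0625, 254.125 ]), 32, array([5.7, 5.7]), 45.0) [ 0.4695 -0.3459]
t (array([393.5   , 254.1429]), 28, array([4., 5.]), 90.0) [ 0.4685 -0.2857]
t (array([428.6571, 270.9714]), 35, array([6. , 5.7]), 18.4) [ 0.4273 -0.375 ]
s (array([186.5, 208.5]), 16, array([3., 3.]), 90.0) [ 0.4629 -0.2851]
[ 0.4687 -0.2843  0.0169] [0.0006279604495150396, 0.0006279604495149316]
[ 0.469  -0.2838  0.018 ] [0.0006774908774570899, 0.0006774908774571074]
[ 0.4702 -0.3443  0.0161] [0.0011229707611899687, 0.001122970761189919]
[ 0.4281 -0.3743  0.0105] [0.001061498731845797, 0.0010614987318457415]
```

Request:
servo_tool(commands=[{"grip": 0.5, "delta_pos": [12, 5, 40], "twist": -0.15}, {"grip": 0.5, "delta_pos": [25, 11, 80], "twist": -0.3}, {"grip": 0.5, "delta_pos": [25, 11, 120], "twist": -0.45}, {"grip": 0.5, "delta_pos": [25, 11, 160], "twist": -0.6}, {"grip": 0.5, "delta_pos": [25, 11, 160], "twist": -0.75}])

```text
t: 3.35
eef_pos: [0.4246, -0.3714, 0.0727]
ee_rot: [0.839, 0.545, -0.0, -0.006]
ft_force: [-0.7, 1.1, 0.8]
finger_gap: 0.5
gripper_force: 0.0
```

```bash
cat >> h.py <<'E'
np.set_printoptions(precision=4,suppress=True)
def st():
    s=r.state();y=R.from_quat(s["ee_rot"]).as_euler("xyz",degrees=True)
    print("t",round(s["t"],2),"pos",np.round(s["eef_pos"],4),"yaw",np.round(y,1),"gap",round(s["finger_gap"],3),"gf",s["gripper_force"],"ft",np.round(s["ft_force"],1));return s
E
python3 - <<'E'
from h import *
W,cw=grab("wrist");s=st()
for o in chips(W): print(o,atz(cw,o[0],.0105)[:2],atz(cw,o[0],.017)[:2])
save(W,"w2.png");print(toolshift([.428,-.3745,.015]))
E
```

```text
t 3.4 pos [ 0.4258 -0.3729  0.0754] yaw [-179.6   -0.2   66.5] gap 0.499 gf 0.0 ft [-0.1  0.4  0.2]
(array([284.055 ,  82.6133]), 600, array([26.4, 24.9]), 61.4) [ 0.4695 -0.2833] [ 0.4691 -0.2842]
(array([322.034 , 169.7127]), 529, array([25. , 23.3]), 26.6) [ 0.4713 -0.3442] [ 0.4708 -0.343 ]
(array([282.6508, 229.9328]), 461, array([22., 21.]), 90.0) [ 0.4294 -0.3733] [ 0.4302 -0.3711]
[-0.8  3.  60.4]
```

Request:
servo_tool(commands=[{"grip": 0.5, "delta_pos": [1, 1, 35], "twist": 0}, {"grip": 0.5, "delta_pos": [1, 1, 55], "twist": 0}, {"grip": 0.5, "delta_pos": [1, 1, 64], "twist": 0}, {"grip": 0.5, "delta_pos": [1, 1, 64], "twist": 0}, {"grip": 1, "delta_pos": [1, 1, 64], "twist": 0}], grip_force=40)

```text
t: 3.9
eef_pos: [0.4304, -0.3746, 0.0165]
ee_rot: [0.84, 0.543, 0.0, 0.001]
ft_force: [-0.0, 0.3, -0.1]
finger_gap: 0.342
gripper_force: 0.0
```

Request:
servo_tool(commands=[{"grip": 1, "delta_pos": [0, 0, 0], "twist": 0}, {"grip": 1, "delta_pos": [0, 0, 0], "twist": 0}, {"grip": 1, "delta_pos": [0, 0, 0], "twist": 0}])

```text
t: 4.2
eef_pos: [0.4309, -0.3746, 0.017]
ee_rot: [0.84, 0.543, -0.0, 0.002]
ft_force: [-2.5, -0.2, 7.2]
finger_gap: 0.146
gripper_force: 40.4
```

Request:
servo_tool(commands=[{"grip": 1, "delta_pos": [0, 0, -45], "twist": 0}, {"grip": 1, "delta_pos": [10, -4, -90], "twist": 0}, {"grip": 1, "delta_pos": [35, -15, -130], "twist": 0}, {"grip": 1, "delta_pos": [68, -30, -165], "twist": 0}, {"grip": 1, "delta_pos": [105, -46, -190], "twist": 0}])

```text
t: 4.7
eef_pos: [0.4317, -0.2586, 0.2084]
ee_rot: [0.84, 0.543, 0.001, 0.002]
ft_force: [1.5, 0.8, 0.1]
finger_gap: 0.146
gripper_force: 39.6
```

Request:
servo_tool(commands=[{"grip": 1, "delta_pos": [45, -20, -10], "twist": 0}, {"grip": 1, "delta_pos": [90, -40, -20], "twist": 0}, {"grip": 1, "delta_pos": [135, -60, -20], "twist": 0}, {"grip": 1, "delta_pos": [180, -80, -20], "twist": 0}, {"grip": 1, "delta_pos": [225, -100, -20], "twist": 0}])

```text
t: 5.2
eef_pos: [0.4318, -0.0105, 0.226]
ee_rot: [0.84, 0.543, 0.001, 0.001]
ft_force: [1.6, 0.3, 0.2]
finger_gap: 0.146
gripper_force: 39.6
```

Request:
servo_tool(commands=[{"grip": 1, "delta_pos": [45, -20, 0], "twist": 0}, {"grip": 1, "delta_pos": [90, -40, 0], "twist": 0}, {"grip": 1, "delta_pos": [135, -60, 0], "twist": 0}, {"grip": 1, "delta_pos": [180, -80, 0], "twist": 0}, {"grip": 1, "delta_pos": [215, -95, 0], "twist": 0}])

```text
t: 5.7
eef_pos: [0.4328, 0.2254, 0.2259]
ee_rot: [0.839, 0.544, 0.001, 0.0]
ft_force: [0.4, -0.7, 0.2]
finger_gap: 0.148
gripper_force: 39.6
```

Request:
servo_tool(commands=[{"grip": 1, "delta_pos": [0, 0, 0], "twist": 0}, {"grip": 1, "delta_pos": [0, 0, 0], "twist": 0}])

```text
t: 5.9
eef_pos: [0.433, 0.2233, 0.2254]
ee_rot: [0.839, 0.544, -0.0, 0.0]
ft_force: [0.3, -1.5, 0.2]
finger_gap: 0.148
gripper_force: 39.6
```

```bash
python3 - <<'E'
from h import *
s=st();W,cw=grab("wrist");save(W,"w3.png",1.4)
np.save("w3.npy",np.array([*s["eef_pos"],*s["ee_rot"]]))
for q in "scoop pan balance funnel flask_mouth stopper reagent".split():
  for d in spot_in(q,"wrist")[:3]: print(q,np.round(d["xy"]),round(d["p"],2),atz(cw,d["xy"],.063))
E
```

```text
t 5.9 pos [0.433  0.2233 0.2254] yaw [180.   0.  66.] gap 0.148 gf 39.6365761756897 ft [ 0.3 -1.5  0.2]
scoop [216.  45.] 0.65 [0.4416 0.3774 0.063 ]
pan [163. 112.] 0.63 [0.3679 0.3454 0.063 ]
pan [528. 367.] 0.61 [ 0.6399 -0.1149  0.063 ]
balance [167. 109.] 0.73 [0.3729 0.3468 0.063 ]
funnel [534. 174.] 0.84 [0.6901 0.1369 0.063 ]
flask_mouth [278. 247.] 0.27 [0.4129 0.17   0.063 ]
stopper [397.  23.] 0.89 [0.5995 0.3267 0.063 ]
stopper [338. 233.] 0.65 [0.48   0.1581 0.063 ]
reagent [277. 249.] 0.9 [0.4105 0.1684 0.063 ]
```

View pics/w3.png

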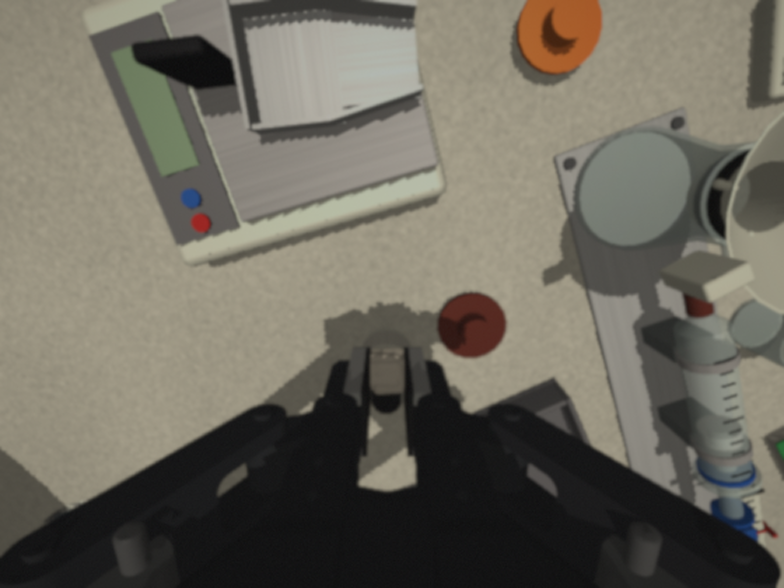

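Wrist view: the chip is held between the pads; the scoop's near wall runs (253,130)-(330,122)-(423,93) in display px, handle at (135..235, 37..85), mouth to the right; stopper at (471,325), funnel lug at (705,275), flask rim below the funnel.

```bash
python3 - <<'E'
from h import *
p=np.load("w3.npy");s=dict(eef_pos=p[:3],ee_rot=p[3:])
f=grab_frame("wrist");c=cam(f,s)
for z in (.060,.086):
  P=[atz(c,(np.array(u)/1.4),z)[:2] for u in [(253,130),(330,122),(423,93)]];print(z,P,np.linalg.norm(P[1]-P[0]),np.linalg.norm(P[2]-P[1]),np.degrees(np.arctan2(*(P[1]-P[0])[::-1])))
print("handle top corners z.132",[atz(c,np.array(u)/1.4,.132)[:2] for u in [(135,46),(200,37)]])
print("handle foot",[atz(c,np.array(u)/1.4,.062)[:2] for u in [(235,84),(168,78)]])
print("pan corner near mouth, near back",[atz(c,np.array(u)/1.4,.06)[:2] for u in [(436,165),(243,220),(164,10)]])
print("stopper knob top",atz(c,np.array((475,327))/1.4,.04), "flange",atz(c,np.array((471,325))/1.4,.018))
print("lug top",atz(c,np.array((707,265))/1.4,.126-.025+.088))
E
```

```text
0.06 [array([0.3914, 0.3548]), array([0.4424, 0.3376]), array([0.5078, 0.3285])] 0.05375427935272313 0.066096956967588 -18.587190967351034
0.086 [array([0.3976, 0.349 ]), array([0.4441, 0.3334]), array([0.5039, 0.325 ])] 0.049098255934371914 0.060371850367172755 -18.58719096735106
handle top corners z.132 [array([0.3735, 0.3978]), array([0.4055, 0.3877])]
handle foot [array([0.3949, 0.3845]), array([0.3558, 0.4062])]
pan corner near mouth, near back [array([0.4984, 0.2818]), array([0.3546, 0.3037]), array([0.374 , 0.4422])]
stopper knob top [0.482  0.1473 0.04  ] flange [0.4807 0.1409 0.018 ]
lug top [0.5756 0.1987 0.189 ]
```

Request:
servo_tool(commands=[{"grip": 1, "delta_pos": [45, -6, 0], "twist": 0}, {"grip": 1, "delta_pos": [90, -12, 5], "twist": -0.05}, {"grip": 1, "delta_pos": [130, -18, 20], "twist": -0.09}, {"grip": 1, "delta_pos": [156, -24, 50], "twist": -0.09}, {"grip": 1, "delta_pos": [156, -24, 90], "twist": -0.09}])

```text
t: 6.85
eef_pos: [0.4775, 0.3784, 0.1363]
ee_rot: [0.814, 0.581, 0.003, 0.0]
ft_force: [1.3, -0.5, -0.6]
finger_gap: 0.148
gripper_force: 39.6
```

Request:
servo_tool(commands=[{"grip": 1, "delta_pos": [0, 0, 30], "twist": 0}, {"grip": 1, "delta_pos": [0, 0, 50], "twist": 0}, {"grip": 1, "delta_pos": [0, 0, 56], "twist": 0}, {"grip": 1, "delta_pos": [0, 0, 56], "twist": 0}, {"grip": 0.7, "delta_pos": [0, 0, 56], "twist": 0}])

```text
t: 7.35
eef_pos: [0.4766, 0.375, 0.0807]
ee_rot: [0.814, 0.58, 0.001, 0.0]
ft_force: [0.6, -0.5, 0.1]
finger_gap: 0.293
gripper_force: 0.0
```

Request:
servo_tool(commands=[{"grip": 0.7, "delta_pos": [0, 0, 0], "twist": 0}, {"grip": 0.7, "delta_pos": [0, 0, -10], "twist": 0}, {"grip": 0.7, "delta_pos": [0, 0, -55], "twist": 0}, {"grip": 0.7, "delta_pos": [0, 0, -100], "twist": 0}, {"grip": 0.7, "delta_pos": [-40, 16, -130], "twist": 0}])

```text
t: 7.85
eef_pos: [0.4789, 0.337, 0.2137]
ee_rot: [0.813, 0.582, 0.004, 0.0]
ft_force: [0.5, -0.8, 0.9]
finger_gap: 0.298
gripper_force: 0.0
```

```bash
python3 - <<'E'
from h import *
s=st();W,cw=grab("wrist");save(W,"w4.png")
print(toolshift([.4700,-.3440,.10],s))
E
```

```text
t 7.85 pos [0.4789 0.337  0.2137] yaw [179.7  -0.4  71.2] gap 0.298 gf 0.0 ft [ 0.5 -0.8  0.9]
[-648.3  210.4  110.5]
```

View pics/w4.png

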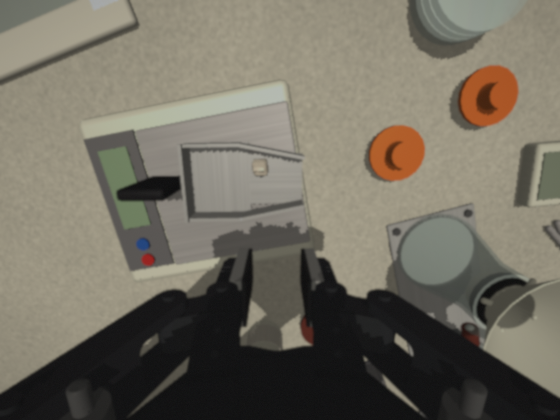

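The chip lies in the scoop at px (260,167). Going back for the next chip.

Request:
servo_tool(commands=[{"grip": 0.5, "delta_pos": [-45, 15, 0], "twist": 0}, {"grip": 0.5, "delta_pos": [-90, 30, 0], "twist": 0}, {"grip": 0.5, "delta_pos": [-135, 45, 0], "twist": 0}, {"grip": 0.5, "delta_pos": [-180, 60, 0], "twist": 0}, {"grip": 0.5, "delta_pos": [-225, 75, 0], "twist": 0}])

```text
t: 8.4
eef_pos: [0.4751, 0.0948, 0.2095]
ee_rot: [0.814, 0.581, 0.001, 0.001]
ft_force: [1.3, -0.9, -0.6]
finger_gap: 0.5
gripper_force: 0.0
```

Request:
servo_tool(commands=[{"grip": 0.5, "delta_pos": [-45, 15, 0], "twist": 0}, {"grip": 0.5, "delta_pos": [-90, 30, 0], "twist": 0}, {"grip": 0.5, "delta_pos": [-135, 45, 0], "twist": 0}, {"grip": 0.5, "delta_pos": [-180, 60, 0], "twist": 0}, {"grip": 0.5, "delta_pos": [-225, 75, 0], "twist": 0}])

```text
t: 8.9
eef_pos: [0.4726, -0.1428, 0.2096]
ee_rot: [0.814, 0.58, 0.001, 0.001]
ft_force: [-0.0, -0.4, 0.1]
finger_gap: 0.504
gripper_force: 0.0
```

Request:
servo_tool(commands=[{"grip": 0.5, "delta_pos": [-45, 12, 10], "twist": 0.1}, {"grip": 0.5, "delta_pos": [-90, 24, 30], "twist": 0.22}, {"grip": 0.5, "delta_pos": [-130, 36, 60], "twist": 0.34}, {"grip": 0.5, "delta_pos": [-170, 48, 90], "twist": 0.46}, {"grip": 0.5, "delta_pos": [-198, 60, 110], "twist": 0.55}])

```text
t: 9.4
eef_pos: [0.4641, -0.3498, 0.0977]
ee_rot: [0.942, 0.335, 0.0, 0.0]
ft_force: [0.5, -0.6, 1.1]
finger_gap: 0.497
gripper_force: 0.0
```

Request:
servo_tool(commands=[{"grip": 0.5, "delta_pos": [0, 0, 0], "twist": 0}, {"grip": 0.5, "delta_pos": [0, 0, 0], "twist": 0}])

```text
t: 9.6
eef_pos: [0.4645, -0.3478, 0.0981]
ee_rot: [0.941, 0.337, -0.0, -0.0]
ft_force: [-0.1, -0.0, 0.8]
finger_gap: 0.504
gripper_force: 0.0
```

```bash
python3 - <<'E'
from h import *
s=st();W,cw=grab("wrist")
for o in chips(W): print(o,atz(cw,o[0],.0105)[:2],atz(cw,o[0],.015)[:2])
for p in ([.4705,-.3435,.0155],[.469,-.284,.0155]): print(toolshift(p,s))
E
```

```text
t 9.6 pos [ 0.4645 -0.3478  0.0981] yaw [-180.    -0.    39.4] gap 0.504 gf 0.0 ft [-0.1 -0.   0.8]
(array([213.769 , 164.5863]), 394, array([21.6, 19.7]), 31.0) [ 0.4687 -0.2835] [ 0.4697 -0.2839]
(array([276.9794, 210.8763]), 388, array([20., 20.]), 90.0) [ 0.471  -0.3444] [ 0.472  -0.3435]
[ 7.3  0.5 82.6]
[ 44.  -46.4  82.7]
```

Request:
servo_tool(commands=[{"grip": 0.5, "delta_pos": [8, 1, 40], "twist": 0}, {"grip": 0.5, "delta_pos": [8, 1, 72], "twist": 0}, {"grip": 0.5, "delta_pos": [8, 1, 83], "twist": 0}, {"grip": 0.5, "delta_pos": [8, 1, 83], "twist": 0}, {"grip": 1, "delta_pos": [8, 1, 83], "twist": 0}])

```text
t: 10.15
eef_pos: [0.4727, -0.3435, 0.0168]
ee_rot: [0.941, 0.338, 0.001, 0.001]
ft_force: [-0.4, -0.6, 0.3]
finger_gap: 0.344
gripper_force: 0.0
```

Request:
servo_tool(commands=[{"grip": 1, "delta_pos": [0, 0, 0], "twist": 0}, {"grip": 1, "delta_pos": [0, 0, 0], "twist": 0}, {"grip": 1, "delta_pos": [0, 0, 0], "twist": 0}, {"grip": 1, "delta_pos": [0, 0, -40], "twist": -0.1}, {"grip": 1, "delta_pos": [0, 0, -85], "twist": -0.2}])

```text
t: 10.65
eef_pos: [0.4707, -0.3422, 0.1]
ee_rot: [0.902, 0.432, -0.0, -0.002]
ft_force: [0.2, -0.1, -0.0]
finger_gap: 0.171
gripper_force: 39.3
```

```bash
python3 - <<'E'
from h import *
s=st()
o=np.array([.4551,.3661]);a=np.radians(-18.6);u=np.array([np.cos(a),np.sin(a)]);n=np.array([-u[1],u[0]])
p=o+.015*u-.010*n;print(p,toolshift([*p,.2],s))
E
```

```text
t 10.65 pos [ 0.4707 -0.3422  0.1   ] yaw [-179.8   -0.    51.1] gap 0.171 gf 39.29864965612069 ft [ 0.2 -0.1 -0. ]
[0.4661 0.3518] [ 537.6 -439.2  -98.3]
```

Request:
servo_tool(commands=[{"grip": 1, "delta_pos": [30, -24, -30], "twist": -0.07}, {"grip": 1, "delta_pos": [60, -49, -60], "twist": -0.14}, {"grip": 1, "delta_pos": [94, -77, -85], "twist": -0.21}, {"grip": 1, "delta_pos": [130, -106, -98], "twist": -0.28}, {"grip": 1, "delta_pos": [168, -137, -98], "twist": -0.35}])

```text
t: 11.15
eef_pos: [0.4727, -0.1259, 0.2018]
ee_rot: [0.814, 0.581, 0.002, 0.003]
ft_force: [1.1, 1.1, -0.2]
finger_gap: 0.168
gripper_force: 39.3
```

Request:
servo_tool(commands=[{"grip": 1, "delta_pos": [45, -15, 0], "twist": 0}, {"grip": 1, "delta_pos": [90, -31, 0], "twist": 0}, {"grip": 1, "delta_pos": [136, -46, 0], "twist": 0}, {"grip": 1, "delta_pos": [181, -62, 0], "twist": 0}, {"grip": 1, "delta_pos": [226, -77, 0], "twist": 0}])

```text
t: 11.65
eef_pos: [0.4721, 0.1144, 0.1993]
ee_rot: [0.814, 0.581, 0.001, 0.001]
ft_force: [0.3, 0.1, 0.0]
finger_gap: 0.172
gripper_force: 39.3
```

Request:
servo_tool(commands=[{"grip": 1, "delta_pos": [45, -15, 0], "twist": 0}, {"grip": 1, "delta_pos": [90, -31, 0], "twist": 0}, {"grip": 1, "delta_pos": [136, -46, 0], "twist": 0}, {"grip": 1, "delta_pos": [181, -62, 0], "twist": 0}, {"grip": 1, "delta_pos": [226, -77, 5], "twist": 0}])

```text
t: 12.15
eef_pos: [0.4734, 0.3537, 0.195]
ee_rot: [0.814, 0.581, 0.002, 0.0]
ft_force: [0.6, -0.7, 0.7]
finger_gap: 0.166
gripper_force: 39.3
```

Request:
servo_tool(commands=[{"grip": 1, "delta_pos": [0, 0, 20], "twist": 0}, {"grip": 1, "delta_pos": [0, 0, 45], "twist": 0}, {"grip": 1, "delta_pos": [0, 0, 70], "twist": 0}])

```text
t: 12.45
eef_pos: [0.4733, 0.3522, 0.1234]
ee_rot: [0.814, 0.581, 0.001, 0.0]
ft_force: [-0.0, -0.3, -0.9]
finger_gap: 0.168
gripper_force: 39.3
```

```bash
python3 - <<'E'
from h import *
s=st();print(toolshift([.4661,.3518,.079],s))
E
```

```text
t 12.45 pos [0.4733 0.3522 0.1234] yaw [179.9  -0.1  71. ] gap 0.168 gf 39.290653550997376 ft [-0.  -0.3 -0.9]
[-2.8 -6.8 44.4]
```

Request:
servo_tool(commands=[{"grip": 1, "delta_pos": [-3, -6, 30], "twist": 0}, {"grip": 1, "delta_pos": [-3, -6, 45], "twist": 0}, {"grip": 1, "delta_pos": [-3, -6, 45], "twist": 0}, {"grip": 0.7, "delta_pos": [-3, -6, 45], "twist": 0}, {"grip": 0.7, "delta_pos": [-3, -6, 44], "twist": 0}])

```text
t: 12.95
eef_pos: [0.4674, 0.3507, 0.0804]
ee_rot: [0.814, 0.58, 0.001, 0.0]
ft_force: [0.3, 0.2, 0.5]
finger_gap: 0.302
gripper_force: 0.0
```

Request:
servo_tool(commands=[{"grip": 0.7, "delta_pos": [0, 0, -15], "twist": 0}, {"grip": 0.7, "delta_pos": [0, 0, -60], "twist": 0}, {"grip": 0.5, "delta_pos": [-10, 3, -105], "twist": 0}, {"grip": 0.5, "delta_pos": [-50, 15, -125], "twist": 0}, {"grip": 0.5, "delta_pos": [-97, 30, -130], "twist": 0}])

```text
t: 13.45
eef_pos: [0.4653, 0.2496, 0.2148]
ee_rot: [0.813, 0.582, 0.005, 0.002]
ft_force: [1.2, -1.2, 0.2]
finger_gap: 0.499
gripper_force: 0.0
```

```bash
python3 - <<'E'
from h import *
s=st();W,cw=grab("wrist");save(W[0:300],"w5.png")
np.save("w5.npy",np.array([*s["eef_pos"],*s["ee_rot"]]))
print(toolshift([.4690,-.2840,.10],s))
E
```

```text
t 13.45 pos [0.4653 0.2496 0.2148] yaw [179.5  -0.3  71.2] gap 0.499 gf 0.0 ft [ 1.2 -1.2  0.2]
[-504.4  175.   113.4]
```

View pics/w5.png

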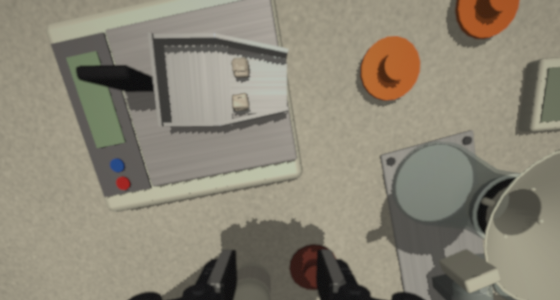

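Both chips are in the scoop at px (240,67) and (240,102). Fetching the third.

Request:
servo_tool(commands=[{"grip": 0.5, "delta_pos": [-45, 16, 0], "twist": 0}, {"grip": 0.5, "delta_pos": [-90, 31, 0], "twist": 0}, {"grip": 0.5, "delta_pos": [-135, 47, 0], "twist": 0}, {"grip": 0.5, "delta_pos": [-180, 62, 0], "twist": 0}, {"grip": 0.5, "delta_pos": [-225, 78, 0], "twist": 0}])

```text
t: 14.0
eef_pos: [0.4636, 0.0089, 0.2109]
ee_rot: [0.814, 0.581, 0.001, 0.001]
ft_force: [0.6, -0.6, -0.3]
finger_gap: 0.501
gripper_force: 0.0
```

Request:
servo_tool(commands=[{"grip": 0.5, "delta_pos": [-45, 16, 0], "twist": 0}, {"grip": 0.5, "delta_pos": [-90, 31, 0], "twist": 0}, {"grip": 0.5, "delta_pos": [-135, 47, 0], "twist": 0}, {"grip": 0.5, "delta_pos": [-180, 62, 10], "twist": 0}, {"grip": 0.5, "delta_pos": [-225, 78, 20], "twist": 0}])

```text
t: 14.5
eef_pos: [0.4641, -0.23, 0.1911]
ee_rot: [0.814, 0.58, 0.001, 0.002]
ft_force: [0.8, -0.0, 0.1]
finger_gap: 0.498
gripper_force: 0.0
```

Request:
servo_tool(commands=[{"grip": 0.5, "delta_pos": [-36, 12, 25], "twist": -0.1}, {"grip": 0.5, "delta_pos": [-54, 19, 60], "twist": -0.2}, {"grip": 0.5, "delta_pos": [-54, 19, 94], "twist": -0.3}, {"grip": 0.5, "delta_pos": [-54, 19, 94], "twist": -0.4}, {"grip": 0.5, "delta_pos": [-54, 19, 94], "twist": -0.45}])

```text
t: 15.0
eef_pos: [0.4638, -0.2848, 0.0949]
ee_rot: [0.663, 0.748, 0.0, -0.001]
ft_force: [0.5, -0.6, 0.5]
finger_gap: 0.499
gripper_force: 0.0
```

```bash
python3 - <<'E'
from h import *
s=st();W,cw=grab("wrist")
for o in chips(W): print(o,atz(cw,o[0],.0105)[:2],atz(cw,o[0],.015)[:2])
print(toolshift([.469,-.284,.0155],s))
E
```

```text
t 15.0 pos [ 0.4638 -0.2848  0.0949] yaw [-180.    -0.1   96.9] gap 0.499 gf 0.0 ft [ 0.5 -0.6  0.5]
(array([282.314 , 220.5399]), 363, array([21., 19.]), 90.0) [ 0.4697 -0.2848] [ 0.4694 -0.2834]
[ 0.1  5.4 79.4]
```

Request:
servo_tool(commands=[{"grip": 0.5, "delta_pos": [0, 5, 40], "twist": 0}, {"grip": 0.5, "delta_pos": [0, 5, 70], "twist": 0}, {"grip": 0.5, "delta_pos": [0, 5, 80], "twist": 0}, {"grip": 0.5, "delta_pos": [0, 5, 80], "twist": 0}, {"grip": 1, "delta_pos": [0, 5, 80], "twist": 0}])

```text
t: 15.55
eef_pos: [0.4701, -0.2849, 0.0165]
ee_rot: [0.664, 0.747, -0.0, 0.001]
ft_force: [-0.2, 0.1, 0.7]
finger_gap: 0.343
gripper_force: 0.0
```

Request:
servo_tool(commands=[{"grip": 1, "delta_pos": [0, 0, 0], "twist": 0}, {"grip": 1, "delta_pos": [0, 0, 0], "twist": 0}, {"grip": 1, "delta_pos": [0, 0, 0], "twist": 0}, {"grip": 1, "delta_pos": [0, 0, -40], "twist": 0.1}, {"grip": 1, "delta_pos": [0, 0, -85], "twist": 0.2}])

```text
t: 16.05
eef_pos: [0.468, -0.283, 0.0998]
ee_rot: [0.737, 0.676, -0.0, -0.002]
ft_force: [0.8, -1.5, 0.0]
finger_gap: 0.146
gripper_force: 39.4
```

```bash
python3 - <<'E'
from h import *
s=st()
o=np.array([.4551,.3661]);a=np.radians(-18.6);u=np.array([np.cos(a),np.sin(a)]);n=np.array([-u[1],u[0]])
p=o-.008*u+.002*n;print(p,toolshift([*p,.2],s))
E
```

```text
t 16.05 pos [ 0.468  -0.283   0.0998] yaw [-179.8   -0.1   85.1] gap 0.146 gf 39.437270164489746 ft [ 0.8 -1.5  0. ]
[0.4482 0.3705] [649.7 -76.4 -98.5]
```

Request:
servo_tool(commands=[{"grip": 1, "delta_pos": [25, -3, -35], "twist": 0.06}, {"grip": 1, "delta_pos": [55, -6, -70], "twist": 0.12}, {"grip": 1, "delta_pos": [85, -10, -95], "twist": 0.18}, {"grip": 1, "delta_pos": [120, -15, -98], "twist": 0.24}, {"grip": 1, "delta_pos": [160, -20, -98], "twist": 0.24}])

```text
t: 16.55
eef_pos: [0.4632, -0.1227, 0.2005]
ee_rot: [0.812, 0.583, 0.001, 0.002]
ft_force: [0.6, 0.6, -0.4]
finger_gap: 0.147
gripper_force: 39.4
```

Request:
servo_tool(commands=[{"grip": 1, "delta_pos": [46, -17, 0], "twist": 0}, {"grip": 1, "delta_pos": [92, -35, 0], "twist": 0}, {"grip": 1, "delta_pos": [139, -52, 0], "twist": 0}, {"grip": 1, "delta_pos": [185, -70, 0], "twist": 0}, {"grip": 1, "delta_pos": [231, -87, 0], "twist": 0}])

```text
t: 17.05
eef_pos: [0.4527, 0.1257, 0.1991]
ee_rot: [0.811, 0.585, 0.001, 0.001]
ft_force: [0.9, -0.6, -0.2]
finger_gap: 0.147
gripper_force: 39.4
```

Request:
servo_tool(commands=[{"grip": 1, "delta_pos": [46, -17, 0], "twist": 0}, {"grip": 1, "delta_pos": [92, -35, 0], "twist": 0}, {"grip": 1, "delta_pos": [139, -52, 0], "twist": 0}, {"grip": 1, "delta_pos": [185, -70, 0], "twist": 0}, {"grip": 1, "delta_pos": [231, -87, 5], "twist": 0}])

```text
t: 17.55
eef_pos: [0.4436, 0.373, 0.1947]
ee_rot: [0.811, 0.585, 0.002, 0.0]
ft_force: [0.5, -0.5, 0.5]
finger_gap: 0.146
gripper_force: 39.4
```

Request:
servo_tool(commands=[{"grip": 1, "delta_pos": [0, 0, 20], "twist": 0}, {"grip": 1, "delta_pos": [0, 0, 45], "twist": 0}, {"grip": 1, "delta_pos": [0, 0, 65], "twist": 0}])

```text
t: 17.85
eef_pos: [0.4431, 0.3711, 0.1275]
ee_rot: [0.811, 0.585, 0.0, 0.0]
ft_force: [0.4, 0.0, -0.1]
finger_gap: 0.146
gripper_force: 39.4
```

```bash
python3 - <<'E'
from h import *
s=st();print(toolshift([.4444,.3718,.090],s))
E
```

```text
t 17.85 pos [0.4431 0.3711 0.1275] yaw [180.   -0.   71.6] gap 0.146 gf 39.43161427974701 ft [ 0.4  0.  -0.1]
[ 1.1  1.  37.5]
```

Request:
servo_tool(commands=[{"grip": 1, "delta_pos": [1, 1, 25], "twist": 0}, {"grip": 1, "delta_pos": [1, 1, 39], "twist": 0}, {"grip": 1, "delta_pos": [1, 1, 39], "twist": 0}, {"grip": 0.75, "delta_pos": [1, 1, 39], "twist": 0}, {"grip": 0.75, "delta_pos": [1, 1, 39], "twist": 0}])

```text
t: 18.35
eef_pos: [0.4457, 0.3715, 0.0905]
ee_rot: [0.811, 0.585, 0.001, 0.0]
ft_force: [-0.2, 0.9, 0.0]
finger_gap: 0.247
gripper_force: 0.0
```

Request:
servo_tool(commands=[{"grip": 0.75, "delta_pos": [0, 0, -20], "twist": 0}, {"grip": 0.75, "delta_pos": [0, 0, -65], "twist": 0}, {"grip": 0.5, "delta_pos": [-10, 3, -110], "twist": 0}, {"grip": 0.5, "delta_pos": [-50, 15, -135], "twist": 0}, {"grip": 0.5, "delta_pos": [-95, 30, -140], "twist": 0}])

```text
t: 18.85
eef_pos: [0.4455, 0.2722, 0.2349]
ee_rot: [0.81, 0.586, 0.005, 0.002]
ft_force: [1.4, -0.2, 0.2]
finger_gap: 0.495
gripper_force: 0.0
```

Request:
servo_tool(commands=[{"grip": 0.5, "delta_pos": [0, 0, 0], "twist": 0}, {"grip": 0.5, "delta_pos": [0, 0, 0], "twist": 0}])

```text
t: 19.05
eef_pos: [0.4439, 0.2709, 0.2306]
ee_rot: [0.812, 0.584, 0.002, 0.0]
ft_force: [-0.1, 0.0, 0.3]
finger_gap: 0.501
gripper_force: 0.0
```

```bash
python3 - <<'E'
from h import *
s=st();W,cw=grab("wrist");save(W,"w6.png",1.4)
np.save("w6.npy",np.array([*s["eef_pos"],*s["ee_rot"]]))
T,ct=grab("top");print("dish chips left",chips(T))
for n,c in(("wrist",cw),("top",ct)):
  for q in("funnel","stopper","flask_mouth","pull_tab"): print(n,q,[(np.round(d["xy"],1),round(d["p"],2)) for d in spot_in(q,n)[:4]])
E
```

```text
t 19.05 pos [0.4439 0.2709 0.2306] yaw [179.9  -0.1  71.4] gap 0.501 gf 0.0 ft [-0.1  0.   0.3]
dish chips left []
wrist funnel [(array([529.7, 255.6]), 0.84)]
wrist stopper [(array([407.2,  83.4]), 0.96), (array([501.3,  24.7]), 0.6), (array([340. , 259.4]), 0.58), (array([277.1, 297.3]), 0.53)]
wrist flask_mouth [(array([457. , 224.4]), 0.57)]
wrist pull_tab [(array([528.8, 258.3]), 0.51), (array([385.7, 371. ]), 0.24)]
top funnel [(array([197.8, 164.3]), 0.58)]
top stopper [(array([143. , 151.5]), 0.95), (array([153.1, 187.6]), 0.89)]
top flask_mouth [(array([288.3, 188.6]), 0.75)]
top pull_tab [(array([273.2, 148.4]), 0.61), (array([321.5, 187.9]), 0.57)]
```

View pics/w6.png

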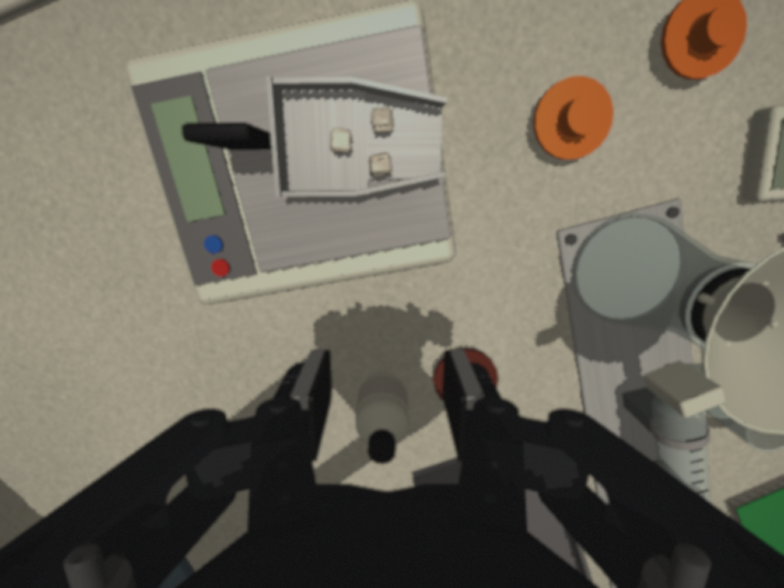

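Wrist view: all three chips in the scoop (display (382,120), (341,140), (380,164)); flask foot disc at (628,267), plate holes (571,239) and (673,212), funnel lug at (685,385).

```bash
python3 - <<'E'
from h import *
T,ct=grab("top")
p=np.load("w6.npy");cw=cam(grab_frame("wrist"),dict(eef_pos=p[:3],ee_rot=p[3:]))
a=lambda c,u,z:atz(c,np.array(u)/1.4,z)[:2]
print("holes w",a(cw,(571,239),.006),a(cw,(673,212),.006),"foot",a(cw,(628,267),.01))
h1,h2=a(ct,(267,276),.006),a(ct,(519,296),.006);print("holes top",h1,h2,np.degrees(np.arctan2(*(h1-h2)[::-1])), np.linalg.norm(h1-h2))
print("funnel rim top view",a(ct,(277,236),.177))
print("lug w top-face",a(cw,(683,378),.189))
# detect circles of funnel in the top view
g=cv2.cvtColor(T,cv2.COLOR_RGB2GRAY)[130:220,150:250]
c=cv2.HoughCircles(cv2.resize(g,None,fx=4,fy=4,interpolation=cv2.INTER_CUBIC),cv2.HOUGH_GRADIENT,1.5,200,param1=80,param2=40,minRadius=60,maxRadius=120)
if c is not None:
  for x,y,rr in c[0][:3]: uv=(x/4+150,y/4+130);print("circ",uv,rr/4,atz(ct,uv,.177)[:2])
# scoop from w6
P=[a(cw,u,.086) for u in [(285,196),(355,192),(443,176),(443,101),(352,80),(275,80)]];print(P)
print("handle top",[a(cw,u,.132) for u in [(184,132),(236,125)]])
print("blue tab top view",a(ct,(465,262),.085),"marker",a(ct,(501,244),.039))
save(T[120:240,150:400],"t2.png",3)
E
```

```text
holes w [0.6077 0.2366] [0.6983 0.2316] foot [0.6503 0.1964]
holes top [0.6062 0.2376] [ 0.5775 -0.2286] 86.48052832580697 0.4671179517324698
funnel rim top view [0.6445 0.1911]
lug w top-face [0.5751 0.2038]
circ (np.float32(194.8125), np.float32(165.4375)) 26.8875 [0.6517 0.1984]
[array([0.3996, 0.3489]), array([0.4451, 0.3363]), array([0.5039, 0.3275]), array([0.5168, 0.3714]), array([0.4662, 0.401 ]), array([0.4206, 0.4163])]
handle top [array([0.3718, 0.3957]), array([0.3999, 0.3899])]
blue tab top view [ 0.6242 -0.1227] marker [ 0.6673 -0.1913]
```

View pics/t2.png

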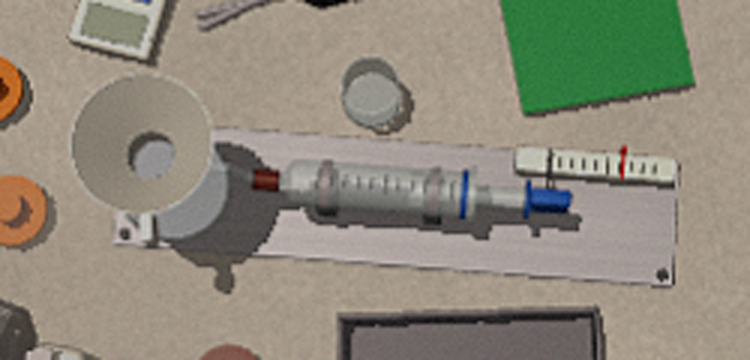

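```bash
python3 - <<'E'
from h import *
s=st();print(np.round(s["qpos"],3),np.round(s["moment"],3));print(toolshift([.3655,.3978,.22],s))
E
```

```text
t 19.65 pos [0.443  0.2716 0.2287] yaw [-180.     0.    71.6] gap 0.5 gf 0.0 ft [-0.6  0.8 -0.5]
[ 0.321  0.067  1.756 -0.     1.319  0.643] [0.028 0.019 0.003]
[  95.2 -113.4    8.7]
```

Request:
servo_tool(commands=[{"grip": 0.5, "delta_pos": [25, -30, 0], "twist": -0.145}, {"grip": 0.5, "delta_pos": [50, -60, 0], "twist": -0.29}, {"grip": 0.5, "delta_pos": [75, -90, 0], "twist": -0.435}, {"grip": 0.5, "delta_pos": [95, -113, 5], "twist": -0.58}, {"grip": 0.5, "delta_pos": [95, -113, 8], "twist": -0.72}])

```text
t: 20.15
eef_pos: [0.3638, 0.4, 0.2207]
ee_rot: [0.549, 0.836, 0.0, -0.001]
ft_force: [0.5, 0.2, -0.2]
finger_gap: 0.501
gripper_force: 0.0
```

Request:
servo_tool(commands=[{"grip": 0.5, "delta_pos": [0, 0, 0], "twist": -0.145}, {"grip": 0.5, "delta_pos": [0, 0, 0], "twist": -0.29}, {"grip": 0.5, "delta_pos": [0, 0, 0], "twist": -0.435}, {"grip": 0.5, "delta_pos": [0, 0, 0], "twist": -0.58}, {"grip": 0.5, "delta_pos": [0, 0, 0], "twist": -0.72}])

```text
t: 20.65
eef_pos: [0.3659, 0.3974, 0.2208]
ee_rot: [0.222, 0.975, -0.0, -0.0]
ft_force: [-0.0, 0.5, 0.1]
finger_gap: 0.5
gripper_force: 0.0
```

Request:
servo_tool(commands=[{"grip": 0.5, "delta_pos": [0, 0, 0], "twist": -0.13}, {"grip": 0.5, "delta_pos": [0, 0, 0], "twist": -0.13}, {"grip": 0.5, "delta_pos": [0, 0, 0], "twist": -0.13}])

```text
t: 20.95
eef_pos: [0.366, 0.3973, 0.2208]
ee_rot: [0.162, 0.987, -0.0, -0.0]
ft_force: [-0.0, 0.0, -0.4]
finger_gap: 0.497
gripper_force: 0.0
```

```bash
python3 - <<'E'
from h import *
s=st();W,cw=grab("wrist");save(W,"w7.png",1.4)
np.save("w7.npy",np.array([*s["eef_pos"],*s["ee_rot"]]))
o=np.array([.4557,.368]);a=np.radians(-18.3);u=np.array([np.cos(a),np.sin(a)]);n=np.array([-u[1],u[0]])
for x in(-90,-52):
  for z in (132,):
    for y in(-5,5): print(x,y,z,(proj(cw,[*(o+x/1e3*u+y/1e3*n),z/1e3])*1.4).round())
for x in(-50,0,60): print(x,[(proj(cw,[*(o+x/1e3*u+y/1e3*n),.086])*1.4).round() for y in ((-34.5,34.5) if x<50 else (-22.5,22.5))])
E
```

```text
t 20.95 pos [0.366  0.3973 0.2208] yaw [-180.    -0.   161.3] gap 0.497 gf 0.0 ft [-0.   0.  -0.4]
-90 -5 132 [378. 311.]
-90 5 132 [395. 311.]
-52 -5 132 [379. 370.]
-52 5 132 [395. 370.]
-50 [array([339., 344.]), array([435., 343.])]
0 [array([342., 405.]), array([433., 405.])]
60 [array([359., 471.]), array([416., 471.])]
```

View pics/w7.png

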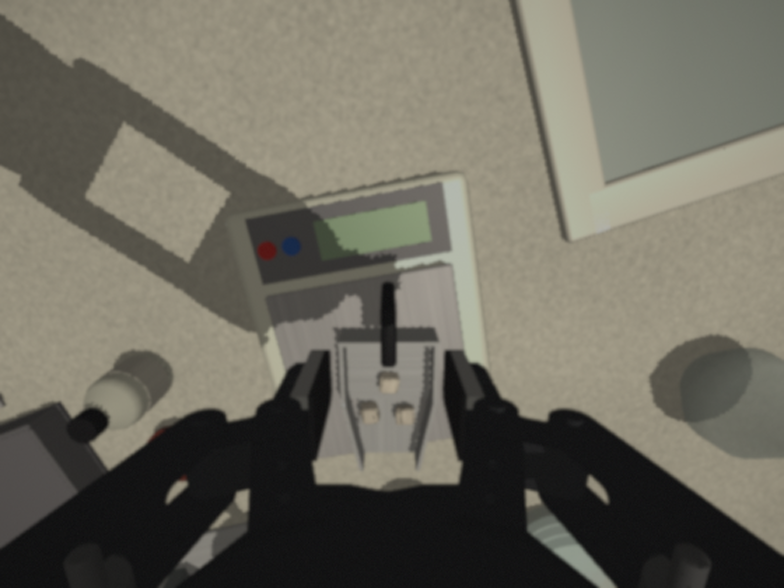

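The wrist view shows the black handle at display column 388, rows 283–365, centred between the fingers, with the three chips in the scoop below.

```bash
python3 - <<'E'
from h import *
W=cv2.imread("pics/w7.png");p=np.load("w7.npy");cw=cam(grab_frame("wrist"),dict(eef_pos=p[:3],ee_rot=p[3:]))
g=W[:,384:393].mean((1,2));print([(i,int(g[i])) for i in range(270,380,3)])
o=np.array([.4557,.368]);a=np.radians(-18.3);u=np.array([np.cos(a),np.sin(a)]);n=np.array([-u[1],u[0]])
for x,z in((-90,.06),(-90,.132),(-52,.132),(-50,.086)): print(x,z,(proj(cw,[*(o+x/1e3*u),z])*1.4).round(1))
for x in (-90,-93,-96): print((proj(cw,[*(o+x/1e3*u),.06])*1.4).round(1))
E
```

```text
[(270, 98), (273, 88), (276, 74), (279, 73), (282, 46), (285, 17), (288, 15), (291, 16), (294, 16), (297, 15), (300, 16), (303, 15), (306, 15), (309, 16), (312, 16), (315, 18), (318, 16), (321, 17), (324, 21), (327, 29), (330, 31), (333, 31), (336, 30), (339, 30), (342, 30), (345, 29), (348, 29), (351, 29), (354, 28), (357, 28), (360, 28), (363, 29), (366, 73), (369, 126), (372, 94), (375, 85), (378, 109)]
-90 0.06 [386.7 280.7]
-90 0.132 [386.8 311. ]
-52 0.132 [387.1 370.3]
-50 0.086 [387.  343.5]
[386.7 280.7]
[386.7 276.8]
[386.7 272.9]
```

Request:
servo_tool(commands=[{"grip": 0.6, "delta_pos": [0, 0, 40], "twist": -0.005}, {"grip": 0.6, "delta_pos": [0, 0, 75], "twist": -0.005}, {"grip": 0.6, "delta_pos": [0, 0, 88], "twist": -0.005}, {"grip": 0.6, "delta_pos": [0, 0, 88], "twist": -0.005}, {"grip": 1, "delta_pos": [0, 0, 88], "twist": -0.005}], grip_force=100)

```text
t: 21.55
eef_pos: [0.3667, 0.3978, 0.1341]
ee_rot: [0.158, 0.987, 0.001, 0.001]
ft_force: [0.7, -0.1, 0.2]
finger_gap: 0.244
gripper_force: 0.0
```

Request:
servo_tool(commands=[{"grip": 1, "delta_pos": [0, 0, 0], "twist": 0}, {"grip": 1, "delta_pos": [0, 0, 0], "twist": 0}, {"grip": 1, "delta_pos": [0, 0, 0], "twist": 0}, {"grip": 1, "delta_pos": [0, 0, -3], "twist": 0}, {"grip": 1, "delta_pos": [0, 0, -6], "twist": 0}])

```text
t: 22.05
eef_pos: [0.366, 0.3972, 0.1391]
ee_rot: [0.158, 0.987, -0.0, 0.0]
ft_force: [0.2, 0.0, -1.1]
finger_gap: 0.043
gripper_force: 98.4
```

Request:
servo_tool(commands=[{"grip": 1, "delta_pos": [0, 0, 0], "twist": 0}, {"grip": 1, "delta_pos": [0, 0, 0], "twist": 0}])

```text
t: 22.25
eef_pos: [0.3659, 0.3972, 0.1388]
ee_rot: [0.158, 0.987, -0.0, -0.0]
ft_force: [-0.9, 0.3, -0.5]
finger_gap: 0.04
gripper_force: 98.6
```

```bash
python3 - <<'E'
from h import *
s=st();print(np.round(s["moment"],3));W,cw=grab("wrist");save(W[180:380,180:380],"w8.png",3)
E
```

```text
t 22.25 pos [0.3659 0.3972 0.1388] yaw [-180.    -0.   161.8] gap 0.04 gf 98.552301004529 ft [-0.9  0.3 -0.5]
[ 0.034  0.1   -0.01 ]
```

View pics/w8.png

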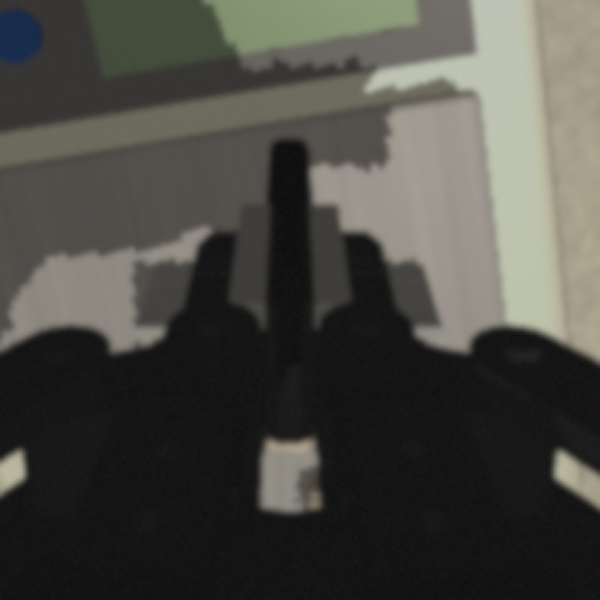

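The view shows the handle's rear upper corner between the pads, scoop still level.

Request:
servo_tool(commands=[{"grip": 1, "delta_pos": [0, 0, -4], "twist": 0}, {"grip": 1, "delta_pos": [0, 0, -4], "twist": 0}, {"grip": 1, "delta_pos": [0, 0, -4], "twist": 0}], grip_force=100)

```text
t: 22.6
eef_pos: [0.3661, 0.3973, 0.143]
ee_rot: [0.158, 0.987, 0.0, 0.0]
ft_force: [-0.6, 0.0, -1.6]
finger_gap: 0.042
gripper_force: 98.5
```

```bash
cat >> h.py <<'E'
def scooptip(n=3):
    import time
    ms=[];
    for _ in range(n):
        s=r.state();ms.append([*s["moment"],*s["ft_force"]]);grab_frame("scene")
    return np.mean(ms,0).round(3)
E
python3 - <<'E'
from h import *
s=st();print(scooptip(4))
E
```

```text
t 22.6 pos [0.3661 0.3973 0.143 ] yaw [180.    0.  161.8] gap 0.042 gf 98.47717702388763 ft [-0.6  0.  -1.6]
[ 0.044  0.089  0.013 -0.144  0.158 -0.844]
```

Request:
servo_tool(commands=[{"grip": 1, "delta_pos": [0, 0, 0], "twist": 0}, {"grip": 1, "delta_pos": [0, 0, 0], "twist": 0}, {"grip": 1, "delta_pos": [0, 0, 0], "twist": 0}], grip_force=20)

```text
t: 23.1
eef_pos: [0.366, 0.3973, 0.1428]
ee_rot: [0.158, 0.987, -0.0, -0.0]
ft_force: [-0.5, 0.5, -1.0]
finger_gap: 0.037
gripper_force: 98.5
```

```bash
python3 - <<'E'
from h import *
s=st();print(scooptip(4));I,c=grab("scene");save(I[100:150,350:430][:,:],"s3.png",8)
E
```

```text
t 23.1 pos [0.366  0.3973 0.1428] yaw [-180.    -0.   161.8] gap 0.037 gf 98.52045871317387 ft [-0.5  0.5 -1. ]
[ 0.033  0.114  0.003 -0.287  0.077 -1.051]
```

View pics/s3.png

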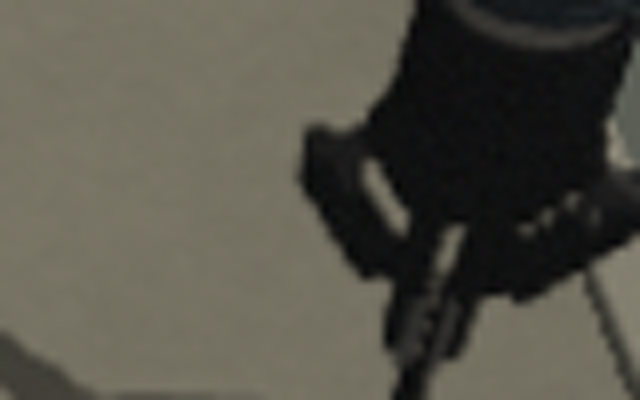

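Request:
servo_tool(commands=[{"grip": 1, "delta_pos": [0, 0, 6], "twist": 0}, {"grip": 1, "delta_pos": [0, 0, 6], "twist": 0}], grip_force=20)

```text
t: 23.55
eef_pos: [0.3657, 0.397, 0.136]
ee_rot: [0.158, 0.987, -0.0, -0.0]
ft_force: [0.4, -0.5, -1.7]
finger_gap: 0.043
gripper_force: 98.7
```

Request:
servo_tool(commands=[{"grip": 0.93, "delta_pos": [0, 0, 0], "twist": 0}, {"grip": 0.93, "delta_pos": [0, 0, 0], "twist": 0}], grip_force=20)

```text
t: 23.75
eef_pos: [0.3661, 0.3973, 0.1369]
ee_rot: [0.158, 0.987, -0.0, 0.0]
ft_force: [0.6, -0.4, -0.1]
finger_gap: 0.075
gripper_force: 58.7
```

Request:
servo_tool(commands=[{"grip": 1, "delta_pos": [0, 0, 0], "twist": 0}, {"grip": 1, "delta_pos": [0, 0, 0], "twist": 0}, {"grip": 1, "delta_pos": [0, 0, 0], "twist": 0}], grip_force=20)

```text
t: 24.05
eef_pos: [0.3661, 0.3973, 0.137]
ee_rot: [0.158, 0.987, 0.0, 0.0]
ft_force: [0.5, 0.6, -0.7]
finger_gap: 0.074
gripper_force: 58.7
```

```bash
python3 - <<'E'
from h import *
s=st();print(scooptip(4))
E
```

```text
t 24.05 pos [0.3661 0.3973 0.137 ] yaw [180.    0.  161.8] gap 0.074 gf 58.65876495838165 ft [ 0.5  0.6 -0.7]
[ 0.017 -0.044  0.02   0.046  0.168 -1.28 ]
```

Request:
servo_tool(commands=[{"grip": 0.93, "delta_pos": [0, 0, -5], "twist": 0}, {"grip": 0.93, "delta_pos": [0, 0, -10], "twist": 0}, {"grip": 0.93, "delta_pos": [0, 0, -15], "twist": 0}, {"grip": 0.93, "delta_pos": [0, 0, -15], "twist": 0}, {"grip": 0.93, "delta_pos": [0, 0, -15], "twist": 0}], grip_force=20)

```text
t: 24.75
eef_pos: [0.366, 0.3974, 0.1521]
ee_rot: [0.158, 0.987, 0.0, 0.0]
ft_force: [0.3, -0.3, -1.4]
finger_gap: 0.072
gripper_force: 58.3
```

```bash
python3 - <<'E'
from h import *
s=st();print(scooptip(8))
T,ct=grab("top");S,cs=grab("scene")
import numpy as np
np.save("T_lift.npy",T);np.save("S_lift.npy",S)
o=np.array([.4557,.368]);a=np.radians(-18.3);u=np.array([np.cos(a),np.sin(a)]);n=np.array([-u[1],u[0]])
print("lip level expected top",proj(ct,[*(o+.06*u),.081]),"scene",proj(cs,[*(o+.06*u),.081]), "lip on pan top", proj(ct,[*(o+.055*u),.06]),proj(cs,[*(o+.055*u),.06]))
a=np.concatenate([cv2.resize(T[220:320,90:190],(400,400)),cv2.resize(S[90:190,330:430],(400,400))],1);save(a,"lift.png")
E
```

```text
t 24.75 pos [0.366  0.3974 0.1521] yaw [180.    0.  161.8] gap 0.072 gf 58.32551836967468 ft [ 0.3 -0.3 -1.4]
[ 0.063  0.086  0.023  0.121 -0.023 -1.525]
lip level expected top [138.1918 228.9653] scene [393.7185 193.068 ] lip on pan top [139.8507 231.7502] [392.3472 196.1366]
```

View pics/lift.png

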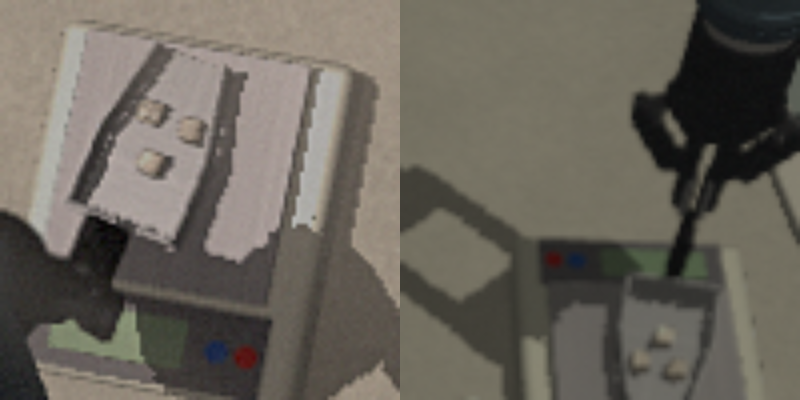

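Scoop held level with chips inside in both views. Testing the slip force just above the pan.

Request:
servo_tool(commands=[{"grip": 0.895, "delta_pos": [0, 0, 0], "twist": 0}, {"grip": 0.895, "delta_pos": [0, 0, 0], "twist": 0}, {"grip": 0.895, "delta_pos": [0, 0, 0], "twist": 0}], grip_force=20)

```text
t: 25.55
eef_pos: [0.3661, 0.3973, 0.1519]
ee_rot: [0.158, 0.987, 0.0, 0.0]
ft_force: [-0.4, 0.3, -2.0]
finger_gap: 0.108
gripper_force: 15.2
```

```bash
python3 - <<'E'
from h import *
s=st();print(scooptip(6))
E
```

```text
t 25.55 pos [0.3661 0.3973 0.1519] yaw [180.    0.  161.8] gap 0.108 gf 15.159912407398224 ft [-0.4  0.3 -2. ]
[ 0.017  0.053 -0.01   0.063  0.127 -1.336]
```

Request:
servo_tool(commands=[{"grip": 0.883, "delta_pos": [0, 0, 0], "twist": 0}, {"grip": 0.883, "delta_pos": [0, 0, 0], "twist": 0}, {"grip": 0.883, "delta_pos": [0, 0, 0], "twist": 0}], grip_force=20)

```text
t: 26.15
eef_pos: [0.3662, 0.3974, 0.1521]
ee_rot: [0.158, 0.987, 0.0, 0.0]
ft_force: [0.2, 0.3, -0.1]
finger_gap: 0.118
gripper_force: 0.0
```

```bash
python3 - <<'E'
from h import *
s=st();print(scooptip(6))
E
```

```text
t 26.15 pos [0.3662 0.3974 0.1521] yaw [180.    0.  161.8] gap 0.118 gf 0.0 ft [ 0.2  0.3 -0.1]
[ 0.012 -0.007 -0.002 -0.136 -0.04  -0.234]
```

Request:
servo_tool(commands=[{"grip": 0.75, "delta_pos": [0, 0, 0], "twist": 0}, {"grip": 0.5, "delta_pos": [0, 0, -30], "twist": 0}, {"grip": 0.5, "delta_pos": [0, 0, -69], "twist": 0}, {"grip": 0.5, "delta_pos": [0, 0, -69], "twist": 0}, {"grip": 0.5, "delta_pos": [0, 0, -69], "twist": 0}])

```text
t: 26.95
eef_pos: [0.3666, 0.3977, 0.222]
ee_rot: [0.158, 0.987, 0.001, 0.001]
ft_force: [-0.1, -0.8, 0.1]
finger_gap: 0.494
gripper_force: 0.0
```

```bash
python3 - <<'E'
from h import *
s=st();W,cw=grab("wrist");np.save("w9.npy",np.array([*s["eef_pos"],*s["ee_rot"]]))
T,ct=grab("top")
a=np.concatenate([cv2.resize(W[170:360,180:380],(420,399)),cv2.resize(T[220:320,90:180],(360,399))],1);save(a,"w9.png")
V=cv2.resize(W[:,:,::-1],None,fx=1.4,fy=1.4,interpolation=cv2.INTER_CUBIC)
g=V[:,384:393].mean((1,2));print([(i,int(g[i])) for i in range(270,380,3)])
h=V[300:320].mean((0,2));print([(i,int(h[i])) for i in range(370,406,3)])
E
```

```text
t 26.95 pos [0.3666 0.3977 0.222 ] yaw [179.9   0.1 161.8] gap 0.494 gf 0.0 ft [-0.1 -0.8  0.1]
[(270, 27), (273, 22), (276, 20), (279, 19), (282, 18), (285, 18), (288, 19), (291, 22), (294, 21), (297, 22), (300, 21), (303, 21), (306, 22), (309, 23), (312, 22), (315, 19), (318, 18), (321, 19), (324, 29), (327, 33), (330, 35), (333, 35), (336, 35), (339, 34), (342, 34), (345, 35), (348, 68), (351, 129), (354, 137), (357, 113), (360, 87), (363, 96), (366, 142), (369, 157), (372, 156), (375, 157), (378, 148)]
[(370, 71), (373, 71), (376, 64), (379, 26), (382, 17), (385, 17), (388, 17), (391, 26), (394, 89), (397, 118), (400, 120), (403, 121)]
```

View pics/w9.png

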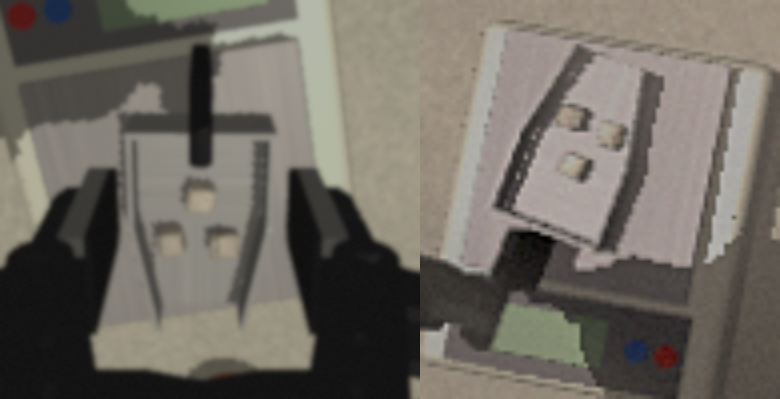

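Scoop flat on the pan with all three chips, shifted about 11 mm towards the robot. Regripping the handle corner.

Request:
servo_tool(commands=[{"grip": 0.6, "delta_pos": [11, 0, 40], "twist": 0}, {"grip": 0.6, "delta_pos": [11, 0, 75], "twist": 0}, {"grip": 0.6, "delta_pos": [11, 0, 89], "twist": 0}, {"grip": 0.6, "delta_pos": [11, 0, 89], "twist": 0}, {"grip": 1, "delta_pos": [11, 0, 89], "twist": 0}], grip_force=100)

```text
t: 27.55
eef_pos: [0.356, 0.4009, 0.1324]
ee_rot: [0.158, 0.987, 0.0, 0.0]
ft_force: [0.4, 0.5, -0.1]
finger_gap: 0.246
gripper_force: 0.0
```

Request:
servo_tool(commands=[{"grip": 1, "delta_pos": [0, 0, 0], "twist": 0}, {"grip": 1, "delta_pos": [0, 0, 0], "twist": 0}, {"grip": 1, "delta_pos": [0, 0, 0], "twist": 0}, {"grip": 1, "delta_pos": [0, 0, -6], "twist": 0}, {"grip": 1, "delta_pos": [0, 0, -15], "twist": 0}], grip_force=100)

```text
t: 28.05
eef_pos: [0.3551, 0.4003, 0.1469]
ee_rot: [0.158, 0.987, -0.001, -0.001]
ft_force: [-0.1, -0.6, -1.4]
finger_gap: 0.052
gripper_force: 98.3
```

```bash
python3 - <<'E'
from h import *
s=st();print(scooptip(5));print(toolshift([.590,.2117,.34],r.state()))
E
```

```text
t 28.05 pos [0.3551 0.4003 0.1469] yaw [-179.9   -0.   161.8] gap 0.052 gf 98.34056907333434 ft [-0.1 -0.6 -1.4]
[ 0.06   0.118  0.023  0.063  0.004 -1.585]
[-281.8 -106.2 -193.1]
```

Request:
servo_tool(commands=[{"grip": 1, "delta_pos": [0, 0, -20], "twist": 0}, {"grip": 1, "delta_pos": [0, 0, -50], "twist": 0}, {"grip": 1, "delta_pos": [0, 0, -85], "twist": 0}, {"grip": 1, "delta_pos": [0, 0, -120], "twist": 0}, {"grip": 1, "delta_pos": [-10, -4, -150], "twist": 0}])

```text
t: 28.8
eef_pos: [0.3631, 0.3943, 0.2984]
ee_rot: [0.158, 0.988, 0.0, -0.0]
ft_force: [0.3, 0.3, -2.2]
finger_gap: 0.046
gripper_force: 98.5
```

Request:
servo_tool(commands=[{"grip": 1, "delta_pos": [-24, -9, -20], "twist": 0}, {"grip": 1, "delta_pos": [-54, -20, -35], "twist": 0}, {"grip": 1, "delta_pos": [-84, -32, -43], "twist": 0}, {"grip": 1, "delta_pos": [-114, -43, -43], "twist": 0}, {"grip": 1, "delta_pos": [-144, -54, -43], "twist": 0}])

```text
t: 29.3
eef_pos: [0.4845, 0.2966, 0.3398]
ee_rot: [0.158, 0.987, -0.0, -0.0]
ft_force: [0.3, -0.1, -1.5]
finger_gap: 0.052
gripper_force: 98.4
```

Request:
servo_tool(commands=[{"grip": 1, "delta_pos": [-30, -11, 0], "twist": 0}, {"grip": 1, "delta_pos": [-60, -23, 0], "twist": 0}, {"grip": 1, "delta_pos": [-90, -34, 0], "twist": 0}, {"grip": 1, "delta_pos": [-112, -42, 0], "twist": 0}, {"grip": 1, "delta_pos": [-128, -48, 0], "twist": 0}])

```text
t: 29.8
eef_pos: [0.5912, 0.2105, 0.3388]
ee_rot: [0.159, 0.987, -0.0, -0.001]
ft_force: [-0.8, -0.9, -0.9]
finger_gap: 0.048
gripper_force: 98.4
```

Request:
servo_tool(commands=[{"grip": 1, "delta_pos": [0, 0, 0], "twist": 0}, {"grip": 1, "delta_pos": [0, 0, 0], "twist": 0}])

```text
t: 30.0
eef_pos: [0.5899, 0.2122, 0.3393]
ee_rot: [0.158, 0.987, 0.0, -0.001]
ft_force: [0.1, 0.6, -2.6]
finger_gap: 0.045
gripper_force: 98.4
```

```bash
python3 - <<'E'
from h import *
s=st();print(scooptip(4));T,ct=grab("top");S,cs=grab("scene");np.save("Tp.npy",T);np.save("Sp.npy",S)
F=np.array([.650,.192]);
print(toolshift([.590,.2117,.34],s))
for n,c,I in(("top",ct,T),("scene",cs,S)):
  for q in("scoop","chip1","funnel"): print(n,q,[(np.round(d["xy"]),round(d["p"],2)) for d in spot_in(q,n)[:5]])
# funnel rim circle, unobstructed fit: project candidate rim
E
```

```text
t 30.0 pos [0.5899 0.2122 0.3393] yaw [-180.    -0.1  161.8] gap 0.045 gf 98.40272398665547 ft [ 0.1  0.6 -2.6]
[ 0.029  0.094  0.003  0.482  0.482 -1.549]
[-0.3 -0.4 -0.7]
top scoop [(array([198., 148.]), 0.66)]
top chip1 [(array([193., 152.]), 0.63), (array([192., 135.]), 0.61), (array([207., 143.]), 0.45)]
top funnel [(array([212., 175.]), 0.8)]
scene scoop [(array([362., 195.]), 0.76)]
scene chip1 [(array([365., 206.]), 0.57), (array([361., 194.]), 0.37)]
scene funnel [(array([360., 228.]), 0.72)]
```

Request:
servo_tool(commands=[{"grip": 0.9, "delta_pos": [0, 0, 0], "twist": 0}, {"grip": 0.896, "delta_pos": [0, 0, 0], "twist": 0}, {"grip": 0.896, "delta_pos": [0, 0, 0], "twist": 0}], grip_force=20)

```text
t: 30.9
eef_pos: [0.5903, 0.2119, 0.3398]
ee_rot: [0.158, 0.987, -0.0, -0.0]
ft_force: [-0.0, 0.6, -1.5]
finger_gap: 0.103
gripper_force: 18.0
```

```bash
python3 - <<'E'
from h import *
s=st();print(scooptip(4));T,ct=grab("top");S,cs=grab("scene")
for n in("top","scene"):
  for q in("scoop","chip1"): print(n,q,[(np.round(d["xy"]),round(d["p"],2)) for d in spot_in(q,n)[:4]])
print(np.abs(T.astype(int)-np.load("Tp.npy")).max(2).__gt__(40).sum())
E
```

```text
t 30.9 pos [0.5903 0.2119 0.3398] yaw [-180.    -0.   161.8] gap 0.103 gf 17.98822581768036 ft [-0.   0.6 -1.5]
[ 0.017  0.103 -0.034 -0.196 -0.182 -1.743]
top scoop [(array([199., 153.]), 0.85)]
top chip1 [(array([193., 159.]), 0.5), (array([203., 148.]), 0.49), (array([192., 144.]), 0.48)]
scene scoop [(array([361., 195.]), 0.83)]
scene chip1 [(array([360., 193.]), 0.62), (array([351., 205.]), 0.56), (array([319., 202.]), 0.5), (array([361., 205.]), 0.38)]
1682
```

Request:
servo_tool(commands=[{"grip": 0.893, "delta_pos": [0, 0, 0], "twist": 0}, {"grip": 0.893, "delta_pos": [0, 0, 0], "twist": 0}], grip_force=20)

```text
t: 31.6
eef_pos: [0.5903, 0.2119, 0.3399]
ee_rot: [0.158, 0.987, 0.0, 0.0]
ft_force: [-0.1, -0.1, -1.1]
finger_gap: 0.107
gripper_force: 13.8
```

```bash
cat >> h.py <<'E'
def look():
    s=st();T,ct=grab("top");S,cs=grab("scene")
    for n in("top","scene"):
        for q in("scoop","chip1"): print(n,q,[(np.round(d["xy"]),round(d["p"],2)) for d in spot_in(q,n)[:4]])
    return T,S,ct,cs
def model(ct,cs,tcp,phi=-18.2):
    # predicted scoop midfloor and lip pixels vs tilt
    a=np.radians(phi);u=np.array([np.cos(a),np.sin(a),0]);c=np.array(tcp)+.008*u+[0,0,-.005]
    for th in range(0,71,10):
        t=np.radians(th)
        f=lambda x,z:c+u*(x*np.cos(t)+z*np.sin(t))+np.array([0,0,-x*np.sin(t)+z*np.cos(t)])
        print(th,[proj(k,f(*p)).round() .tolist() for k in(ct,cs) for p in((.146,-.068),(.09,-.06))])
E
python3 - <<'E'
from h import *
T,S,ct,cs=look();model(ct,cs,[.590,.212,.3395])
E
```

```text
t 31.6 pos [0.5903 0.2119 0.3399] yaw [180.    0.  161.8] gap 0.107 gf 13.787047863006592 ft [-0.1 -0.1 -1.1]
top scoop [(array([199., 155.]), 0.95)]
top chip1 [(array([190., 164.]), 0.6), (array([204., 154.]), 0.56)]
scene scoop [(array([362., 190.]), 0.69), (array([357., 222.]), 0.53)]
scene chip1 [(array([348., 203.]), 0.4), (array([361., 194.]), 0.37)]
0 [[205.0, 118.0], [195.0, 141.0], [355.0, 224.0], [358.0, 203.0]]
10 [[205.0, 127.0], [195.0, 148.0], [354.0, 225.0], [358.0, 203.0]]
20 [[203.0, 137.0], [193.0, 155.0], [354.0, 224.0], [358.0, 202.0]]
30 [[201.0, 148.0], [191.0, 163.0], [354.0, 221.0], [358.0, 199.0]]
40 [[199.0, 160.0], [189.0, 171.0], [355.0, 217.0], [359.0, 195.0]]
50 [[195.0, 171.0], [186.0, 179.0], [355.0, 211.0], [360.0, 191.0]]
60 [[191.0, 183.0], [183.0, 187.0], [357.0, 204.0], [361.0, 185.0]]
70 [[187.0, 195.0], [180.0, 195.0], [358.0, 196.0], [362.0, 179.0]]
```

Request:
servo_tool(commands=[{"grip": 0.891, "delta_pos": [0, 0, 0], "twist": 0}, {"grip": 0.891, "delta_pos": [0, 0, 0], "twist": 0}, {"grip": 0.891, "delta_pos": [0, 0, 0], "twist": 0}, {"grip": 0.891, "delta_pos": [0, 0, 0], "twist": 0}], grip_force=20)

```text
t: 32.3
eef_pos: [0.5903, 0.2119, 0.3399]
ee_rot: [0.158, 0.987, 0.0, 0.0]
ft_force: [-0.3, -0.2, -1.5]
finger_gap: 0.11
gripper_force: 10.9
```

```bash
python3 - <<'E'
from h import *
look()
E
```

```text
t 32.3 pos [0.5903 0.2119 0.3399] yaw [180.    0.  161.8] gap 0.11 gf 10.946318060159683 ft [-0.3 -0.2 -1.5]
top scoop [(array([200., 159.]), 0.79)]
top chip1 [(array([198., 160.]), 0.59), (array([188., 171.]), 0.55), (array([203., 160.]), 0.49)]
scene scoop [(array([360., 193.]), 0.85)]
scene chip1 [(array([362., 190.]), 0.63), (array([396., 179.]), 0.38)]
```

Request:
servo_tool(commands=[{"grip": 0.889, "delta_pos": [0, 0, 0], "twist": 0}, {"grip": 0.889, "delta_pos": [0, 0, 0], "twist": 0}, {"grip": 0.889, "delta_pos": [0, 0, 0], "twist": 0}, {"grip": 0.889, "delta_pos": [0, 0, 0], "twist": 0}, {"grip": 0.889, "delta_pos": [0, 0, 0], "twist": 0}], grip_force=20)

```text
t: 33.1
eef_pos: [0.5903, 0.2119, 0.3399]
ee_rot: [0.158, 0.987, 0.0, -0.0]
ft_force: [-0.5, 0.1, -2.0]
finger_gap: 0.11
gripper_force: 8.1
```

```bash
python3 - <<'E'
from h import *
look()
E
```

```text
t 33.1 pos [0.5903 0.2119 0.3399] yaw [180.   -0.  161.8] gap 0.11 gf 8.096325248479843 ft [-0.5  0.1 -2. ]
top scoop [(array([196., 172.]), 0.63)]
top chip1 [(array([187., 163.]), 0.47), (array([198., 164.]), 0.39)]
scene scoop [(array([362., 189.]), 0.61)]
scene chip1 []
```

Request:
servo_tool(commands=[{"grip": 0.889, "delta_pos": [0, 0, 0], "twist": 0}, {"grip": 0.889, "delta_pos": [0, 0, 0], "twist": 0}, {"grip": 0.889, "delta_pos": [0, 0, 0], "twist": 0}, {"grip": 0.889, "delta_pos": [0, 0, 0], "twist": 0}, {"grip": 0.889, "delta_pos": [0, 0, 0], "twist": 0}], grip_force=20)

```text
t: 33.9
eef_pos: [0.5903, 0.2119, 0.3399]
ee_rot: [0.158, 0.987, 0.0, 0.0]
ft_force: [0.9, -0.1, -0.7]
finger_gap: 0.115
gripper_force: 8.1
```

```bash
python3 - <<'E'
from h import *
print(scooptip(6));T,S,ct,cs=look();np.save("Tq.npy",T)
g=cv2.cvtColor(T,cv2.COLOR_RGB2GRAY)
# profile along the scoop axis in the top view
A=np.array([190,195.]);B=np.array([205,118.])
print([int(g[int(round(p[1])),int(round(p[0]))]) for p in (A+(B-A)*k for k in np.linspace(0,1,40))])
for k in range(135,200,5): print(k,g[k,170:230:3])
E
```

```text
[ 0.018  0.021 -0.013  0.105 -0.078 -1.337]
t 34.2 pos [0.5903 0.2119 0.3399] yaw [-180.     0.   161.8] gap 0.11 gf 8.107009381055832 ft [-0.   0.3  0. ]
top scoop [(array([196., 168.]), 0.56)]
top chip1 [(array([206., 160.]), 0.62)]
scene scoop [(array([359., 192.]), 0.59)]
scene chip1 []
[199, 77, 81, 76, 74, 26, 11, 25, 38, 39, 19, 10, 133, 138, 134, 130, 133, 131, 133, 148, 153, 151, 146, 153, 151, 151, 162, 141, 80, 81, 80, 74, 68, 72, 62, 104, 68, 123, 82, 138]
135 [ 20  27 107  68 155 204 217 196 173 214 126 133 165 163 166 165 168 166
 170 172]
140 [ 19  24 180 178 170 181 182 128 132  60  75 177 166 165 169 170 168 164
 171 159]
145 [ 20  19 181 172 173 174 188 166 163 125 155 175 181 169 163 171 168 162
 167 169]
150 [ 37  33 183 175 162 145 111 102 149 152 153 157 157 158 167 166 166 170
 167 170]
155 [ 37  30  36 143 113  53  63 125 150 151 152 158 160 131 164 166 180 166
 165 166]
160 [ 35  33   1  66  57  67 119 129 131 130 136 137 153 106 167 146 166 165
 165 171]
165 [ 35  31  10  38 125 131 129 134 129 131 135 130 133 181 174  85 177 201
 191 187]
170 [ 31  23  29  13   3 147 107 142 138 130 132 133  66  92  95  95 178 138
  87  84]
175 [ 37  37  33  24  44  40  34  28  19 114 129  98 142  95  94  91 176 166
 161  93]
180 [ 49  38  34  29  22  45  31  45  42  98  61  59  95  93 142  79 150 147
 155  78]
185 [ 52  52  48  31  60  40  29   2  79  63  55  92  97  94 134 149 149 149
 157  88]
190 [ 68  60  57  40  76  76  84  77  83  54 104  96 128 154 149 150 150 148
  81  84]
195 [ 72  71  64 161 166 163 161 175 123 110  95 146 156 150 149 157 141  83
  90  87]
```

Request:
servo_tool(commands=[{"grip": 0.888, "delta_pos": [0, 0, 0], "twist": 0}, {"grip": 0.888, "delta_pos": [15, 0, 0], "twist": 0}, {"grip": 0.888, "delta_pos": [0, 0, 0], "twist": 0}, {"grip": 0.888, "delta_pos": [15, 0, 0], "twist": 0}, {"grip": 0.888, "delta_pos": [0, 0, 0], "twist": 0}], grip_force=20)

```text
t: 35.0
eef_pos: [0.5886, 0.2131, 0.3401]
ee_rot: [0.157, 0.988, 0.0, -0.001]
ft_force: [0.9, -0.1, -0.9]
finger_gap: 0.112
gripper_force: 6.7
```

Request:
servo_tool(commands=[{"grip": 0.888, "delta_pos": [15, 0, 0], "twist": 0}, {"grip": 0.888, "delta_pos": [0, 0, 0], "twist": 0}, {"grip": 0.888, "delta_pos": [0, 0, 0], "twist": 0}, {"grip": 0.888, "delta_pos": [0, 0, 0], "twist": 0}, {"grip": 0.888, "delta_pos": [0, 0, 0], "twist": 0}], grip_force=20)

```text
t: 35.5
eef_pos: [0.5901, 0.212, 0.3398]
ee_rot: [0.158, 0.987, 0.0, -0.0]
ft_force: [0.5, -0.0, -0.7]
finger_gap: 0.113
gripper_force: 6.1
```

```bash
python3 - <<'E'
from h import *
print(scooptip(6));T,S,ct,cs=look()
W,cw=grab("wrist")
print("wrist chips",[(np.round(d["xy"]),round(d["p"],2)) for d in spot_in("chip1","wrist")[:6]])
a=np.concatenate([cv2.resize(T[110:210,150:250],(400,400)),cv2.resize(S[160:260,310:410],(400,400))],1)
save(np.concatenate([a,cv2.resize(W,(800,600))[:200]],0),"pour.png")
g=cv2.cvtColor(T,cv2.COLOR_RGB2GRAY);A=np.array([190,195.]);B=np.array([205,118.])
print([int(g[int(round(p[1])),int(round(p[0]))]) for p in (A+(B-A)*k for k in np.linspace(0,1,40))])
E
```

```text
[-0.001 -0.001  0.007  0.119 -0.198 -0.749]
t 35.8 pos [0.5902 0.212  0.34  ] yaw [180.    0.  161.8] gap 0.114 gf 6.145574972033501 ft [ 0.6  0.5 -1.6]
top scoop [(array([194., 186.]), 0.96)]
top chip1 []
scene scoop [(array([363., 187.]), 0.68)]
scene chip1 [(array([358., 217.]), 0.57)]
wrist chips []
[80, 85, 80, 79, 76, 29, 11, 27, 33, 39, 2, 4, 124, 68, 77, 93, 149, 149, 149, 152, 149, 151, 151, 152, 152, 149, 161, 140, 82, 79, 81, 77, 71, 71, 60, 99, 72, 120, 84, 135]
```

Request:
servo_tool(commands=[{"grip": 0.889, "delta_pos": [-12, 0, 0], "twist": 0}, {"grip": 0.889, "delta_pos": [0, 0, 0], "twist": 0}, {"grip": 0.889, "delta_pos": [-12, 0, 0], "twist": 0}, {"grip": 0.889, "delta_pos": [0, 0, 0], "twist": 0}, {"grip": 0.889, "delta_pos": [0, 0, 0], "twist": 0}], grip_force=20)

```text
t: 36.7
eef_pos: [0.5896, 0.2123, 0.3398]
ee_rot: [0.158, 0.987, 0.0, -0.0]
ft_force: [-0.2, 0.2, -1.3]
finger_gap: 0.112
gripper_force: 5.9
```

```bash
python3 - <<'E'
from h import *
T,S,ct,cs=look();print(scooptip(8))
a=np.concatenate([cv2.resize(T[110:210,150:250],(400,400)),cv2.resize(S[160:260,310:410],(400,400))],1)
save(a,"pour2.png")
# flask cutout in scene: model pixel of flask bottom
for z in(.01,.06,.126,.177): print(z,proj(cs,[.65,.192,z]).round(),proj(ct,[.65,.192,z]).round())
E
```

```text
t 36.7 pos [0.5896 0.2123 0.3398] yaw [180.   -0.  161.8] gap 0.112 gf 5.858931317925453 ft [-0.2  0.2 -1.3]
top scoop [(array([191., 188.]), 0.82), (array([413., 263.]), 0.39)]
top chip1 []
scene scoop [(array([362., 183.]), 0.57)]
scene chip1 []
[ 0.018  0.017 -0.015  0.385  0.201 -1.134]
0.01 [347. 249.] [209. 181.]
0.06 [349. 240.] [206. 177.]
0.126 [352. 226.] [201. 171.]
0.177 [355. 215.] [198. 166.]
```

Request:
servo_tool(commands=[{"grip": 0.92, "delta_pos": [0, 0, 0], "twist": 0}, {"grip": 0.92, "delta_pos": [0, 0, -10], "twist": 0}, {"grip": 0.92, "delta_pos": [0, 0, -30], "twist": 0}, {"grip": 0.92, "delta_pos": [10, 6, -45], "twist": 0}, {"grip": 0.92, "delta_pos": [30, 18, -50], "twist": 0}], grip_force=40)

```text
t: 37.9
eef_pos: [0.5683, 0.2382, 0.3929]
ee_rot: [0.159, 0.987, 0.001, 0.002]
ft_force: [0.0, 1.0, -1.1]
finger_gap: 0.09
gripper_force: 34.6
```

Request:
servo_tool(commands=[{"grip": 0.92, "delta_pos": [27, 17, 0], "twist": 0}, {"grip": 0.92, "delta_pos": [57, 35, 0], "twist": 0}, {"grip": 0.92, "delta_pos": [87, 53, 0], "twist": 0}, {"grip": 0.92, "delta_pos": [117, 72, 10], "twist": 0}, {"grip": 0.92, "delta_pos": [141, 87, 30], "twist": 0}])

```text
t: 38.4
eef_pos: [0.4595, 0.3675, 0.3629]
ee_rot: [0.158, 0.987, 0.002, 0.002]
ft_force: [0.7, 0.1, -1.3]
finger_gap: 0.086
gripper_force: 34.8
```

Request:
servo_tool(commands=[{"grip": 0.92, "delta_pos": [0, 0, 30], "twist": 0}, {"grip": 0.92, "delta_pos": [0, 0, 60], "twist": 0}, {"grip": 0.92, "delta_pos": [0, 0, 90], "twist": 0}, {"grip": 0.92, "delta_pos": [0, 0, 115], "twist": 0}, {"grip": 0.92, "delta_pos": [0, 0, 115], "twist": 0}])

```text
t: 38.9
eef_pos: [0.4582, 0.3647, 0.2416]
ee_rot: [0.158, 0.987, -0.002, -0.003]
ft_force: [-0.3, -0.5, -1.7]
finger_gap: 0.089
gripper_force: 34.7
```

```bash
python3 - <<'E'
from h import *
T,S,ct,cs=look();print(scooptip(4));s=r.state();model(ct,cs,s["eef_pos"])
g=cv2.cvtColor(T,cv2.COLOR_RGB2GRAY);gs=cv2.cvtColor(S,cv2.COLOR_RGB2GRAY)
save(np.concatenate([cv2.resize(T[200:300,90:190],(400,400)),cv2.resize(S[120:220,330:430],(400,400))],1),"ret.png")
print(toolshift([.4597,.3648,.2206],s))
E
```

```text
t 38.9 pos [0.4582 0.3647 0.2416] yaw [-179.7   -0.3  161.8] gap 0.089 gf 34.69874382019043 ft [-0.3 -0.5 -1.7]
top scoop [(array([132., 244.]), 0.69)]
top chip1 []
scene scoop [(array([402., 169.]), 0.7)]
scene chip1 [(array([256., 202.]), 0.25)]
[ 0.001  0.004 -0.007  0.305  0.412 -1.078]
0 [[143.0, 184.0], [133.0, 206.0], [398.0, 200.0], [400.0, 182.0]]
10 [[144.0, 192.0], [133.0, 212.0], [396.0, 202.0], [399.0, 183.0]]
20 [[143.0, 200.0], [132.0, 218.0], [395.0, 201.0], [399.0, 182.0]]
30 [[142.0, 210.0], [131.0, 225.0], [394.0, 199.0], [398.0, 180.0]]
40 [[140.0, 220.0], [129.0, 233.0], [394.0, 196.0], [398.0, 177.0]]
50 [[137.0, 231.0], [127.0, 240.0], [394.0, 191.0], [398.0, 173.0]]
60 [[134.0, 241.0], [124.0, 248.0], [394.0, 185.0], [399.0, 168.0]]
70 [[130.0, 252.0], [121.0, 255.0], [395.0, 178.0], [399.0, 163.0]]
[ 1.1 -0.8 25.1]
```

View pics/ret.png

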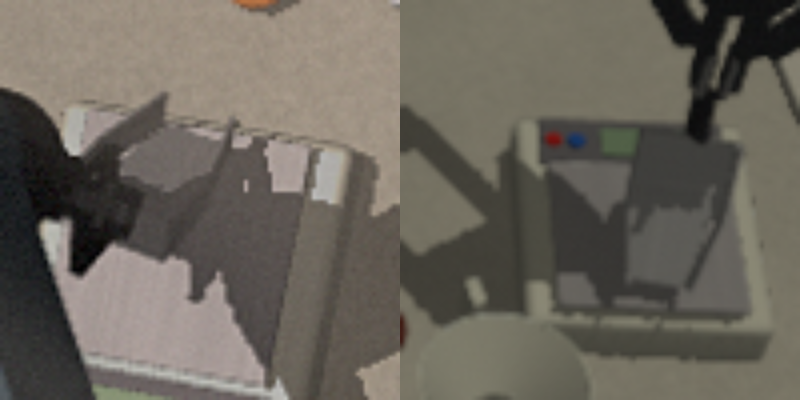

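Request:
servo_tool(commands=[{"grip": 0.898, "delta_pos": [0, 0, 14], "twist": 0}, {"grip": 0.898, "delta_pos": [2, 0, 24], "twist": 0}, {"grip": 0.898, "delta_pos": [17, 0, 29], "twist": 0}, {"grip": 0.898, "delta_pos": [30, 0, 34], "twist": 0}, {"grip": 0.898, "delta_pos": [43, 0, 41], "twist": 0}], grip_force=20)

```text
t: 39.9
eef_pos: [0.4187, 0.3787, 0.2029]
ee_rot: [0.158, 0.987, -0.0, -0.0]
ft_force: [1.1, 0.3, -1.1]
finger_gap: 0.103
gripper_force: 20.0
```

```bash
python3 - <<'E'
from h import *
s=st();print(scooptip(4))
E
```

```text
t 39.9 pos [0.4187 0.3787 0.2029] yaw [-180.    -0.   161.8] gap 0.103 gf 20.046603083610535 ft [ 1.1  0.3 -1.1]
[-0.005 -0.055  0.02  -0.734  0.435 -0.276]
```

Request:
servo_tool(commands=[{"grip": 0.898, "delta_pos": [12, 0, 7], "twist": 0}, {"grip": 0.898, "delta_pos": [23, 0, 15], "twist": 0}, {"grip": 0.898, "delta_pos": [33, 0, 25], "twist": 0}, {"grip": 0.898, "delta_pos": [43, 0, 35], "twist": 0}, {"grip": 0.898, "delta_pos": [43, 0, 35], "twist": 0}], grip_force=20)

```text
t: 40.6
eef_pos: [0.3762, 0.3917, 0.1665]
ee_rot: [0.158, 0.988, -0.001, -0.002]
ft_force: [-1.3, 0.7, 0.9]
finger_gap: 0.1
gripper_force: 19.8
```

```bash
python3 - <<'E'
from h import *
s=st();print(scooptip(4));T,S,ct,cs=look();model(ct,cs,s["eef_pos"])
g=cv2.cvtColor(T,cv2.COLOR_RGB2GRAY)
E
```

```text
t 40.6 pos [0.3762 0.3917 0.1665] yaw [-179.8   -0.2  161.9] gap 0.1 gf 19.83877032995224 ft [-1.3  0.7  0.9]
[ 0.056  0.162  0.025 -0.981  0.555  0.934]
t 40.8 pos [0.3793 0.3922 0.1693] yaw [180.    0.  161.8] gap 0.105 gf 19.821116030216217 ft [-1.7 -0.1  0.7]
top scoop [(array([129., 258.]), 0.59)]
top chip1 [(array([308., 250.]), 0.26)]
scene scoop [(array([398., 172.]), 0.82), (array([253., 203.]), 0.74)]
scene chip1 [(array([291., 277.]), 0.45)]
0 [[139.0, 224.0], [130.0, 246.0], [394.0, 193.0], [396.0, 177.0]]
10 [[140.0, 231.0], [130.0, 251.0], [392.0, 195.0], [395.0, 178.0]]
20 [[140.0, 239.0], [129.0, 257.0], [391.0, 195.0], [394.0, 177.0]]
30 [[139.0, 247.0], [128.0, 263.0], [390.0, 193.0], [394.0, 175.0]]
40 [[137.0, 256.0], [126.0, 270.0], [390.0, 190.0], [394.0, 173.0]]
50 [[134.0, 266.0], [124.0, 277.0], [390.0, 186.0], [394.0, 169.0]]
60 [[131.0, 277.0], [122.0, 284.0], [391.0, 180.0], [394.0, 165.0]]
70 [[127.0, 287.0], [118.0, 291.0], [391.0, 174.0], [395.0, 160.0]]
```

Request:
servo_tool(commands=[{"grip": 0.898, "delta_pos": [5, 0, 6], "twist": 0}, {"grip": 0.898, "delta_pos": [9, 0, 12], "twist": 0}, {"grip": 0.898, "delta_pos": [13, 0, 18], "twist": 0}, {"grip": 0.898, "delta_pos": [17, 0, 24], "twist": 0}, {"grip": 0.898, "delta_pos": [20, 0, 30], "twist": 0}], grip_force=20)

```text
t: 41.6
eef_pos: [0.3593, 0.3982, 0.138]
ee_rot: [0.158, 0.987, -0.0, -0.0]
ft_force: [0.0, 1.2, 0.6]
finger_gap: 0.105
gripper_force: 19.5
```

Request:
servo_tool(commands=[{"grip": 0.898, "delta_pos": [2, 0, 4], "twist": 0}, {"grip": 0.898, "delta_pos": [2, 0, 4], "twist": 0}], grip_force=20)

```text
t: 41.8
eef_pos: [0.3577, 0.3989, 0.1345]
ee_rot: [0.158, 0.987, -0.0, -0.0]
ft_force: [0.3, 0.6, 0.5]
finger_gap: 0.099
gripper_force: 19.8
```

```bash
python3 - <<'E'
from h import *
s=st();print(scooptip(4))
E
```

```text
t 41.8 pos [0.3577 0.3989 0.1345] yaw [-180.    -0.   161.8] gap 0.099 gf 19.77015495300293 ft [0.3 0.6 0.5]
[ 0.021  0.074 -0.004 -0.593  0.313  0.093]
```

Request:
servo_tool(commands=[{"grip": 0.898, "delta_pos": [0, 0, 2], "twist": 0}, {"grip": 0.85, "delta_pos": [0, 0, 2], "twist": 0}, {"grip": 0.7, "delta_pos": [0, 0, 2], "twist": 0}, {"grip": 0.5, "delta_pos": [0, 0, -30], "twist": 0}, {"grip": 0.5, "delta_pos": [0, 0, -75], "twist": 0}])

```text
t: 42.5
eef_pos: [0.3565, 0.3974, 0.2077]
ee_rot: [0.158, 0.987, -0.002, -0.002]
ft_force: [0.9, -0.4, -0.7]
finger_gap: 0.501
gripper_force: 0.0
```

Request:
servo_tool(commands=[{"grip": 0.5, "delta_pos": [0, 0, -13], "twist": 0}, {"grip": 0.5, "delta_pos": [0, 0, -13], "twist": 0}, {"grip": 0.5, "delta_pos": [0, 0, -13], "twist": 0}])

```text
t: 42.8
eef_pos: [0.3578, 0.3985, 0.2218]
ee_rot: [0.158, 0.987, -0.0, -0.0]
ft_force: [-0.6, -0.2, -0.0]
finger_gap: 0.5
gripper_force: 0.0
```

```bash
python3 - <<'E'
from h import *
s=st();W,cw=grab("wrist");V=cv2.resize(W[:,:,::-1],None,fx=1.4,fy=1.4,interpolation=cv2.INTER_CUBIC)
g=V[:,383:392].mean((1,2));print([(i,int(g[i])) for i in range(250,440,4)])
print([(np.round(d["xy"]),round(d["p"],2)) for d in spot_in("chip1","wrist")])
# back wall / floor rows at a column off the handle
for c in (350,420): print(c,[int(V[i,c-3:c+3].mean()) for i in range(280,420,4)])
# rim circles etc
T,ct=grab("top");save(T,"t3.png")
print([(q,[(np.round(d["xy"],1),round(d["p"],2)) for d in spot_in(q,"top")[:5]]) for q in("scoop","stopper","funnel","beaker","reagent","flask_mouth")])
E
```

```text
t 42.8 pos [0.3578 0.3985 0.2218] yaw [-180.    -0.   161.8] gap 0.5 gf 0.0 ft [-0.6 -0.2 -0. ]
[(250, 125), (254, 84), (258, 61), (262, 51), (266, 51), (270, 52), (274, 89), (278, 97), (282, 46), (286, 17), (290, 16), (294, 16), (298, 16), (302, 15), (306, 16), (310, 16), (314, 17), (318, 16), (322, 17), (326, 26), (330, 30), (334, 30), (338, 30), (342, 29), (346, 29), (350, 28), (354, 28), (358, 27), (362, 29), (366, 110), (370, 141), (374, 138), (378, 134), (382, 136), (386, 136), (390, 136), (394, 136), (398, 135), (402, 135), (406, 135), (410, 135), (414, 134), (418, 134), (422, 134), (426, 134), (430, 134), (434, 134), (438, 133)]
[]
350 [85, 97, 96, 77, 124, 138, 138, 137, 138, 138, 138, 130, 68, 61, 61, 87, 136, 135, 134, 133, 133, 133, 133, 134, 131, 127, 128, 127, 122, 113, 98, 88, 78, 79, 82]
420 [102, 144, 146, 145, 145, 145, 145, 144, 144, 144, 144, 137, 72, 62, 62, 82, 139, 135, 136, 134, 137, 133, 133, 134, 128, 128, 121, 128, 122, 103, 88, 85, 79, 73, 69]
[('scoop', [(array([129.7, 259.8]), 0.94), (array([228.9, 246. ]), 0.56)]), ('stopper', [(array([227.5, 245.5]), 0.91), (array([142. , 150.1]), 0.8), (array([151.8, 189.6]), 0.72)]), ('funnel', [(array([196.7, 164.9]), 0.65)]), ('beaker', [(array([272.6, 149.8]), 0.58), (array([287.8, 186. ]), 0.45)]), ('reagent', [(array([226.3, 247.6]), 0.67), (array([324.3, 183.7]), 0.61), (array([223.1, 279.2]), 0.51)]), ('flask_mouth', [(array([291. , 185.8]), 0.89)])]
```

Request:
servo_tool(commands=[{"grip": 0.5, "delta_pos": [-30, -13, -30], "twist": 0}, {"grip": 0.5, "delta_pos": [-70, -30, -60], "twist": -0.05}, {"grip": 0.5, "delta_pos": [-114, -49, -68], "twist": -0.1}, {"grip": 0.5, "delta_pos": [-158, -68, -68], "twist": -0.15}, {"grip": 0.5, "delta_pos": [-200, -87, -68], "twist": -0.21}])

```text
t: 43.75
eef_pos: [0.5226, 0.2523, 0.2917]
ee_rot: [0.053, 0.999, 0.0, 0.001]
ft_force: [0.5, 0.6, 0.1]
finger_gap: 0.497
gripper_force: 0.0
```

```bash
python3 - <<'E'
from h import *
print(toolshift([.570,.200,.29]))
E
```

```text
[-52.7 -47.    1.8]
```

Request:
servo_tool(commands=[{"grip": 0.5, "delta_pos": [-27, -23, 0], "twist": 0}, {"grip": 0.5, "delta_pos": [-53, -47, 0], "twist": 0}, {"grip": 0.5, "delta_pos": [-53, -47, 0], "twist": 0}, {"grip": 0.5, "delta_pos": [-53, -47, 0], "twist": 0}])

```text
t: 44.15
eef_pos: [0.5686, 0.2007, 0.2904]
ee_rot: [0.055, 0.998, 0.0, -0.001]
ft_force: [-0.7, 0.7, 0.7]
finger_gap: 0.502
gripper_force: 0.0
```

```bash
python3 - <<'E'
from h import *
s=st();W,cw=grab("wrist");np.save("W10.npy",W);np.save("w10.npy",np.array([*s["eef_pos"],*s["ee_rot"]]))
for q in("funnel","chip1","flask_mouth"): print(q,[(np.round(d["xy"]),round(d["p"],2)) for d in spot_in(q,"wrist")[:4]])
F=[.650,.192]
for X in([*F,.177],[.584,.196,.189],[.573,.197,.189],[.5945,.195,.189]): print(X,proj(cw,X).round(1))
a=W.astype(int);print("bright");g=a.min(2)
for rr in range(180,330,8): print(rr,g[rr,220:345:5])
E
```

```text
t 44.15 pos [0.5686 0.2007 0.2904] yaw [180.   -0.1 173.7] gap 0.502 gf 0.0 ft [-0.7  0.7  0.7]
funnel [(array([274., 286.]), 0.65)]
chip1 []
flask_mouth [(array([137., 231.]), 0.61), (array([417.,  55.]), 0.24)]
[0.65, 0.192, 0.177] [276.2 289.9]
[0.584, 0.196, 0.189] [272.6 230.1]
[0.573, 0.197, 0.189] [272.3 218. ]
[0.5945, 0.195, 0.189] [272.8 241.5]
bright
180 [ 81  80  97 132  81  80 138 141 142 140 140 142 141 139 140 143 141 141
 141 139 142 143 142 139 144]
188 [138 141 139 138  94  79  91  81  95 129 141 136 137 138 139 139 141 139
 140 140 142 141 145 142 139]
196 [123 107  79  76  76  76  77  77  78  78  79 106 152 157 162 164 153 142
 138 138 141 142 139 140 139]
204 [152  80  78  78  79  78  79  79  80 116 132 134 135 136 129 104 152 154
 139 138 139 144 141 140 145]
212 [ 94  81  80  81  80  80  80 100  76  84 132 134 131 121 130 106 133 134
 142 140 141 142 141 143 142]
220 [ 80  80  80  80  80  80 115  93  95  86 127 132 102  91 106  91 122 135
 132 138 141 145 140 140 142]
228 [ 81  80  81  80  80  78 125 132 170 167 103 131 132 134 134 136 137 137
 117 141 142 142 
[... 596 characters left out ...]
  76  76  75  73 119 118 117
 117  93  16  17  33  58  59]
284 [ 37  16  18  45 140 140 140 140 140 138 145 126 117 124 124 122 120 118
 117 100  16  18  21  68  63]
292 [ 35  20  18  98 140 139 139 139 139 137 135 133 131 128 125 123 121 120
 119 117  19  18  22  50  22]
300 [ 21  17  18 137 140 139 138 138 137 136 134 132 130 128 126 124 122 121
 120 119  64  17  22  21  20]
308 [ 20  18  62 139 139 139 138 137 136 134 133 131 130 128 126 125 123 121
 121 120 113  17  24  20  21]
316 [ 19  18 127 152 138 138 137 136 135 135 133 131 130 129 127 125 124 123
 122 120 120  38  22  21  21]
324 [ 20  31 141 140 140 144 136 135 134 133 132 131 129 128 127 125 124 124
 119 140 119  96  23  20  20]
```

```bash
python3 - <<'E'
from h import *
W=np.load("W10.npy").astype(int)
print("cols",list(range(236,312,2)))
for rr in range(196,262,2): print(rr," ".join("%3d/%-2d"%(W[rr,c].max(),W[rr,c,0]-W[rr,c,2]) for c in range(244,308,3)))
E
```

```text
cols [236, 238, 240, 242, 244, 246, 248, 250, 252, 254, 256, 258, 260, 262, 264, 266, 268, 270, 272, 274, 276, 278, 280, 282, 284, 286, 288, 290, 292, 294, 296, 298, 300, 302, 304, 306, 308, 310]
196  85/8   85/8   85/8   84/7   85/7   84/6   84/7   84/6   85/7   85/7   96/7  148/11 165/13 170/13 173/14 174/14 176/14 178/14 178/14 153/12 147/11 174/14
198  85/7   85/6   85/6   86/7   85/6   86/7   85/6   85/5   85/6   85/6   86/5  100/6  127/9  148/11 163/13 174/13 178/14 180/14 179/14 108/8   84/6  160/13
200  86/7   86/6   85/6   85/6   86/6   85/6   85/5   84/5   87/4   92/3   99/4  103/4  105/4  103/4  111/6  135/9  165/13 178/14 175/14  99/7   79/5  143/11
202  86/7   85/6   85/6   85/6   85/6   85/6   84/4   92/3  109/4  126/4  136/5  137/4  138/4  137/5  125/4  113/5  117/7  154/12 175/14 123/10 106/7  160/12
204  85/7   84/5   85/6   85/7   85/6   84/5   98/4  125/5  139/4  143/4  145/5  145/4  145/5  146/4  147/5  143/5  123/3  111/6  149/11 165/13 164/13 174/14
206  85/6   85/6   85/7   84/6   84/5   96/3  128/4  141/5  142/4  143/5  144/5  145/5  145/5  146/3  146/5  148/6
[... 3609 characters left out ...]
44/16 144/18 142/20 142/21 141/20 141/21 140/21 140/21 140/21 140/21
254 159/24 158/23 158/23 158/23 158/24 157/23 156/24 156/23 153/22 145/16 145/9  144/7  145/6  144/8  138/13 152/21 140/20 140/21 139/20 139/20 139/20 139/21
256 159/24 159/24 159/23 158/23 158/23 158/23 157/23 156/23 136/15 135/5  140/4  141/5  143/5  142/5  135/6  140/16 137/19 138/19 138/19 138/20 139/20 138/20
258 160/24 160/23 160/24 159/23 159/23 159/23 159/23 141/19 108/6  108/5  120/5  119/4  128/5  121/6  111/5  107/6  122/14 138/20 138/20 137/20 137/19 137/20
260 160/23 161/24 161/24 161/24 160/23 161/24 166/23 124/14 102/5  102/5  104/6  101/5  104/6  104/5  103/5  101/6  104/9  133/19 137/20 137/20 137/20 137/20
```

```bash
python3 - <<'E'
from h import *
p=np.load("w10.npy");cw=cam(grab_frame("wrist"),dict(eef_pos=p[:3],ee_rot=p[3:]))
for z in(.18,.189,.195): print(z,[atz(cw,u,z)[:2] for u in((260.7,223),(264,239),(262.5,231.5),(256.5,223),(265.5,223),(259.5,238),(268.5,238))])
# back bottom edge row 210
print(atz(cw,(257,208),.157)[:2])
# rim: fit circle at z=.177 through rim edge points (R-B jump) along rays
W=np.load("W10.npy").astype(int);d=W[:,:,0]-W[:,:,2]
pts=[]
for c in list(range(225,252,3))+list(range(276,320,3)):
    col=d[215:330,c]; k=np.where((col[:-2]<16)&(col[1:-1]>=16)&(col[2:]>=16))[0]
    k=[q for q in k if W[215+q+2,c].max()>120]
    if k: pts.append((c,215+k[0]+1))
print(pts)
P=np.array([atz(cw,u,.177)[:2] for u in pts])
from scipy.optimize import least_squares
f=least_squares(lambda x:np.hypot(*(P-x[:2]).T)-.056,[.65,.192],loss="soft_l1",f_scale=.001);print(f.x,np.abs(f.fun).round(4))
f=least_squares(lambda x:np.hypot(*(P-x[:2]).T)-x[2],[.65,.192,.056],loss="soft_l1",f_scale=.001);print(f.x)
E
```

```text
0.18 [array([0.5794, 0.1857]), array([0.5949, 0.1868]), array([0.5875, 0.1863]), array([0.579, 0.182]), array([0.5798, 0.19  ]), array([0.5935, 0.1829]), array([0.5944, 0.191 ])]
0.189 [array([0.5764, 0.1866]), array([0.5914, 0.1876]), array([0.5843, 0.1872]), array([0.576, 0.183]), array([0.5769, 0.1907]), array([0.59  , 0.1838]), array([0.5909, 0.1916])]
0.195 [array([0.5744, 0.1871]), array([0.589 , 0.1881]), array([0.5821, 0.1877]), array([0.5741, 0.1836]), array([0.5749, 0.1911]), array([0.5877, 0.1844]), array([0.5885, 0.1921])]
[0.5714 0.1819]
[(231, np.int64(308)), (237, np.int64(252)), (240, np.int64(249)), (243, np.int64(247)), (246, np.int64(245)), (249, np.int64(243)), (276, np.int64(237)), (279, np.int64(237)), (282, np.int64(237)), (285, np.int64(237)), (288, np.int64(237)), (291, np.int64(238)), (294, np.int64(238)), (297, np.int64(239)), (300, np.int64(240)), (303, np.int64(242)), (306, np.int64(242)), (309, np.int64(244))]
[0.6507 0.1942] [0.0048 0.0001 0.0004 0.0003 0.0003 0.0006 0.0005 0.0006 0.0005 0.0003
 0.0001 0.0004 0.0002 0.0001 0.     0.0007 0.0005 0.    ]
[0.6467 0.1938 0.0524]
```

Request:
servo_tool(commands=[{"grip": 0.65, "delta_pos": [-6, -6, 20], "twist": -0.1}, {"grip": 0.65, "delta_pos": [-12, -12, 50], "twist": -0.2}, {"grip": 0.65, "delta_pos": [-12, -12, 70], "twist": -0.2}, {"grip": 0.65, "delta_pos": [-12, -12, 70], "twist": -0.2}, {"grip": 0.65, "delta_pos": [-12, -12, 70], "twist": -0.2}], grip_force=60)

```text
t: 44.9
eef_pos: [0.5789, 0.1887, 0.2213]
ee_rot: [-0.046, 0.999, 0.0, -0.0]
ft_force: [-0.4, 0.7, 0.2]
finger_gap: 0.35
gripper_force: 0.0
```

```bash
python3 - <<'E'
from h import *
s=st();W,cw=grab("wrist")
print(toolshift([.579,.1872,.173],s))
for X in ([.5764,.1866,.189],[.5843,.1872,.189],[.5914,.1876,.189]): print(proj(cw,X).round(1))
W=W.astype(int)
for rr in range(190,290,5): print(rr," ".join("%3d/%-2d"%(W[rr,c].max(),W[rr,c,0]-W[rr,c,2]) for c in range(250,312,3)))
E
```

```text
t 44.9 pos [0.5789 0.1887 0.2213] yaw [ 180.    -0.  -174.7] gap 0.35 gf 0.0 ft [-0.4  0.7  0.2]
[ 0.  -1.5 48.3]
[273.3 240.2]
[273.1 252. ]
[272.7 262.3]
190  98/15  99/15  99/15  96/15  99/15  97/15 113/17 148/23 175/28 172/27 172/27 166/26 168/26 168/27 172/28 170/27 174/27 171/27 173/28 174/27 174/28
195  86/7   86/8   86/8   88/10  88/11  92/12  94/14  96/14 100/15 138/22 174/28 172/27 176/28 172/27 168/26 165/26 167/26 169/26 169/27 172/27 175/28
200  88/6   89/7   88/6   88/6   88/7   88/6   88/6   87/6   88/6   87/6  100/8  150/13 143/12 134/13 130/14 123/15 134/19 149/23 165/27 168/27 172/27
205  86/6   88/7   87/6   86/6   86/6   87/4   89/4   94/4   98/3   98/4   96/4   94/4  105/6  145/11 165/13 184/14 184/14 184/14 184/15 181/14 178/14
210  87/6   85/4   92/3  112/3  137/5  147/5  147/5  148/5  149/5  150/5  150/6  150/5  151/5  146/5  127/4  103/4  129/8  179/14 187/15 177/14 100/8 
215  97/4  131/4  143/5  146/4  146/5  147/5  148/5  148/5  148/4  150/5  149/4  150/5  151/6  151/6  152/5  153/6  147/5  114/4  128/8  178/14 155/12
220 143/5  144/5  144/5  144/5  145/4 
[... 1374 characters left out ...]
178/24 177/24 176/24 160/22 153/22 153/23 153/23 152/22 151/22 152/22 157/23 104/14  20/-1  21/1 
270 149/21 160/23 160/24 159/24 159/24 157/22 157/23 156/23 155/23 154/22 154/22 153/22 152/23 151/22 151/23 150/22 149/21 148/21  87/12  19/1   20/2 
275 148/21 162/24 161/24 160/23 160/24 159/24 154/22 143/19 136/17 134/17 137/17 146/21 149/22 149/21 148/21 148/21 149/22 148/22  79/12  18/1   19/0 
280 151/22 163/23 164/24 166/24 129/15 109/10 108/10 109/11 109/12 108/11 109/11 108/11 107/10 117/14 159/23 146/21 146/22 145/21  84/11  19/1   21/1 
285 158/23 166/25 149/22 104/13 107/10 108/11 110/11 110/12 109/11 110/12 109/11 109/11 109/10 110/11 100/11 122/18 143/21 143/21  97/14  19/1   20/2
```

Request:
servo_tool(commands=[{"grip": 0.65, "delta_pos": [0, 0, 25], "twist": 0}, {"grip": 0.65, "delta_pos": [0, 0, 42], "twist": 0}, {"grip": 0.65, "delta_pos": [0, 0, 48], "twist": 0}, {"grip": 0.65, "delta_pos": [0, 0, 48], "twist": 0}, {"grip": 1, "delta_pos": [0, 0, 48], "twist": 0}], grip_force=60)

```text
t: 45.45
eef_pos: [0.5801, 0.1883, 0.1746]
ee_rot: [-0.046, 0.999, 0.0, 0.001]
ft_force: [0.2, -0.3, 0.6]
finger_gap: 0.195
gripper_force: 0.0
```

Request:
servo_tool(commands=[{"grip": 1, "delta_pos": [0, 0, 0], "twist": 0}, {"grip": 1, "delta_pos": [0, 0, 0], "twist": 0}, {"grip": 1, "delta_pos": [0, 0, 0], "twist": 0}, {"grip": 1, "delta_pos": [0, 0, -10], "twist": 0}, {"grip": 1, "delta_pos": [0, 0, -25], "twist": 0}])

```text
t: 45.95
eef_pos: [0.5792, 0.1881, 0.1973]
ee_rot: [-0.046, 0.999, 0.0, -0.0]
ft_force: [3.3, 0.9, -1.9]
finger_gap: 0.099
gripper_force: 59.8
```

```bash
python3 - <<'E'
from h import *
s=st();print(scooptip(4),toolshift([.394,-.067,.24],s))
E
```

```text
t 45.95 pos [0.5792 0.1881 0.1973] yaw [ 180.    -0.  -174.7] gap 0.099 gf 59.8042094707489 ft [ 3.3  0.9 -1.9]
[ 0.054 -0.178 -0.021  1.035  0.408 -0.529] [ 207.9 -237.   -42.7]
```

Request:
servo_tool(commands=[{"grip": 1, "delta_pos": [0, 0, -20], "twist": 0}, {"grip": 1, "delta_pos": [0, 0, -40], "twist": 0}, {"grip": 1, "delta_pos": [0, 0, -62], "twist": 0}, {"grip": 1, "delta_pos": [15, -17, -65], "twist": 0}, {"grip": 1, "delta_pos": [40, -46, -65], "twist": 0}])

```text
t: 46.65
eef_pos: [0.5436, 0.1391, 0.2631]
ee_rot: [-0.047, 0.999, 0.0, 0.0]
ft_force: [0.8, -1.0, -1.0]
finger_gap: 0.104
gripper_force: 60.2
```

Request:
servo_tool(commands=[{"grip": 1, "delta_pos": [28, -32, 0], "twist": 0}, {"grip": 1, "delta_pos": [58, -66, 0], "twist": 0}, {"grip": 1, "delta_pos": [88, -100, 0], "twist": 0}, {"grip": 1, "delta_pos": [118, -134, 0], "twist": 0}, {"grip": 1, "delta_pos": [145, -165, 0], "twist": 0}])

```text
t: 47.15
eef_pos: [0.4122, -0.0399, 0.2619]
ee_rot: [-0.046, 0.999, 0.0, -0.001]
ft_force: [1.3, -0.0, 0.6]
finger_gap: 0.101
gripper_force: 60.2
```

Request:
servo_tool(commands=[{"grip": 1, "delta_pos": [15, -17, 20], "twist": 0}, {"grip": 1, "delta_pos": [23, -26, 50], "twist": 0}, {"grip": 1, "delta_pos": [23, -26, 80], "twist": 0}, {"grip": 1, "delta_pos": [23, -26, 110], "twist": 0}, {"grip": 1, "delta_pos": [23, -26, 110], "twist": 0}])

```text
t: 47.65
eef_pos: [0.3901, -0.0655, 0.1488]
ee_rot: [-0.046, 0.999, 0.002, -0.004]
ft_force: [-1.8, 0.3, -1.3]
finger_gap: 0.095
gripper_force: 60.1
```

```bash
python3 - <<'E'
from h import *
s=st();print(scooptip(3),toolshift([.394,-.067,.079],s))
T,ct=grab("top");S,cs=grab("scene");print([(n,[(np.round(d["xy"],1),round(d["p"],2)) for d in spot_in("funnel",n)[:3]]) for n in("top","scene")])
print(proj(ct,[.466,-.06,.11]),proj(cs,[.466,-.06,.11]))
E
```

```text
t 47.65 pos [ 0.3901 -0.0655  0.1488] yaw [ 179.7   -0.5 -174.8] gap 0.095 gf 60.14938831329346 ft [-1.8  0.3 -1.3]
[-0.004  0.041  0.006 -0.508  0.158 -0.462] [-4.3 -2.2 69.8]
[('top', [(array([312.3, 237.8]), 0.68)]), ('scene', [(array([255.2, 175.6]), 0.94)])]
[305.812  250.9529] [255.7904 184.1958]
```

Request:
servo_tool(commands=[{"grip": 1, "delta_pos": [-3, -2, 25], "twist": 0}, {"grip": 1, "delta_pos": [-3, -2, 45], "twist": 0}, {"grip": 1, "delta_pos": [-3, -2, 60], "twist": 0}, {"grip": 1, "delta_pos": [-3, -2, 70], "twist": 0}, {"grip": 1, "delta_pos": [-3, -2, 74], "twist": 0}])

```text
t: 48.5
eef_pos: [0.3968, -0.0687, 0.0786]
ee_rot: [-0.046, 0.999, 0.0, -0.001]
ft_force: [-15.7, -0.9, 26.4]
finger_gap: 0.101
gripper_force: 64.1
```

Request:
servo_tool(commands=[{"grip": 1, "delta_pos": [0, 0, 0], "twist": 0}, {"grip": 1, "delta_pos": [0, 0, 0], "twist": 0}])

```text
t: 48.7
eef_pos: [0.3977, -0.0691, 0.0796]
ee_rot: [-0.046, 0.999, -0.0, 0.001]
ft_force: [0.4, -1.1, -0.2]
finger_gap: 0.104
gripper_force: 60.2
```

```bash
python3 - <<'E'
from h import *
s=st();print(scooptip(3))
E
```

```text
t 48.7 pos [ 0.3977 -0.0691  0.0796] yaw [-180.     0.1 -174.7] gap 0.104 gf 60.181535482406616 ft [ 0.4 -1.1 -0.2]
[-0.027  0.019 -0.009  0.431 -0.126 -0.47 ]
```

Request:
servo_tool(commands=[{"grip": 0.8, "delta_pos": [0, 0, 0], "twist": 0}, {"grip": 0.65, "delta_pos": [0, 0, 0], "twist": 0}, {"grip": 0.65, "delta_pos": [0, 0, 0], "twist": 0}, {"grip": 0.65, "delta_pos": [0, 0, -30], "twist": 0}, {"grip": 0.65, "delta_pos": [0, 0, -75], "twist": 0}])

```text
t: 49.35
eef_pos: [0.3948, -0.0678, 0.1525]
ee_rot: [-0.046, 0.999, 0.002, -0.003]
ft_force: [1.2, 0.0, 0.0]
finger_gap: 0.351
gripper_force: 0.0
```

Request:
servo_tool(commands=[{"grip": 0.5, "delta_pos": [0, 20, -30], "twist": 0}, {"grip": 0.5, "delta_pos": [0, 60, -50], "twist": 0}, {"grip": 0.5, "delta_pos": [-20, 100, -50], "twist": 0}, {"grip": 0.5, "delta_pos": [-40, 140, -50], "twist": 0}, {"grip": 0.5, "delta_pos": [-40, 140, -50], "twist": 0}])

```text
t: 49.85
eef_pos: [0.4249, 0.0785, 0.2045]
ee_rot: [-0.049, 0.999, 0.001, 0.001]
ft_force: [-0.1, -1.2, -0.2]
finger_gap: 0.497
gripper_force: 0.0
```

```bash
python3 - <<'E'
from h import *
s=st();res={}
cams={}
for n in("top","scene","wrist"): cams[n]=grab(n)
for q in("funnel","funnel_mid","stopper","reagent","flask_mouth","chip1","tray"):
    for n in cams: print(q,n,[(np.round(d["xy"],1).tolist(),round(d["p"],2),atz(cams[n][1],d["xy"],.03)[:2].round(3).tolist()) for d in spot_in(q,n)[:4]])
ct,cs=cams["top"][1],cams["scene"][1]
print("exp funnel mid",proj(ct,[.466,-.06,.05]),proj(cs,[.466,-.06,.05]))
np.save("W11.npy",cams["wrist"][0]);np.save("w11.npy",np.array([*s["eef_pos"],*s["ee_rot"]]))
E
```

```text
t 49.85 pos [0.4249 0.0785 0.2045] yaw [ 179.9    0.1 -174.4] gap 0.497 gf 0.0 ft [-0.1 -1.2 -0.2]
funnel top [([310.0, 247.0], 0.85, [0.481, -0.073])]
funnel scene [([254.8, 192.9], 0.8, [0.434, -0.067])]
funnel wrist [([123.8, 229.8], 0.86, [0.482, -0.093])]
funnel_mid top [([305.4, 249.2], 0.79, [0.476, -0.061]), ([320.3, 188.5], 0.5, [0.631, -0.097])]
funnel_mid scene [([255.6, 188.1], 0.61, [0.415, -0.063])]
funnel_mid wrist [([126.1, 229.8], 0.56, [0.482, -0.091]), ([328.4, 239.9], 0.21, [0.472, 0.14]), ([186.9, 202.3], 0.21, [0.443, -0.022])]
stopper top [([151.8, 188.4], 0.9, [0.623, 0.335]), ([141.9, 150.6], 0.83, [0.723, 0.367])]
stopper scene [([411.2, 270.6], 0.72, [0.745, 0.351]), ([319.8, 202.5], 0.58, [0.49, 0.134]), ([396.7, 235.7], 0.56, [0.631, 0.34])]
stopper wrist [([330.9, 240.1], 0.61, [0.472, 0.143])]
reagent top [([311.8, 248.3], 0.72, [0.478, -0.077])]
reagent scene [([319.6, 173.8], 0.82, [0.373, 0.149])]
reagent wrist [([345.7, 179.3], 0.61, [0.401, 0.148]), ([125.4, 230.7], 0.46, [0.483, -0.091])]
flask_mouth top [([281.0, 185.1], 0.71, [0.637, 0.003])]
flask_mouth scene [([286.9, 252.3], 0.55, [0.659, 0.016])]
flask_mouth wrist [([109.9, 309.9], 0.7, [0.591, -0.116]), ([2.0, 215.0], 0.39, [0.478, -0.231])]
chip1 top []
chip1 scene []
chip1 wrist [([111.7, 307.7], 0.37, [0.587, -0.114])]
tray top [([312.8, 253.4], 0.56, [0.465, -0.08]), ([274.2, 147.9], 0.49, [0.735, 0.023])]
tray scene [([257.8, 210.3], 0.94, [0.504, -0.06]), ([283.4, 248.0], 0.19, [0.644, 0.007])]
tray wrist [([183.0, 202.7], 0.8, [0.444, -0.026])]
exp funnel mid [305.054 252.525] [256.9874 196.6635]
```

```bash
cat >> h.py <<'E'
def brown(im,amin=60):
    h=cv2.cvtColor(im,cv2.COLOR_RGB2HSV);a=im.astype(int)
    m=((h[:,:,1]>90)&((h[:,:,0]<8)|(h[:,:,0]>170))&(a[:,:,0]<140)&(a[:,:,0]>35)).astype(np.uint8)
    m=cv2.morphologyEx(m,cv2.MORPH_CLOSE,np.ones((5,5)))
    n,l,st_,ce=cv2.connectedComponentsWithStats(m)
    out=[]
    for i in range(1,n):
        if st_[i,4]>amin:
            cs,_=cv2.findContours((l==i).astype(np.uint8),cv2.RETR_EXTERNAL,cv2.CHAIN_APPROX_NONE)
            h_=cv2.convexHull(cs[0]);e=cv2.fitEllipse(h_) if len(h_)>=5 else None
            out.append((st_[i].tolist(),ce[i].round(1),e,cs[0][:,0]))
    return out
def fitcircle(c,pts,z,R0):
    from scipy.optimize import least_squares
    P=np.array([atz(c,p,z)[:2] for p in pts]);f=least_squares(lambda x:np.hypot(*(P-x[:2]).T)-x[2],[*P.mean(0),R0],loss="soft_l1",f_scale=.001)
    return f.x
E
python3 - <<'E'
from h import *
p=np.load("w11.npy");cw=cam(grab_frame("wrist"),dict(eef_pos=p[:3],ee_rot=p[3:]));W=np.load("W11.npy")
for o in brown(W): print(o[:3],fitcircle(cw,o[3],.02,.031))
T,ct=grab("top")
for o in brown(T,20): print("top",o[:3],atz(ct,o[2][0],.02))
print(r.state()["eef_pos"],toolshift([.52,.139,.2]))
E
```

```text
([529, 110, 17, 16, 72], array([534.8, 117.4]), ((536.7044677734375, 117.40646362304688), (14.732987403869629, 18.041519165039062), 58.090431213378906)) [0.3174 0.3464 0.0083]
([301, 219, 51, 46, 1593], array([326.1, 239.4]), ((326.1116943359375, 242.0906524658203), (47.165557861328125, 49.95600128173828), 78.8067626953125)) [0.4794 0.1435 0.0284]
top ([234, 177, 9, 7, 53], array([238.4, 179.7]), ((238.39527893066406, 179.94662475585938), (8.806697845458984, 9.41020679473877), 60.525390625)) [0.651  0.1134 0.02  ]
[0.424  0.0743 0.2039] [-101.6   55.6    3.9]
```

Request:
servo_tool(commands=[{"grip": 0.2, "delta_pos": [-20, 22, 0], "twist": 0}, {"grip": 0.2, "delta_pos": [-42, 46, 0], "twist": 0}, {"grip": 0.2, "delta_pos": [-52, 63, 0], "twist": 0}, {"grip": 0.2, "delta_pos": [-52, 63, 0], "twist": 0}, {"grip": 0.2, "delta_pos": [-52, 63, 0], "twist": 0}])

```text
t: 51.65
eef_pos: [0.4696, 0.1418, 0.2035]
ee_rot: [-0.047, 0.999, -0.0, -0.001]
ft_force: [-0.9, 0.1, 1.0]
finger_gap: 0.807
gripper_force: 0.0
```

```bash
python3 - <<'E'
from h import *
s=st();W,cw=grab("wrist")
for o in brown(W): print(o[:3],fitcircle(cw,o[3],.02,.031))
print(s["qpos"])
X=[.482,.14]
print(proj(cw,[*X,.02]),[proj(cw,[X[0]+.031*np.cos(a),X[1]+.031*np.sin(a),.02]).round().tolist() for a in np.arange(0,6.2,.8)])
E
```

```text
t 51.65 pos [0.4696 0.1418 0.2035] yaw [-180.    -0.1 -174.7] gap 0.807 gf 0.0 ft [-0.9  0.1  1. ]
([475, 48, 18, 18, 78], array([481.2,  57.5]), ((483.3686218261719, 56.60300827026367), (15.86010456085205, 19.45838737487793), 44.59523391723633)) [0.3117 0.3355 0.0079]
([249, 175, 52, 51, 2079], array([274.2, 200.2]), ((274.17059326171875, 200.1859893798828), (50.7513427734375, 51.985172271728516), 103.32833862304688)) [0.48   0.1404 0.0291]
([226, 340, 18, 6, 92], array([234.2, 342.9]), ((234.46420288085938, 343.4462585449219), (7.633018493652344, 18.555538177490234), 92.53909301757812)) [0.6787 0.1054 0.0076]
[ 0.0509  0.0271  1.8507 -0.0004  1.2647 -1.6131]
[273.7393 202.4509] [[271.0, 228.0], [291.0, 222.0], [301.0, 204.0], [294.0, 184.0], [275.0, 175.0], [254.0, 183.0], [246.0, 202.0], [255.0, 221.0]]
```

Request:
servo_tool(commands=[{"grip": 0.3, "delta_pos": [-10, -2, 45], "twist": 0}, {"grip": 0.3, "delta_pos": [-10, -2, 90], "twist": 0}, {"grip": 0.3, "delta_pos": [-10, -2, 130], "twist": 0}, {"grip": 0.3, "delta_pos": [-10, -2, 160], "twist": 0}, {"grip": 0.3, "delta_pos": [-10, -2, 172], "twist": 0}])

```text
t: 52.2
eef_pos: [0.4774, 0.1397, 0.0291]
ee_rot: [-0.045, 0.999, -0.0, -0.003]
ft_force: [-1.5, -0.3, 0.0]
finger_gap: 0.698
gripper_force: 0.0
```

Request:
servo_tool(commands=[{"grip": 0.3, "delta_pos": [0, 0, 0], "twist": 0}, {"grip": 1, "delta_pos": [0, 0, 0], "twist": 0}, {"grip": 1, "delta_pos": [0, 0, 0], "twist": 0}, {"grip": 1, "delta_pos": [0, 0, 0], "twist": 0}, {"grip": 1, "delta_pos": [0, 0, 0], "twist": 0}], grip_force=80)

```text
t: 52.7
eef_pos: [0.4818, 0.1408, 0.0342]
ee_rot: [-0.046, 0.999, -0.0, 0.002]
ft_force: [-1.7, -0.6, 7.1]
finger_gap: 0.29
gripper_force: 78.2
```

Request:
servo_tool(commands=[{"grip": 1, "delta_pos": [0, 0, -20], "twist": 0}, {"grip": 1, "delta_pos": [0, 0, -60], "twist": 0}, {"grip": 1, "delta_pos": [0, 0, -105], "twist": 0}, {"grip": 1, "delta_pos": [0, 0, -150], "twist": 0}, {"grip": 1, "delta_pos": [0, 0, -190], "twist": 0}])

```text
t: 53.2
eef_pos: [0.4805, 0.1408, 0.2257]
ee_rot: [-0.046, 0.999, -0.0, 0.002]
ft_force: [0.8, -0.9, -1.2]
finger_gap: 0.288
gripper_force: 78.7
```

```bash
python3 - <<'E'
from h import *
s=st();print(toolshift([.6507,.1942,.23],s))
E
```

```text
t 53.2 pos [0.4805 0.1408 0.2257] yaw [-180.     0.2 -174.7] gap 0.288 gf 78.6931586265564 ft [ 0.8 -0.9 -1.2]
[-174.4   37.4   -3.6]
```

Request:
servo_tool(commands=[{"grip": 1, "delta_pos": [-40, 5, -20], "twist": 0}, {"grip": 1, "delta_pos": [-85, 11, -20], "twist": 0}, {"grip": 1, "delta_pos": [-130, 17, -20], "twist": 0}, {"grip": 1, "delta_pos": [-175, 23, -20], "twist": 0}, {"grip": 1, "delta_pos": [-220, 29, -20], "twist": 0}])

```text
t: 53.7
eef_pos: [0.6983, 0.1904, 0.2436]
ee_rot: [-0.046, 0.999, 0.0, 0.001]
ft_force: [0.8, -0.0, 0.5]
finger_gap: 0.293
gripper_force: 78.7
```

Request:
servo_tool(commands=[{"grip": 1, "delta_pos": [-30, 4, 0], "twist": 0}, {"grip": 1, "delta_pos": [-44, 6, 0], "twist": 0}, {"grip": 1, "delta_pos": [-44, 6, 0], "twist": 0}, {"grip": 1, "delta_pos": [-44, 6, 0], "twist": 0}, {"grip": 1, "delta_pos": [-44, 6, 0], "twist": 0}])

```text
t: 54.2
eef_pos: [0.739, 0.1999, 0.2426]
ee_rot: [-0.046, 0.999, -0.0, 0.0]
ft_force: [-0.4, 0.2, -0.7]
finger_gap: 0.289
gripper_force: 78.7
```

```bash
python3 - <<'E'
from h import *
s=st();W,cw=grab("wrist");np.save("W12.npy",W);np.save("w12.npy",np.array([*s["eef_pos"],*s["ee_rot"]]))
print([(np.round(d["xy"],1),round(d["p"],2)) for d in spot_in("flask_mouth","wrist")[:3]],[(np.round(d["xy"],1),round(d["p"],2)) for d in spot_in("chip1","wrist")[:5]])
c=proj(cw,[.6507,.1942,.132]);print(c, proj(cw,[.6507+.03,.1942,.132]),proj(cw,[.6507,.1942+.03,.132]))
for o in brown(W): print(o[:3])
cx,cy=c.round().astype(int)
a=W.astype(int).max(2)
for rr in range(cy-60,cy+62,6): print(rr," ".join("%3d"%a[rr,k] for k in range(cx-66,cx+68,6) if 0<=k<560))
E
```

```text
t 54.2 pos [0.739  0.1999 0.2426] yaw [-180.     0.  -174.7] gap 0.289 gf 78.69271159172058 ft [-0.4  0.2 -0.7]
[(array([158.3,  88.2]), 0.61)] [(array([290.1,  92.8]), 0.74)]
[279.5747 103.0757] [276.0561 141.4402] [316.8404 106.8277]
([184, 84, 23, 20, 348], array([194.4,  93.2]), ((195.99134826660156, 93.28548431396484), (19.73843765258789, 31.299360275268555), 102.95947265625))
([223, 201, 107, 101, 6687], array([276.2, 246.3]), ((276.1514892578125, 250.726318359375), (100.41194152832031, 105.7786636352539), 85.50570678710938))
43  95  96  96  98 168 166 165 169 161 168 167 170 166 167 168 168 172 172 168 173 167 173 172
49  90  94  96  96 160 169 165 163 164 161 164 166 168 167 168 171 170 172 167 166 173 166 169
55  90  91  91  91 165 158 155 163 168 168 169 172 163 164 168 176 171 171 167 171 170 167 173
61  91  90  90  90 158 171 172 174 174 173 167 159 154 162 165 166 168 170 169 174 172 171 173
67  90  90  90  89 168 171 172 172 152 140  75  62  62 145 168 174 171 161 156 169 166 172 171
73  91  91  93  94 136 174 157 126  65  26  36  58  41  22  48 156 180  99 126 160 167 
[... 743 characters left out ...]
 173 130 172 171 174 173 175
127  87  87  86  87  86 100 145 173  67  82  99 160 159 120  49 176 156 137 172 176 173 172 174
133  90  89  90  90  89 121 139 148 167 157  74  53  69 152 173 155 134 161 173 176 176 177 173
139  89  89  87  86  88 157 111 145 150 150 157 164 159 154 155 134 177 166 173 177 174 176 173
145  86  87  88  88  89  89  89 126 115 149 151 153 154 149 126 185 193 175 178 176 176 175 171
151 102  99  96  98  95  88  86  85  88  89 101 134 153 181 189  85 179 170 171 173 177 174 178
157  98  99  95  99 100  97  96  97  97  97 106 161 159 171 185 176 186 177 180 178 175 178 173
163  97 100 100 100  95  95  96  94  98  96 113 172 172 173 171 172 174 177 174 174 177 177 173
```

```bash
python3 - <<'E'
from h import *
from scipy.optimize import least_squares
W=np.load("W12.npy");p=np.load("w12.npy");cw=cam(grab_frame("wrist"),dict(eef_pos=p[:3],ee_rot=p[3:]))
a=W.astype(int).max(2);yy,xx=np.mgrid[0:420,0:560];d=np.hypot(xx-277,yy-103)
m=(a<60)&(d<48)&(d>15);pts=np.argwhere(m)[:,::-1].astype(float);print(len(pts))
for z in(.132,.129): print(z,fitcircle(cw,pts,z,.0245))
# outermost dark edge per angle
out=[];inn=[]
for th in np.arange(0,2*np.pi,.1):
    prof=[a[int(round(103+rr*np.sin(th))),int(round(277+rr*np.cos(th)))] for rr in np.arange(15,50,.5)]
    k=np.where(np.array(prof)<75)[0]
    if len(k): out.append((277+np.cos(th)*(15+k[-1]/2),103+np.sin(th)*(15+k[-1]/2)));inn.append((277+np.cos(th)*(15+k[0]/2),103+np.sin(th)*(15+k[0]/2)))
print("outer",fitcircle(cw,out,.132,.0265),"inner",fitcircle(cw,inn,.132,.023))
o=[o for o in brown(W) if o[0][4]>4000][0];c=o[3]
R_=R.from_quat(p[3:]).as_matrix()
for z in(.2264,.2294,.2234):
    f=fitcircle(cw,[q for q in c if q[1]<285],z,.031);print(z,f,"rel tool",(R_.T@(np.array([*f[:2],z])-p[:3])*1000).round(1))
print("TCP at",p[:3])
E
```

```text
719
0.132 [0.6498 0.1947 0.0234]
0.129 [0.6495 0.1947 0.0237]
outer [0.6491 0.1948 0.0249] inner [0.6504 0.1946 0.0218]
0.2264 [0.7311 0.1992 0.025 ] rel tool [ 7.9 -0.  16.2]
0.2294 [0.7299 0.1991 0.0245] rel tool [ 9.1 -0.  13.2]
0.2234 [0.7324 0.1993 0.0255] rel tool [ 6.7  0.  19.2]
TCP at [0.739  0.1999 0.2426]
```

```bash
python3 - <<'E'
from h import *
W=np.load("W12.npy");p=np.load("w12.npy");cw=cam(grab_frame("wrist"),dict(eef_pos=p[:3],ee_rot=p[3:]))
o=[o for o in brown(W) if o[0][4]>4000][0];c=o[3];R_=R.from_quat(p[3:]).as_matrix()
up=sorted([tuple(q) for q in c if q[1]<240],key=lambda q:q[0]);
for off in(-.0195,-.0165,-.0135):
    P=np.array([R_.T@(atz(cw,q,p[2]+off)-p[:3]) for q in up])*1000
    from scipy.optimize import least_squares
    f=least_squares(lambda x:np.hypot(P[:,0]-x[0],P[:,1]-x[1])-31,[0,0],loss="soft_l1");print(off,f.x,np.abs(f.fun).mean(),P[:,0].max())
print(len(up),up[::12])
E
```

```text
-0.0195 [-0.1939 -0.0442] 0.35188695513465273 31.03634613409205
-0.0165 [ 0.4655 -0.0133] 0.4589884914746596 31.799681064649164
-0.0135 [1.1346 0.0134] 0.5670650471076033 32.56301599520639
122 [(np.int32(225), np.int32(238)), (np.int32(231), np.int32(226)), (np.int32(240), np.int32(215)), (np.int32(252), np.int32(207)), (np.int32(264), np.int32(202)), (np.int32(276), np.int32(201)), (np.int32(288), np.int32(202)), (np.int32(300), np.int32(206)), (np.int32(312), np.int32(214)), (np.int32(321), np.int32(224)), (np.int32(326), np.int32(236))]
```

Request:
servo_tool(commands=[{"grip": 1, "delta_pos": [30, 1, 0], "twist": 0}, {"grip": 1, "delta_pos": [65, 2, 0], "twist": 0}, {"grip": 1, "delta_pos": [89, 3, 0], "twist": 0}, {"grip": 1, "delta_pos": [89, 3, 20], "twist": 0}, {"grip": 1, "delta_pos": [89, 3, 40], "twist": 0}])

```text
t: 54.95
eef_pos: [0.6507, 0.1949, 0.2033]
ee_rot: [-0.046, 0.999, 0.0, 0.002]
ft_force: [1.1, -0.1, -0.3]
finger_gap: 0.289
gripper_force: 78.7
```

Request:
servo_tool(commands=[{"grip": 1, "delta_pos": [0, 0, 15], "twist": 0}, {"grip": 1, "delta_pos": [0, 0, 15], "twist": 0}, {"grip": 1, "delta_pos": [0, 0, 15], "twist": 0}])

```text
t: 55.25
eef_pos: [0.6509, 0.1947, 0.1869]
ee_rot: [-0.046, 0.999, -0.0, -0.0]
ft_force: [-0.1, 0.0, -1.2]
finger_gap: 0.292
gripper_force: 78.7
```

```bash
python3 - <<'E'
from h import *
s=st();print(toolshift([.650,.1947,.152],s))
E
```

```text
t 55.25 pos [0.6509 0.1947 0.1869] yaw [ 180.    -0.  -174.7] gap 0.292 gf 78.69189977645874 ft [-0.1  0.  -1.2]
[ 0.9  0.1 34.9]
```

Request:
servo_tool(commands=[{"grip": 1, "delta_pos": [1, 0, 10], "twist": 0}, {"grip": 1, "delta_pos": [1, 0, 18], "twist": 0}, {"grip": 1, "delta_pos": [1, 0, 24], "twist": 0}, {"grip": 1, "delta_pos": [1, 0, 29], "twist": 0}, {"grip": 1, "delta_pos": [1, 0, 33], "twist": 0}])

```text
t: 55.75
eef_pos: [0.6497, 0.1946, 0.1532]
ee_rot: [-0.046, 0.999, -0.0, -0.0]
ft_force: [0.7, -0.2, -0.1]
finger_gap: 0.289
gripper_force: 78.7
```

```bash
python3 - <<'E'
from h import *
s=st();print(scooptip(2));st()
E
```

```text
t 55.75 pos [0.6497 0.1946 0.1532] yaw [-180.    -0.  -174.7] gap 0.289 gf 78.68977546691895 ft [ 0.7 -0.2 -0.1]
[ 0.008 -0.013  0.006 -0.005 -0.51  -0.428]
t 55.85 pos [0.6494 0.1946 0.153 ] yaw [-180.    -0.1 -174.7] gap 0.29 gf 78.69075179100037 ft [ 0.7  0.3 -1.5]
```

Request:
servo_tool(commands=[{"grip": 1, "delta_pos": [0, 0, 1], "twist": 0}, {"grip": 1, "delta_pos": [0, 0, 2], "twist": 0}, {"grip": 1, "delta_pos": [0, 0, 3], "twist": 0}])

```text
t: 56.15
eef_pos: [0.6502, 0.1946, 0.1521]
ee_rot: [-0.046, 0.999, -0.0, 0.001]
ft_force: [-3.7, -1.1, 7.4]
finger_gap: 0.291
gripper_force: 79.1
```

Request:
servo_tool(commands=[{"grip": 1, "delta_pos": [0, 0, 1], "twist": 0}, {"grip": 1, "delta_pos": [0, 0, 2], "twist": 0}, {"grip": 1, "delta_pos": [0, 0, 3], "twist": 0}])

```text
t: 56.45
eef_pos: [0.6503, 0.1946, 0.1497]
ee_rot: [-0.046, 0.999, -0.0, 0.001]
ft_force: [-4.1, -0.7, 8.4]
finger_gap: 0.289
gripper_force: 79.1
```

Request:
servo_tool(commands=[{"grip": 1, "delta_pos": [0, 0, 1], "twist": 0}, {"grip": 1, "delta_pos": [0, 0, 2], "twist": 0}])

```text
t: 56.65
eef_pos: [0.6503, 0.1947, 0.1477]
ee_rot: [-0.046, 0.999, -0.0, 0.001]
ft_force: [-3.2, -0.8, 7.2]
finger_gap: 0.289
gripper_force: 79.1
```

Request:
servo_tool(commands=[{"grip": 1, "delta_pos": [0, 0, 1], "twist": 0}, {"grip": 1, "delta_pos": [0, 0, 2], "twist": 0}, {"grip": 1, "delta_pos": [0, 0, 2], "twist": 0}])

```text
t: 56.95
eef_pos: [0.6502, 0.1947, 0.1462]
ee_rot: [-0.046, 0.999, -0.0, 0.001]
ft_force: [-4.5, 0.3, 10.5]
finger_gap: 0.291
gripper_force: 79.9
```

Request:
servo_tool(commands=[{"grip": 1, "delta_pos": [0, 0, 1], "twist": 0}, {"grip": 1, "delta_pos": [0, 0, 1], "twist": 0}])

```text
t: 57.15
eef_pos: [0.6503, 0.1947, 0.1462]
ee_rot: [-0.046, 0.999, -0.0, 0.001]
ft_force: [-8.3, -1.8, 14.1]
finger_gap: 0.291
gripper_force: 80.4
```

Request:
servo_tool(commands=[{"grip": 1, "delta_pos": [0, 0, 1], "twist": 0}, {"grip": 1, "delta_pos": [0, 0, 1], "twist": 0}, {"grip": 1, "delta_pos": [0, 0, -1], "twist": 0}, {"grip": 0.5, "delta_pos": [0, 0, -2], "twist": 0}, {"grip": 0.5, "delta_pos": [0, 0, -2], "twist": 0}])

```text
t: 57.65
eef_pos: [0.65, 0.1947, 0.145]
ee_rot: [-0.046, 0.999, 0.0, 0.0]
ft_force: [-0.8, -0.5, -0.4]
finger_gap: 0.5
gripper_force: 0.0
```

Request:
servo_tool(commands=[{"grip": 0.5, "delta_pos": [0, 0, 0], "twist": 0}, {"grip": 0.5, "delta_pos": [0, 0, -30], "twist": 0}, {"grip": 0.5, "delta_pos": [0, 0, -70], "twist": 0}, {"grip": 0.5, "delta_pos": [0, 0, -95], "twist": 0}, {"grip": 0.5, "delta_pos": [-40, 0, -95], "twist": 0}])

```text
t: 58.15
eef_pos: [0.6893, 0.1993, 0.2457]
ee_rot: [-0.047, 0.999, 0.0, 0.003]
ft_force: [1.8, 1.1, 0.5]
finger_gap: 0.502
gripper_force: 0.0
```

Request:
servo_tool(commands=[{"grip": 0.5, "delta_pos": [-40, 0, 0], "twist": 0}, {"grip": 0.5, "delta_pos": [-45, 0, 0], "twist": 0}, {"grip": 0.5, "delta_pos": [-45, 0, 0], "twist": 0}])

```text
t: 58.45
eef_pos: [0.7347, 0.2021, 0.2377]
ee_rot: [-0.046, 0.999, -0.0, -0.001]
ft_force: [-0.0, 0.2, 0.5]
finger_gap: 0.506
gripper_force: 0.0
```

```bash
python3 - <<'E'
from h import *
from scipy.optimize import least_squares
s=st();W,cw=grab("wrist");T,ct=grab("top")
for o in brown(W,800):
    print(o[:3]);
    for z in(.126,.132): print(z,fitcircle(cw,o[3],z,.031))
for o in brown(T,20): print("top",o[:3],atz(ct,o[2][0],.13))
for n in("top","wrist"): print([(q,[(np.round(d["xy"],1).tolist(),round(d["p"],2)) for d in spot_in(q,n)[:4]]) for q in("pull_tab","stopper","chip1")])
# blue tab and red marker in top view
h=cv2.cvtColor(T,cv2.COLOR_RGB2HSV)
m=((abs(h[:,:,0].astype(int)-112)<12)&(h[:,:,1]>150)).astype(np.uint8);n,l,sx,ce=cv2.connectedComponentsWithStats(m)
for i in range(1,n):
    if sx[i,4]>6: print("blue",sx[i],ce[i].round(1),atz(ct,ce[i],.085)[:2])
m=(((h[:,:,0]<8)|(h[:,:,0]>172))&(h[:,:,1]>140)).astype(np.uint8);n,l,sx,ce=cv2.connectedComponentsWithStats(m)
for i in range(1,n):
    if sx[i,4]>2: print("red",sx[i],ce[i].round(1),atz(ct,ce[i],.039)[:2])
E
```

```text
t 58.45 pos [0.7347 0.2021 0.2377] yaw [-180.    -0.1 -174.7] gap 0.506 gf 0.0 ft [-0.   0.2  0.5]
([239, 65, 77, 81, 4828], array([276.8, 104.8]), ((276.8536376953125, 104.83026885986328), (75.96900939941406, 80.84188842773438), 179.18421936035156))
0.126 [0.6486 0.1945 0.0303]
0.132 [0.649  0.1945 0.0296]
top ([192, 160, 21, 25, 324], array([203.4, 173.3]), ((201.70872497558594, 172.28103637695312), (20.80037498474121, 25.045087814331055), 22.627023696899414)) [0.646 0.19  0.13 ]
top ([234, 176, 9, 8, 57], array([238.2, 179.6]), ((238.57192993164062, 179.46315002441406), (7.310551166534424, 11.397747039794922), 102.30004119873047)) [0.6301 0.1017 0.13  ]
[('pull_tab', [([272.1, 149.0], 0.6), ([324.4, 186.9], 0.53)]), ('stopper', [([207.0, 174.6], 0.53)]), ('chip1', [])]
[('pull_tab', []), ('stopper', [([398.3, 101.5], 0.88), ([276.7, 103.2], 0.67), ([399.9, 193.6], 0.61), ([124.5, 170.9], 0.4)]), ('chip1', [])]
blue [303 177   3  16  18] [304.3 184.8] [ 0.6286 -0.0548]
blue [325 181  15  12 110] [331.8 186.6] [ 0.6255 -0.1218]
blue [443 242   5   4   7] [445.6 242.9] [ 0.493  -0.39
[... 1142 characters left out ...]
-0.667 ]
red [526 323   2   3   3] [526.7 324. ] [ 0.2985 -0.6124]
red [547 327   2   2   3] [547.3 327.3] [ 0.2904 -0.6654]
red [541 340   3   2   3] [542.  340.3] [ 0.2586 -0.6508]
red [543 348   2   3   3] [543.3 349. ] [ 0.2375 -0.6537]
red [532 358   3   3   4] [532.8 359. ] [ 0.2132 -0.626 ]
red [525 369   2   3   3] [525.3 370. ] [ 0.1867 -0.6065]
red [539 371   2   2   3] [539.7 371.7] [ 0.1824 -0.6431]
red [536 384   2   2   3] [536.7 384.3] [ 0.1518 -0.6348]
red [555 400   3   3   4] [556.  400.8] [ 0.1115 -0.6838]
red [527 403   2   3   3] [527.7 404. ] [ 0.1046 -0.6113]
red [546 413   3   1   3] [547. 413.] [ 0.0822 -0.6603]
red [530 418   3   1   3] [531. 418.] [ 0.0707 -0.6195]
```

Request:
servo_tool(commands=[{"grip": 0.5, "delta_pos": [15, -45, 0], "twist": 0.144}, {"grip": 0.5, "delta_pos": [30, -90, 0], "twist": 0.288}, {"grip": 0.5, "delta_pos": [45, -135, 0], "twist": 0.432}, {"grip": 0.5, "delta_pos": [60, -180, 0], "twist": 0.576}, {"grip": 0.5, "delta_pos": [75, -225, 0], "twist": 0.72}])

```text
t: 59.35
eef_pos: [0.6797, -0.03, 0.2405]
ee_rot: [0.311, 0.95, 0.0, 0.0]
ft_force: [1.1, 0.2, 1.1]
finger_gap: 0.498
gripper_force: 0.0
```

Request:
servo_tool(commands=[{"grip": 0.5, "delta_pos": [-19, -46, 0], "twist": 0.144}, {"grip": 0.5, "delta_pos": [-38, -92, 0], "twist": 0.288}, {"grip": 0.5, "delta_pos": [-57, -138, 0], "twist": 0.432}, {"grip": 0.5, "delta_pos": [-75, -184, 0], "twist": 0.576}, {"grip": 0.5, "delta_pos": [-94, -230, 0], "twist": 0.72}])

```text
t: 59.85
eef_pos: [0.6207, -0.2715, 0.2406]
ee_rot: [0.626, 0.78, 0.0, 0.0]
ft_force: [0.8, -0.0, 0.6]
finger_gap: 0.504
gripper_force: 0.0
```

Request:
servo_tool(commands=[{"grip": 0.5, "delta_pos": [0, 0, 0], "twist": 0.14}, {"grip": 0.5, "delta_pos": [0, 0, 0], "twist": 0.28}, {"grip": 0.5, "delta_pos": [0, 0, 0], "twist": 0.28}, {"grip": 0.5, "delta_pos": [0, 0, 0], "twist": 0.28}])

```text
t: 60.25
eef_pos: [0.6215, -0.2697, 0.2402]
ee_rot: [0.726, 0.688, 0.0, 0.0]
ft_force: [0.8, -0.5, -0.1]
finger_gap: 0.502
gripper_force: 0.0
```

```bash
cat > tab.py <<'E'
from h import *
def go():
    s=st();W,cw=grab("wrist")
    h=cv2.cvtColor(W,cv2.COLOR_RGB2HSV).astype(int)
    b=((abs(h[:,:,0]-112)<14)&(h[:,:,1]>130)&(h[:,:,2]>50)).astype(np.uint8)
    rd=(((h[:,:,0]<8)|(h[:,:,0]>172))&(h[:,:,1]>140)&(h[:,:,2]>90)).astype(np.uint8)
    for nm,m,z in(("blue",b,.085),("red",rd,.039)):
        n,l,sx,ce=cv2.connectedComponentsWithStats(m)
        for i in range(1,n):
            if sx[i,4]>25:
                x,y,w,hh=sx[i,:4];print(nm,sx[i],ce[i].round(1),atz(cw,ce[i],z)[:2])
    return s,W,cw
if __name__=="__main__":
    s,W,cw=go();np.save("W13.npy",W);np.save("w13.npy",np.array([*s["eef_pos"],*s["ee_rot"]]))
    for X in([.630,-.122,.085],[.670,-.1896,.039],[.6705,-.122,.05]): print(X,proj(cw,X).round(1))
E
python3 tab.py
```

```text
t 60.25 pos [ 0.6215 -0.2697  0.2402] yaw [180.   0.  87.] gap 0.502 gf 0.0 ft [ 0.8 -0.5 -0.1]
blue [262  18  31  50 794] [276.7  38.5] [ 0.6307 -0.1228]
[0.63, -0.122, 0.085] [275.8  37.5]
[0.67, -0.1896, 0.039] [315.1 116.2]
[0.6705, -0.122, 0.05] [316.   45.5]
```

```bash
python3 - <<'E'
from h import *
W=np.load("W13.npy");p=np.load("w13.npy");cw=cam(grab_frame("wrist"),dict(eef_pos=p[:3],ee_rot=p[3:]));a=W.astype(int)
rr,cc=np.where((a[:,:,0]-a[:,:,1]>50)&(a[:,:,0]-a[:,:,2]>40));k=(cc>290)&(cc<350)&(rr<200);print("red",len(rr[k]),rr[k].min(),rr[k].max(),cc[k].min(),cc[k].max(),rr[k].mean(),cc[k].mean())
for z in(.033,.039): print(z,atz(cw,(cc[k].mean(),rr[k].mean()),z)[:2])
print("pointer: dark rows along columns")
for c in range(294,336,4): print(c,[int(v) for v in a[20:80:2,c].max(1)])
b=(a[:,:,2]-a[:,:,0]>40)
print("tab rows");
for c in range(264,294,3): q=np.where(b[:120,c])[0];print(c,q.min() if len(q) else None,q.max() if len(q) else None,[int(v) for v in a[14:72:4,c,2]])
E
```

```text
red 65 115 118 304 328 116.29230769230769 316.8
0.033 [ 0.6727 -0.1897]
0.039 [ 0.6718 -0.1898]
pointer: dark rows along columns
294 [147, 125, 117, 115, 124, 145, 153, 153, 153, 153, 154, 154, 154, 154, 153, 148, 101, 87, 147, 154, 154, 154, 142, 92, 107, 152, 156, 156, 156, 156]
298 [149, 149, 149, 150, 149, 149, 150, 150, 149, 149, 149, 150, 150, 150, 150, 145, 100, 76, 135, 150, 151, 150, 144, 116, 107, 148, 152, 153, 153, 153]
302 [150, 150, 150, 150, 151, 151, 150, 151, 150, 144, 143, 143, 144, 144, 143, 142, 105, 71, 128, 148, 146, 128, 125, 117, 110, 125, 127, 126, 126, 126]
306 [150, 151, 150, 150, 149, 142, 132, 119, 113, 105, 104, 105, 106, 106, 109, 109, 84, 54, 83, 98, 120, 130, 134, 137, 140, 142, 144, 145, 147, 148]
310 [152, 153, 152, 157, 182, 189, 189, 190, 190, 191, 191, 191, 191, 192, 191, 190, 138, 55, 82, 138, 187, 193, 180, 148, 189, 193, 194, 179, 149, 191]
314 [151, 152, 152, 156, 182, 190, 190, 190, 190, 191, 191, 191, 191, 192, 191, 190, 139, 57, 79, 163, 192, 193, 175, 129, 187, 194, 194, 175, 131, 189]
318 [152, 152, 151, 149, 179, 190, 190, 191, 191, 191
[... 838 characters left out ...]
, 79, 81, 80, 90, 95, 79, 84, 98, 99, 106]
270 18 59 [102, 115, 108, 100, 99, 102, 102, 103, 103, 102, 102, 99, 66, 68, 78]
273 18 62 [118, 129, 134, 143, 143, 144, 144, 145, 145, 145, 145, 138, 68, 56, 74]
276 17 62 [135, 145, 138, 147, 148, 148, 149, 149, 150, 149, 148, 141, 70, 56, 73]
279 18 62 [130, 142, 139, 151, 151, 150, 150, 150, 149, 148, 148, 140, 70, 54, 84]
282 18 61 [116, 133, 132, 139, 138, 138, 137, 136, 135, 134, 132, 127, 69, 62, 136]
285 19 30 [98, 122, 110, 75, 74, 119, 122, 122, 122, 115, 73, 109, 134, 103, 139]
288 20 24 [76, 131, 109, 54, 63, 139, 141, 141, 142, 137, 81, 143, 143, 98, 140]
291 21 25 [94, 136, 101, 62, 92, 141, 141, 142, 141, 137, 81, 143, 143, 86, 141]
```

```bash
python3 - <<'E'
from h import *
p=np.load("w13.npy");cw=cam(grab_frame("wrist"),dict(eef_pos=p[:3],ee_rot=p[3:]))
a=np.radians(86.48);yh=np.array([np.cos(a),np.sin(a)]);xh=np.array([yh[1],-yh[0]]);M=np.array([.6498,.1947])
def rig(P): d=np.array(P[:2])-M;return [float((d@xh*1000).round(1)),float(d@yh*1000+190)]
print("tab end",rig(atz(cw,(277,59.5),.085)),"tab front",rig(atz(cw,(277,27),.085)))
for z in(.04,.05,.06,.073): print("pointer",z,rig(atz(cw,(314,54),z)))
print("marker",[rig(atz(cw,(316.8,116.3),z)) for z in(.034,.039)])
print("plate hole check / tab col",rig(atz(cw,(271,45),.085)),rig(atz(cw,(282.5,45),.085)))
E
```

```text
tab end [0.9, -145.21166250260268] tab front [0.6, -119.03286221780667]
pointer 0.04 [39.6, -130.42352022567331]
pointer 0.05 [38.4, -132.62312027860492]
pointer 0.06 [37.3, -134.82272033153646]
pointer 0.073 [35.7, -137.68220040034754]
marker [[46.3, -192.2904330710137], [45.6, -192.4637667928469]]
plate hole check / tab col [-4.6, -133.41838816491838] [5.7, -133.3148170448219]
```

Request:
servo_tool(commands=[{"grip": 0.6, "delta_pos": [45, 1, 0], "twist": 0.009}, {"grip": 0.6, "delta_pos": [90, 1, 15], "twist": 0.009}, {"grip": 0.6, "delta_pos": [125, 2, 50], "twist": 0.009}, {"grip": 0.6, "delta_pos": [145, 2, 85], "twist": 0.009}, {"grip": 0.6, "delta_pos": [145, 2, 115], "twist": 0.009}])

```text
t: 60.9
eef_pos: [0.6315, -0.1211, 0.1234]
ee_rot: [0.728, 0.686, 0.0, -0.001]
ft_force: [0.1, -0.1, 0.3]
finger_gap: 0.401
gripper_force: 0.0
```

Request:
servo_tool(commands=[{"grip": 0.6, "delta_pos": [0, 0, 5], "twist": 0}, {"grip": 0.6, "delta_pos": [0, 0, 5], "twist": 0}])

```text
t: 61.1
eef_pos: [0.6314, -0.125, 0.1192]
ee_rot: [0.73, 0.684, -0.0, -0.001]
ft_force: [-0.2, -0.6, -0.7]
finger_gap: 0.397
gripper_force: 0.0
```

```bash
python3 - <<'E'
from h import *
s=st();print(toolshift([.6308,-.1247,.066],s));W,cw=grab("wrist");a=W.astype(int)
b=(a[:,:,2]-a[:,:,0]>40);n,l,sx,ce=cv2.connectedComponentsWithStats(b.astype(np.uint8))
for i in range(1,n):
    if sx[i,4]>60: print(sx[i],ce[i].round(1),atz(cw,ce[i],.085))
print(proj(cw,[.6308,-.1247,.085]))
E
```

```text
t 61.1 pos [ 0.6314 -0.125   0.1192] yaw [-179.9   -0.    86.3] gap 0.397 gf 0.0 ft [-0.2 -0.6 -0.7]
[ 0.2 -0.5 53.2]
[242 123  63  10 534] [273.2 127.7] [ 0.6352 -0.0544  0.085 ]
[ 252  203   45   63 1399] [274.  231.4] [ 0.6316 -0.1163  0.085 ]
[131 342  15  14  94] [137.1 347.1] [ 0.5287 -0.1976  0.085 ]
[120 375  46  45 435] [146.9 395.7] [ 0.527  -0.2422  0.085 ]
[273.6063 244.0074]
```

Request:
servo_tool(commands=[{"grip": 0.6, "delta_pos": [0, 0, 25], "twist": 0}, {"grip": 0.6, "delta_pos": [0, 0, 45], "twist": 0}, {"grip": 0.6, "delta_pos": [0, 0, 53], "twist": 0}, {"grip": 0.6, "delta_pos": [0, 0, 53], "twist": 0}, {"grip": 0.6, "delta_pos": [0, 0, 53], "twist": 0}])

```text
t: 61.65
eef_pos: [0.6329, -0.126, 0.0687]
ee_rot: [0.73, 0.683, 0.001, 0.001]
ft_force: [0.9, -0.5, -0.1]
finger_gap: 0.401
gripper_force: 0.0
```

Request:
servo_tool(commands=[{"grip": 1, "delta_pos": [0, 0, 0], "twist": 0}, {"grip": 1, "delta_pos": [0, 0, 0], "twist": 0}, {"grip": 1, "delta_pos": [0, 0, 0], "twist": 0}, {"grip": 1, "delta_pos": [0, 0, 0], "twist": 0}], grip_force=70)

```text
t: 62.05
eef_pos: [0.6299, -0.1256, 0.0687]
ee_rot: [0.73, 0.684, -0.002, -0.001]
ft_force: [-13.2, -0.1, 11.8]
finger_gap: 0.145
gripper_force: 70.0
```

```bash
python3 - <<'E'
from h import *
s=st();print(scooptip(2))
E
```

```text
t 62.05 pos [ 0.6299 -0.1256  0.0687] yaw [-179.7    0.    86.3] gap 0.145 gf 69.96802568435669 ft [-13.2  -0.1  11.8]
[ -0.026   2.028   0.27  -13.036   0.089  11.666]
```

Request:
servo_tool(commands=[{"grip": 1, "delta_pos": [0, -1.5, -1], "twist": 0}, {"grip": 1, "delta_pos": [0, -2.5, -2.5], "twist": 0}, {"grip": 1, "delta_pos": [0, -2.5, -2.5], "twist": 0}])

```text
t: 62.45
eef_pos: [0.6298, -0.1255, 0.0689]
ee_rot: [0.73, 0.684, 0.0, 0.001]
ft_force: [4.8, -3.1, -10.1]
finger_gap: 0.151
gripper_force: 69.9
```

```bash
python3 - <<'E'
from h import *
s=st();print(scooptip(2))
E
```

```text
t 62.45 pos [ 0.6298 -0.1255  0.0689] yaw [179.9   0.   86.2] gap 0.151 gf 69.9176573753357 ft [  4.8  -3.1 -10.1]
[ -0.467  -0.591   0.325   4.709  -3.176 -10.325]
```

Request:
servo_tool(commands=[{"grip": 1, "delta_pos": [0, 0.7, 1.1], "twist": 0}, {"grip": 1, "delta_pos": [-5, 0.7, 1.1], "twist": 0}, {"grip": 1, "delta_pos": [-11, 0.7, 1.1], "twist": 0}, {"grip": 1, "delta_pos": [-18, 0.7, 1.1], "twist": 0}, {"grip": 1, "delta_pos": [-25, 0.7, 1.1], "twist": 0}])

```text
t: 63.05
eef_pos: [0.6285, -0.1494, 0.0688]
ee_rot: [0.73, 0.684, 0.001, -0.0]
ft_force: [-2.0, 5.7, 3.2]
finger_gap: 0.146
gripper_force: 71.8
```

Request:
servo_tool(commands=[{"grip": 1, "delta_pos": [-7, 0, 0], "twist": 0}, {"grip": 1, "delta_pos": [-14, 0, 0], "twist": 0}, {"grip": 1, "delta_pos": [-20, 0, 0], "twist": 0}, {"grip": 1, "delta_pos": [-26, 0, 0], "twist": 0}, {"grip": 1, "delta_pos": [-30, 0, 0], "twist": 0}])

```text
t: 63.55
eef_pos: [0.6268, -0.1788, 0.0688]
ee_rot: [0.73, 0.683, 0.001, -0.001]
ft_force: [0.3, 9.5, 2.8]
finger_gap: 0.149
gripper_force: 71.8
```

```bash
python3 - <<'E'
from h import *
s=st();W,cw=grab("wrist");S,cs=grab("scene");T,ct=grab("top")
a=W.astype(int)
print("marker wrist exp",proj(cw,[.6718,-.1898,.039]).round(1),"pointer exp",proj(cw,[.6705,-.18,.04]).round(1))
for n,I,c in(("scene",S,cs),("top",T,ct)):
    u=proj(c,[.6718,-.1898,.039]).round().astype(int);print(n,u,proj(c,[.6698,-.1698,.039]).round(1));b=I.astype(int)
    for y in range(u[1]-6,u[1]+9): print(y," ".join("%3d,%-3d"%(b[y,x].max(),b[y,x,0]-b[y,x,1]) for x in range(u[0]-12,u[0]+13)))
E
```

```text
t 63.55 pos [ 0.6268 -0.1788  0.0688] yaw [180.   -0.1  86.2] gap 0.149 gf 71.8009078502655 ft [0.3 9.5 2.8]
marker wrist exp [347.5 259.2] pointer exp [345.9 245.4]
scene [214 260] [221.2 258.8]
254  61,1    59,0    61,1    60,0    61,1    61,0    60,0    61,1    61,1    61,1    61,0    60,1    61,1    61,0    62,2    49,0    59,1    97,1    98,0    74,0    60,0    95,1   109,1   109,2   109,1  
255  60,1    60,0    60,0    61,1    61,1    60,0    62,1    62,1    61,0    61,1    61,1    61,0    60,1    61,0    62,1    47,-1   72,1   101,1   109,1    99,2    89,1   103,2   109,2   108,2   109,2  
256  59,0    60,1    62,2    61,1    61,1    60,0    62,2    61,1    61,1    62,1    61,0    62,1    61,5    71,13   86,6    63,2    72,1   101,1   109,2   109,2   109,2   109,2   109,2   108,1   107,1  
257  64,0    65,1    65,1    65,1    67,2    68,1    69,1    68,1    68,0    69,1    68,0    70,0    68,14   75,26  109,8    83,1    81,1    91,0   114,1   127,1   127,1   126,0   126,2   127,2   126,2  
258  74,1    74,1    74,0    68,1    73,1    76,1    71,0    74,1    77,0    78,1    70,
[... 4542 characters left out ...]
   54,-9   56,-4   57,-3   55,-4   61,-4   53,-7   42,-3   43,-4   38,-4   44,-6   52,0  
179  46,2    22,-3    3,0    18,-7   38,0    38,-3   52,-2   40,-7   39,-3   39,-2   41,-5   39,-6   33,-5   32,-12  37,-5   39,-2   54,-8   52,-7   60,-2   61,-10  56,-10  55,-4   42,-7   38,-6   39,-7 
180  82,5     9,1     0,0    16,2    27,-3   41,-5   50,-9   41,-5   40,-6   34,-7   45,-6   39,-8   40,-5   38,-4   29,-1   39,2    45,-7   43,1    50,-3   50,-3   59,-2   54,-4   58,-6   51,-7   43,-4 
181 113,7    28,0     1,1    17,4    28,5    26,-13  40,-1   54,-6   40,-5   35,-6   30,-4   36,-7   40,-7   39,-9   44,-1   35,-4   29,-5   35,-7   35,1    55,-1   58,-9   54,-6   53,-5   56,-7   53,-5
```

Request:
servo_tool(commands=[{"grip": 1, "delta_pos": [-3, 0, 0], "twist": 0}, {"grip": 1, "delta_pos": [-6, 0, 0], "twist": 0}, {"grip": 1, "delta_pos": [-7, 0, 0], "twist": 0}, {"grip": 1, "delta_pos": [-7, 0, 0], "twist": 0}])

```text
t: 64.1
eef_pos: [0.6264, -0.1854, 0.0688]
ee_rot: [0.73, 0.684, 0.001, -0.001]
ft_force: [-0.1, 8.9, 4.0]
finger_gap: 0.144
gripper_force: 71.8
```

```bash
python3 - <<'E'
from h import *
s=st();W,cw=grab("wrist");S,cs=grab("scene");a=W.astype(int)
rr,cc=np.where((a[:,:,0]-a[:,:,1]>35)&(a[:,:,0]-a[:,:,2]>25));k=(abs(cc-347)<40)&(abs(rr-255)<40);print("wrist red",k.sum(),rr[k][:5],cc[k][:5])
print("exp",proj(cw,[.6718,-.1898,.039]).round(1))
print([(rw,[int(a[rw,c].max()) for c in range(320,380,4)]) for rw in range(225,285,6)])
b=S.astype(int)
for y in range(250,267): print(y," ".join("%3d,%-2d"%(b[y,x].max(),b[y,x,0]-b[y,x,1]) for x in range(208,224)))
E
```

```text
t 64.1 pos [ 0.6264 -0.1854  0.0688] yaw [180.   -0.2  86.2] gap 0.144 gf 71.78159236907959 ft [-0.1  8.9  4. ]
wrist red 138 [237 237 237 238 238] [359 360 361 358 359]
exp [348.2 249.4]
[(225, [89, 87, 151, 117, 117, 106, 109, 121, 127, 202, 171, 172, 183, 180, 172]), (231, [89, 88, 204, 213, 212, 212, 212, 211, 211, 200, 179, 174, 175, 177, 180]), (237, [90, 89, 206, 212, 209, 207, 204, 210, 210, 174, 113, 166, 178, 174, 174]), (243, [62, 60, 78, 68, 50, 50, 57, 67, 93, 89, 90, 96, 161, 173, 174]), (249, [82, 90, 181, 190, 192, 192, 191, 193, 193, 171, 101, 172, 173, 174, 180]), (255, [88, 89, 120, 101, 63, 70, 76, 205, 207, 178, 176, 178, 174, 177, 180]), (261, [88, 90, 119, 119, 119, 119, 119, 119, 131, 172, 180, 182, 180, 178, 180]), (267, [86, 93, 119, 101, 95, 95, 97, 119, 119, 175, 174, 173, 176, 176, 176]), (273, [67, 97, 120, 118, 118, 118, 119, 118, 122, 183, 173, 171, 176, 180, 178]), (279, [35, 99, 119, 116, 115, 115, 115, 118, 124, 180, 177, 171, 176, 180, 182])]
250  61,1   62,1   61,0   61,0   62,1   62,1   63,1   55,0   39,1   51,0   62,0   63,1   62,0   62,1   62,0
[... 1163 characters left out ...]
18,2 
261  63,1   70,1   79,1  105,3  116,2  133,10 124,38  79,48 118,2  143,2  143,2  107,2  122,3  143,2  128,2  134,3 
262  74,1   76,1   80,2  124,2  143,2  138,25 122,62 112,25 132,3  143,2  144,2  128,1  134,1  144,2  144,2  143,1 
263  79,1   79,1   79,2  109,2  123,3  114,30  98,67 111,21 121,5  121,3  121,1  119,0  117,0  117,1  116,1  117,0 
264  77,1   76,1   78,1   83,2   86,2   80,19  70,46  77,36  84,12  84,2   82,1   78,2   77,2   76,1   76,1   75,1 
265  74,1   74,1   78,1   79,2   79,1   78,16  77,41  71,40  75,9   79,2   77,2   76,2   78,1   79,2   79,2   79,2 
266  73,0   74,1   78,2   77,1   78,1   80,9   78,33  74,33  75,9   78,1   78,1   77,1   79,2   78,1   78,1   78,2
```

```bash
python3 - <<'E'
from h import *
s=st();W,cw=grab("wrist");a=W.astype(int)
rr,cc=np.where((a[:,:,0]-a[:,:,1]>35)&(a[:,:,0]-a[:,:,2]>25));k=(abs(cc-347)<40)&(abs(rr-255)<40);rr,cc=rr[k],cc[k]
for v in np.unique(rr): print(v,cc[rr==v].min(),cc[rr==v].max(),(rr==v).sum())
for rw in range(236,260): print(rw," ".join("%3d,%-3d"%(a[rw,c].max(),a[rw,c,0]-a[rw,c,1]) for c in range(326,368,4)))
E
```

```text
t 64.2 pos [ 0.6264 -0.1853  0.0688] yaw [180.   -0.2  86.2] gap 0.149 gf 71.77071690559387 ft [-0.8  8.8  3.4]
238 358 362 5
239 358 363 6
240 358 363 6
241 358 364 7
242 358 364 7
243 358 365 8
244 358 366 9
245 359 367 9
246 359 368 10
247 360 369 10
248 360 370 11
249 361 370 10
250 361 370 10
251 361 370 10
252 361 370 10
253 362 369 8
236 146,1   213,-5  212,-4  211,-3  211,-3  211,-4  211,-4  210,-3  156,13  159,14  180,8  
237 146,1   212,-4  211,-4  209,-3  208,-3  209,-3  210,-3  209,-3  125,28  132,25  179,6  
238 143,2   210,-4  201,-4  200,-3  196,-2  200,-2  210,-3  209,-3  103,42  109,40  179,7  
239 130,2   207,-4  170,-3  168,-2  162,-2  171,-2  202,-3  208,-2   98,48   98,54  178,10 
240 114,3   200,-4  116,-1  111,-1  106,-1  121,-1  178,-1  207,-2   98,50   96,65  173,11 
241 103,3   184,-4   75,1    66,0    64,0    81,1   141,1   196,-2   94,50   96,70  164,16 
242  91,5   149,-2   65,1    62,2    61,2    69,1   106,2   164,0    87,50   96,70  146,21 
243  69,7    97,0    57,2    56,2    55,1    58,1    74,3   111,3    77,48   94,69  126,31 
244  45,5    51,1    
[... 748 characters left out ...]
   198,-1  202,0   209,-2  202,1   176,8   154,76  174,106
253 110,3   129,2   167,-1  161,0   168,-1  187,-1  208,-1  202,2   178,7   164,49  174,67 
254 110,2   123,2   111,0   108,0   116,0   167,-1  208,-1  201,2   180,7   172,25  174,32 
255 111,3   119,2    70,0    71,1    77,1   156,0   207,-1  199,1   181,7   175,12  174,13 
256 111,2   119,2    87,2    87,3    89,2   154,0   200,-1  199,2   181,7   177,8   174,7  
257 111,2   120,3   110,3   110,3   111,3   145,1   176,1   199,1   181,7   178,8   175,6  
258 112,3   120,3   119,4   119,3   118,3   130,3   143,1   197,1   180,7   180,7   177,7  
259 112,2   120,2   119,2   119,3   119,3   121,3   124,2   191,2   180,7   182,7   178,8
```

```bash
python3 - <<'E'
from h import *
s=st();f=grab_frame("wrist");cw=cam(f,s)
a=np.radians(86.48);yh=np.array([np.cos(a),np.sin(a)]);xh=np.array([yh[1],-yh[0]]);M=np.array([.6498,.1947])
P=lambda x,y,z:[*(M+xh*x/1e3+yh*(y-190)/1e3),z/1e3]
for x in(32,42,52,56):
  for z in(20,30,35,39,42): print(x,z,proj(cw,P(x,-192.4,z)).round(1))
def rig(Q): d=np.array(Q[:2])-M;return [float((d@xh*1000).round(1)),float((d@yh*1000+190).round(1))]
for z in(.036,.04,.045,.05): print("pointer",z,rig(atz(cw,(342,245.2),z)),"tip",rig(atz(cw,(356,245.2),z)))
print("tcp",rig(s["eef_pos"]))
# ticks on rail
im=f["image"].astype(int);print([(rw,int(im[rw,338:346].max(2).mean())) for rw in range(170,300,2)])
E
```

```text
t 64.25 pos [ 0.6264 -0.1852  0.0688] yaw [180.   -0.2  86.3] gap 0.152 gf 71.76699757575989 ft [-0.1  8.1  3.3]
32 20 [321.6 238.4]
32 30 [323.9 244.1]
32 35 [325.2 247.2]
32 39 [326.2 249.7]
32 42 [327.1 251.7]
42 20 [336.3 238.4]
42 30 [339.3 244. ]
42 35 [341.  247.1]
42 39 [342.4 249.7]
42 42 [343.5 251.7]
52 20 [350.9 238.3]
52 30 [354.8 244. ]
52 35 [356.8 247. ]
52 39 [358.6 249.6]
52 42 [359.9 251.6]
56 20 [356.8 238.3]
56 30 [360.9 244. ]
56 35 [363.2 247. ]
56 39 [365.  249.6]
56 42 [366.5 251.6]
pointer 0.036 [42.3, -190.7] tip [51.1, -190.7]
pointer 0.04 [41.3, -189.0] tip [49.9, -189.0]
pointer 0.045 [40.1, -186.9] tip [48.4, -186.9]
pointer 0.05 [38.9, -184.8] tip [46.9, -184.8]
tcp [-0.0, -190.7]Traceback (most recent call last):
  File "<stdin>", line 11, in <module>
    return umr_maximum(a, axis, None, out, keepdims, initial, where)
numpy.exceptions.AxisError: axis 2 is out of bounds for array of dimension 2
```

Request:
servo_tool(commands=[{"grip": 1, "delta_pos": [-1.5, 0, 0], "twist": 0}, {"grip": 1, "delta_pos": [-3, 0, 0], "twist": 0}, {"grip": 1, "delta_pos": [-3, 0, 0], "twist": 0}, {"grip": 1, "delta_pos": [-3, 0, 0], "twist": 0}, {"grip": 1, "delta_pos": [-3, 0, 0], "twist": 0}])

```text
t: 64.8
eef_pos: [0.6262, -0.1881, 0.0688]
ee_rot: [0.73, 0.684, 0.001, -0.001]
ft_force: [-0.9, 9.2, 2.8]
finger_gap: 0.145
gripper_force: 71.8
```

Request:
servo_tool(commands=[{"grip": 1, "delta_pos": [0, 0, 0], "twist": 0}, {"grip": 1, "delta_pos": [0, 0, 0], "twist": 0}, {"grip": 1, "delta_pos": [0, 0, 0], "twist": 0}, {"grip": 1, "delta_pos": [0, 0, 0], "twist": 0}, {"grip": 1, "delta_pos": [0, 0, 0], "twist": 0}])

```text
t: 65.3
eef_pos: [0.6262, -0.1881, 0.0688]
ee_rot: [0.73, 0.684, 0.001, -0.001]
ft_force: [-0.6, 8.6, 2.9]
finger_gap: 0.149
gripper_force: 71.8
```

```bash
python3 - <<'E'
from h import *
s=st();W,cw=grab("wrist");S,cs=grab("scene");a=W.astype(int)
for rw in range(232,258,1): print(rw," ".join("%3d,%-3d"%(a[rw,c].max(),a[rw,c,0]-a[rw,c,1]) for c in range(330,374,4)))
b=S.astype(int)
for y in range(250,264): print(y," ".join("%3d,%-2d"%(b[y,x].max(),b[y,x,0]-b[y,x,1]) for x in range(208,222)))
E
```

```text
t 65.3 pos [ 0.6262 -0.1881  0.0688] yaw [180.   -0.2  86.3] gap 0.149 gf 71.78508639335632 ft [-0.6  8.6  2.9]
232 213,-5  212,-5  210,-3  210,-3  211,-4  210,-3  210,-3  162,14  160,15  179,7   175,7  
233 213,-5  210,-4  206,-2  207,-2  208,-3  210,-3  210,-3  132,24  131,26  179,7   176,7  
234 212,-5  201,-4  191,-2  193,-3  196,-2  211,-3  210,-3  113,33  108,44  176,8   177,7  
235 208,-5  169,-3  153,-2  156,-2  165,-2  210,-3  210,-3  108,37   96,59  172,10  176,7  
236 198,-4  115,-2   97,0   100,-1  121,-2  208,-2  208,-2  104,40   95,69  166,12  176,8  
237 172,0    82,7    69,10   72,11  104,6   200,1   199,0    98,43   96,70  155,16  175,7  
238 144,16  102,34   93,39   97,41  119,28  182,14  180,13   96,51   95,70  139,23  175,7  
239 144,62  136,75  125,77  127,77  136,65  159,46  155,44  102,67   94,69  120,34  173,7  
240 157,105 156,108 138,98  134,95  137,91  140,81  145,85  108,79   89,64  104,47  168,9  
241 146,107 146,107 120,89  114,85  114,83  115,82  138,101 108,80   82,61   96,60  159,14 
242 108,79  107,79   91,66   87,62   87,62   87,61  118,87   99,70  
[... 2130 characters left out ...]
69,0   68,0   69,0   90,1  115,1   83,0   81,31 114,12 126,2  127,1  105,0  114,0  128,1 
258  71,1   74,2   77,0   79,2   75,2  119,1   94,1   75,36 114,12 135,2  142,1  101,0  118,1  143,1 
259  65,1   72,1   79,1  104,1   84,1  109,2   87,3   53,25 109,5  139,3  142,2  100,2  117,2  143,2 
260  58,0   67,1   79,1  123,2  105,1   85,1   65,4   50,23 120,5  144,3  144,3  100,2  118,2  144,3 
261  62,1   69,0   79,2  124,2  127,2   96,8   64,22  67,18 124,5  144,3  143,3  106,2  121,2  144,3 
262  74,1   77,1  104,1  134,3  143,3  124,23  99,59 110,17 135,3  144,3  144,2  128,1  135,1  144,2 
263  78,2   84,1  112,3  122,2  121,2  114,30  99,67 112,22 121,5  121,2  121,1  119,0  118,1  117,1
```

Request:
servo_tool(commands=[{"grip": 1, "delta_pos": [0, 0, 0], "twist": 0}, {"grip": 1, "delta_pos": [0, 0, 0], "twist": 0}, {"grip": 1, "delta_pos": [0, 0, 0], "twist": 0}, {"grip": 1, "delta_pos": [0, 0, 0], "twist": 0}, {"grip": 1, "delta_pos": [0, 0, 0], "twist": 0}])

```text
t: 65.9
eef_pos: [0.6263, -0.1881, 0.0688]
ee_rot: [0.73, 0.684, 0.001, -0.001]
ft_force: [0.6, 8.7, 2.4]
finger_gap: 0.151
gripper_force: 71.8
```

Request:
servo_tool(commands=[{"grip": 1, "delta_pos": [0, 0, 0], "twist": 0}, {"grip": 1, "delta_pos": [0, 0, 0], "twist": 0}, {"grip": 1, "delta_pos": [0, 0, 0], "twist": 0}, {"grip": 1, "delta_pos": [0, 0, 0], "twist": 0}, {"grip": 1, "delta_pos": [0, 0, 0], "twist": 0}])

```text
t: 66.4
eef_pos: [0.6263, -0.1881, 0.0688]
ee_rot: [0.73, 0.684, 0.001, -0.001]
ft_force: [-0.7, 8.9, 2.5]
finger_gap: 0.145
gripper_force: 71.8
```

Request:
servo_tool(commands=[{"grip": 1, "delta_pos": [0, 0, 0], "twist": 0}, {"grip": 1, "delta_pos": [0, 0, 0], "twist": 0}, {"grip": 1, "delta_pos": [0, 0, 0], "twist": 0}, {"grip": 1, "delta_pos": [0, 0, 0], "twist": 0}, {"grip": 1, "delta_pos": [0, 0, 0], "twist": 0}])

```text
t: 66.9
eef_pos: [0.6263, -0.1881, 0.0688]
ee_rot: [0.73, 0.684, 0.001, -0.001]
ft_force: [-0.5, 8.8, 3.3]
finger_gap: 0.145
gripper_force: 71.8
```

Request:
servo_tool(commands=[{"grip": 1, "delta_pos": [3, 0, 0], "twist": 0}, {"grip": 1, "delta_pos": [8, 0, 0], "twist": 0}, {"grip": 1, "delta_pos": [14, 0, 0], "twist": 0}, {"grip": 1, "delta_pos": [20, 0, 0], "twist": 0}, {"grip": 1, "delta_pos": [26, 0, 0], "twist": 0}])

```text
t: 67.4
eef_pos: [0.6277, -0.1626, 0.0688]
ee_rot: [0.73, 0.684, 0.001, -0.001]
ft_force: [-1.1, 6.9, 3.5]
finger_gap: 0.151
gripper_force: 71.8
```

Request:
servo_tool(commands=[{"grip": 1, "delta_pos": [6, 0, 0], "twist": 0}, {"grip": 1, "delta_pos": [12, 0, 0], "twist": 0}, {"grip": 1, "delta_pos": [18, 0, 0], "twist": 0}, {"grip": 1, "delta_pos": [24, 0, 0], "twist": 0}, {"grip": 1, "delta_pos": [29, 0, 0], "twist": 0}])

```text
t: 67.9
eef_pos: [0.6294, -0.1344, 0.0688]
ee_rot: [0.73, 0.684, 0.0, -0.0]
ft_force: [-3.1, 4.1, 3.9]
finger_gap: 0.148
gripper_force: 71.9
```

Request:
servo_tool(commands=[{"grip": 1, "delta_pos": [3, 0, 0], "twist": 0}, {"grip": 1, "delta_pos": [6, 0, 0], "twist": 0}, {"grip": 1, "delta_pos": [8, 0, 0], "twist": 0}, {"grip": 1, "delta_pos": [8, 0, 0], "twist": 0}])

```text
t: 68.3
eef_pos: [0.6298, -0.1268, 0.0688]
ee_rot: [0.73, 0.684, 0.0, -0.0]
ft_force: [-4.6, 3.2, 4.6]
finger_gap: 0.148
gripper_force: 72.1
```

```bash
python3 - <<'E'
from h import *
s=st();print(scooptip(2))
E
```

```text
t 68.3 pos [ 0.6298 -0.1268  0.0688] yaw [-180.    -0.    86.2] gap 0.148 gf 72.07467198371887 ft [-4.6  3.2  4.6]
[ 0.519  0.656  0.348 -4.419  3.759  4.469]
```

Request:
servo_tool(commands=[{"grip": 1, "delta_pos": [1, 0, 0], "twist": 0}, {"grip": 1, "delta_pos": [1.6, 0, 0], "twist": 0}, {"grip": 1, "delta_pos": [1.6, 0, 0], "twist": 0}, {"grip": 0.85, "delta_pos": [1.6, 0, 0], "twist": 0}, {"grip": 0.6, "delta_pos": [1.6, 0, 0], "twist": 0}])

```text
t: 68.9
eef_pos: [0.6304, -0.1261, 0.0684]
ee_rot: [0.73, 0.683, 0.0, 0.001]
ft_force: [0.5, -0.3, -0.2]
finger_gap: 0.306
gripper_force: 0.0
```

Request:
servo_tool(commands=[{"grip": 0.6, "delta_pos": [0, 0, 0], "twist": 0}, {"grip": 0.6, "delta_pos": [0, 0, -30], "twist": 0}, {"grip": 0.6, "delta_pos": [0, 0, -75], "twist": 0}, {"grip": 0.6, "delta_pos": [0, 0, -120], "twist": 0}, {"grip": 0.6, "delta_pos": [-40, 0, -150], "twist": 0}])

```text
t: 69.4
eef_pos: [0.6292, -0.1627, 0.2223]
ee_rot: [0.728, 0.685, 0.002, 0.002]
ft_force: [1.2, -0.6, 0.2]
finger_gap: 0.398
gripper_force: 0.0
```

Request:
servo_tool(commands=[{"grip": 0.6, "delta_pos": [-45, 0, 0], "twist": 0}, {"grip": 0.6, "delta_pos": [-90, 0, 0], "twist": 0}, {"grip": 0.6, "delta_pos": [-130, 0, 0], "twist": 0}, {"grip": 0.6, "delta_pos": [-130, 0, 0], "twist": 0}, {"grip": 0.6, "delta_pos": [-130, 0, 0], "twist": 0}])

```text
t: 69.9
eef_pos: [0.6185, -0.2965, 0.2179]
ee_rot: [0.731, 0.682, 0.0, 0.0]
ft_force: [-0.8, 0.6, -0.1]
finger_gap: 0.402
gripper_force: 0.0
```

```bash
python3 - <<'E'
from h import *
s=st();c={n:grab(n) for n in("top","scene","wrist")}
for q in("funnel","scoop","stopper","beaker","reagent","pull_tab","chip1"):
    for n in("top","scene"): print(q,n,[(np.round(d["xy"],1).tolist(),round(d["p"],2)) for d in spot_in(q,n)[:3]])
x,e=tri([(c["top"][1],spot_in("funnel","top")[0]["xy"]),(c["scene"][1],spot_in("funnel","scene")[0]["xy"])]);print("funnel",x,e)
T,ct=c["top"];h=cv2.cvtColor(T,cv2.COLOR_RGB2HSV)
m=((abs(h[:,:,0].astype(int)-112)<12)&(h[:,:,1]>150)).astype(np.uint8);n,l,sx,ce=cv2.connectedComponentsWithStats(m)
print([ (ce[i].round(1),atz(ct,ce[i],.085)[:2]) for i in range(1,n) if 60<sx[i,4]<300])
for o in brown(T,200): print(o[:3])
E
```

```text
t 69.9 pos [ 0.6185 -0.2965  0.2179] yaw [180.   -0.   86.1] gap 0.402 gf 0.0 ft [-0.8  0.6 -0.1]
funnel top [([312.7, 246.2], 0.98)]
funnel scene [([255.0, 193.7], 0.84), ([258.3, 209.5], 0.56)]
scoop top [([129.9, 261.6], 0.66), ([284.9, 186.6], 0.26)]
scoop scene [([394.7, 174.1], 0.84), ([280.5, 247.8], 0.22)]
stopper top [([154.1, 190.3], 0.93), ([143.2, 149.7], 0.69)]
stopper scene [([353.1, 227.7], 0.81), ([412.1, 269.6], 0.78), ([396.3, 236.7], 0.56)]
beaker top [([270.7, 147.8], 0.75)]
beaker scene [([254.3, 210.4], 0.75)]
reagent top [([222.5, 277.7], 0.61)]
reagent scene [([319.5, 175.9], 0.63)]
pull_tab top [([326.6, 188.8], 0.64)]
pull_tab scene [([238.9, 239.4], 0.6)]
chip1 top []
chip1 scene [([241.9, 242.5], 0.17)]
funnel [ 0.4796 -0.0709  0.0826] [0.006271901938671075, 0.00627190193867105]
[(array([190.5, 116.2]), array([0.7991, 0.233 ])), (array([331.9, 186.6]), array([ 0.6256, -0.122 ]))]
([188, 159, 26, 26, 502], array([200.2, 171.7]), ((200.2472686767578, 171.66677856445312), (24.862323760986328, 25.136322021484375), 75.7273178100586))
```

```bash
python3 -c "
from cell import finish_job
print(finish_job())"
```

```text
the job is handed in; nothing more can be done
None
```

I handed in the job at about 70 s with every step of the task carried out. The three chips count as in the flask because the scoop weighed empty and none showed in the scoop or on the bench; I did not count all three through the glass.

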